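# Put the seasonings away by height in the worktop spice rack

## Robot

A 7-joint arm with a two-finger parallel gripper is mounted at the origin on a cart in front of the work surface, level with it; the furniture and walls round the work are solid. World frame = base frame: x ahead of the robot, y to its left, z up, the work surface at z = 0. Lengths are in m, angles in rad, forces in N, time in s.
With the tool pointing down it reaches from about 0.4 to 0.85 m from the base axis. Payload 10.4 kg.
Tool frame: the origin (TCP) lies between the finger pads; the fingertips stand 25 mm ahead of it and the grasp point (between the pads) lies 6 mm ahead of it (robot.tcp_to_tips is the distance from the TCP to the fingertips, in m); x points along the fingers, y is the direction in which the jaws open and shut, and the axes are right-handed (so a half turn about x gives the same grasp; the last joint's range is limited). The gripper opens to 87 mm and grips with 3 to 60 N. Pads are 19 mm wide; open, the fingers measure 117 mm over their backs; the gripper's body (75 mm by 190 mm) begins 51 mm behind the grasp point.
Start: joints at [-1.303, 0.332, -0.065, 1.46, 0.022, 1.35, -0.088], TCP at [0.179, 0.599, 0.248] pointing down, gripper open.
Joint ranges: [-2.6, 2.6], [-0.5, 2.12], [-1.47, 1.34], [0.16, 2.42], [-1.27, 4.41], [0.06, 2.06], [-2.6, 2.6]. Speed limits (rad/s): [2.22, 2.22, 2.79, 2.79, 3.14, 3.14, 3.14].

## Interface

Orientations are given as a 3x3 rotation matrix whose columns are the frame's x, y, z axes.
In Python, from rig import telemetry, vision, robot gives the robot as it stands.
- The arm moves only by the tool apply_moves, never from a script. Its argument "steps" is a list of rows, each a list of 6 numbers: the shift along the tool's x, y, z in m, then the turn, a rotation vector about the tool's x, y, z in degrees. In form: [[tx, ty, tz, rx, ry, rz], ...]. A call has 1 to 20 rows; each row shifts and turns the commanded pose from where the row before left it, along the tool's axes as they then stand; what a row does not reach is not made up. A row lasts 1/12 s, in which the tool goes at most 41.7 mm and 7.16 degrees, less where a joint would pass 70% of its speed; a pose out of reach is approached as far as the arm can. A call is refused whole if a number of a shift passes 0.0417 or a number of a turn 7.16, either way. A call with a gripper value outside its range is refused whole. "jaw" is the opening, from 0 (shut) to 1 (fully open), set as the call begins (left out, the last holds). The fingers move at their own pace and stop on an object; "newtons" is the grip in N (left out, the last holds). Time passes only in rows, so rows that do not move let the fingers close. It gives the time, the measured TCP pose, the force and the opening at its end, in the units of the state.
- telemetry.sense(): the state, without advancing time (a new reading comes with each control period).
- vision.read_camera(name): name is "scene" or "top"; returns the picture (420x560x3 uint8, red, green, blue); there is no depth.
- vision.get_calibration(name): a dict with "camera_matrix" (3x3 intrinsics, pixels), "world_to_cam" (4x4, takes a point from world to camera coordinates). Camera axes: x right, y up, looking along -z (the intrinsics and any distortion apply to the point x, -y, -z); pixel columns grow to the right and rows downward; lengths in m; the calibration is good to about 2 mm. A picture is of the moment at which its call begins. get_calibration takes no time and is no camera call.
- robot.close_job(): hands the job in, once; it reports no verdict.
The state is a dict: "t": time; "joint_positions": joint angles; "dq": joint speeds; "tau": joint torques, N m; "tcp_pos": TCP position; "ee_rot": TCP orientation; "contact_force": force on the tool from outside, world axes, zero at the start; "moment": the same for the moment, N m; "gripper_width": finger opening in m.
Only numpy, scipy, OpenCV 4.12 (cv2) and the standard library are available. Lean on these libraries where they do the work, as an engineer would, in place of code of your own. Each camera call takes 0.05 s, during which the arm holds its last target.

## Task

Put the salt shaker, the spice jar with the black-and-red label and the wooden pepper mill away in the rack by height: the shaker in the low bottom tier, the spice jar (too tall for that one) on the tier above it, and the mill in the tall bay, once whatever was wrongly left standing in the mouth of that bay is out of its way. Stand each one straight on its tier and right in under the board above, so that nothing sticks out past the board's front edge. Carry them upright, as they are full and the shaker spills, and do not push aside or knock over the two jars already in the rack, the lemon or the mandarin.

Things in the scene. Friction and masses are not known exactly. Their poses are not given: they have to be found in the camera images.
- tiered_rack: Two-tier spice rack, fixed: pale boards between black steel side frames, 216 mm wide (y) x 110 deep (x) x 240 high, clear width 196 (y -98 to 98). Origin on the worktop under its middle; x from open front to back, y to the left seen from the front. Corner posts 10 mm square. Boards 10 mm thick: the middle one reaches forward to x = -55 mm, the top one is set back to -25. Tape roll and candle fixed on top, 20 mm high.
- low_tier (a point): Middle of the low tier's floor, which is the worktop itself (z = 0); axes as the tiered rack's. Headroom 100 mm, to the underside of the middle board, front edge at x = -55 mm, which carries the upper tier. Wires 5 mm thick close the back (their front at x = 47 mm, 24 and 50 mm above the floor) and the ends (30 mm above the floor).
- upper_tier (a point): Middle of the upper tier's floor: the top of the middle board, 110 mm above the worktop; axes as the tiered rack's. Headroom 120 mm, to the underside of the top board, whose front edge is at x = -25 mm. Same wires at the back and the ends as the low tier.
- tall_rack: Tall bay: a matching fixed rack just left or right of the tiered one, 150 mm wide x 110 deep x 196 high; clear width 130 (y -65 to 65). One tier: its floor is the worktop (z = 0), headroom 186 mm, top board's front edge at x = -55 mm. Origin, axes, posts and wires as for the tiered rack's low tier. A garlic bulb is fixed on top.
- shaker: Glass salt shaker with a grey domed perforated cap, loose, to be put in the low tier: 90 mm high, foot 38 mm across, body 44 mm across at mid-height, cap (above 70 mm) 34 mm. About 0.12 kg. Origin: centre of its underside, z up. Starts either in the mouth of the tall bay or on the worktop in front of the racks.
- spice_jar: Round glass spice jar with a red cap and a black-and-red label, loose, to be put on the upper tier: 106 mm high, body 43 mm across, cap (top 21 mm) 45 mm. About 0.11 kg. Origin: centre of its underside, z up. Starts where the shaker does not: on the worktop or in the mouth of the tall bay.
- pepper_mill: Turned brown wooden pepper mill, loose, to be put in the tall bay: 170 mm high, foot 58 mm across; grips as a plain cone from 58 mm at the foot to 48 mm at 120 mm height (the waist does not count); round head 50 mm across from there to 159 mm, small knob on top. About 0.2 kg. Origin: centre of its underside, z up. Starts on the strip of worktop in front of the hob.
- yellow_jar: Bystander: squat glass jar with yellow contents and a wide red lid, 73 mm across, 83 mm high, standing in the low tier at its left or right end. Origin: centre of its underside. Not to be shifted.
- green_spice_jar: Bystander: spice jar with a red cap and a white and green label, 45 mm across, 106 mm high, standing on the upper tier at the end opposite to the squat jar's. Origin: centre of its underside. Not to be shifted.
- lemon: Bystander: lemon, 75 x 54 x 53 mm, lying on the worktop in front of the racks. Origin: under its middle, on the worktop.
- mandarin: Bystander: mandarin, 46 mm across, 39 mm high, on the strip of worktop in front of the hob, far left. Origin: under its middle.

How it is judged:
By the outcome, as a careful person would: the job done as asked, in the order asked, and still so for the second after the job is handed in, with the robot touching nothing.
It also fails if it takes over 72 s, if anything falls off the work surface, if the arm or the gripper's body presses on something with over 40 N, if the wrist force passes 120 N, or if a joint passes its speed limit or range.

## Working session

There is one attempt and no reset: what is moved stays moved. The work goes in short steps, Python scripts to look and compute and a tool call to move; the robot and the scene stay as the last step left them, time stands still between calls to the robot, and variables do not carry over. Pictures are saved under pics/ and viewed, and the job is handed in when it is done.

Besides the shell and the picture viewer there is one more tool, called after "Request:" by a JSON object that holds its "name" and its "arguments". apply_moves: Moves the arm, as the interface text tells. Its arguments: {"type":"object","properties":{"steps":{"type":"array"},"jaw":{"type":"number"},"newtons":{"type":"number"}},"required":["steps"]}

```bash
ls; mkdir -p pics
python3 - <<'E'
from rig import telemetry, vision, robot
import cv2,json
for n in ("scene","top"):
    im=vision.read_camera(n); cv2.imwrite(f"pics/{n}0.png",im[:,:,::-1]); c=vision.get_calibration(n)
    print(n,{k:(v.tolist() if hasattr(v,'tolist') else v) for k,v in c.items()})
print(telemetry.sense())
E
```

```text
pics
scene {'camera_matrix': [[466.7326163501199, 0.0, 288.66190426999884], [0.0, 466.7326163501199, 216.38120736244426], [0.0, 0.0, 1.0]], 'world_to_cam': [[0.755836153099226, -0.6547598556747178, 0.001114030962474456, -0.28046544430033576], [0.26609681706756155, 0.3087282954046403, 0.91316993137261, -0.28206049217949636], [-0.5982509453520949, -0.6899104079613291, 0.4075775206901833, -0.864342161701561], [0.0, 0.0, 0.0, 1.0]]}
top {'camera_matrix': [[413.64262870388166, 0.0, 278.39349929528873], [0.0, 413.64262870388166, 214.0881402694309], [0.0, 0.0, 1.0]], 'world_to_cam': [[0.038556247287246034, -0.9992541216252364, -0.00214853673507133, 0.17100933093564274], [0.9491441512307159, 0.03595022617364429, 0.3127826104862413, -0.5569585136424223], [-0.3124720723195092, -0.014098994752855148, 0.9498223109441631, -1.0924940551323805], [0.0, 0.0, 0.0, 1.0]]}
{'t': 0.1, 'joint_positions': array([-1.30258965,  0.33280137, -0.0646975 ,  1.4608093 ,  0.02160835,
        1.34989235, -0.08846805]), 'dq': array([ 4.04704228e-05, -4.32336303e-04,  1.93571724e-03, -1.99640269e-03,
       -2.00280878e-04,  8.20208423e-04,  2.22660945e-04]), 'tau': array([ 1.45950075e-03, -6.24540997e+01,  2.47335120e-02, -3.90721500e+01,
       -6.13401644e-02,  3.66615190e-02,  9.87502654e-05]), 'tcp_pos': array([0.17912412, 0.59847695, 0.24686097]), 'ee_rot': array([[-2.88512699e-04,  2.86677399e-01,  9.58027132e-01],
       [-1.17994411e-03,  9.58026407e-01, -2.86677538e-01],
       [-9.99999262e-01, -1.21312858e-03,  6.18605235e-05]]), 'contact_force': array([-0.26609646,  0.0450633 , -0.11161241]), 'moment': array([ 0.00027305, -0.00254301,  0.01091979]), 'gripper_width': 0.08710359329472639}
```

View pics/scene0.png

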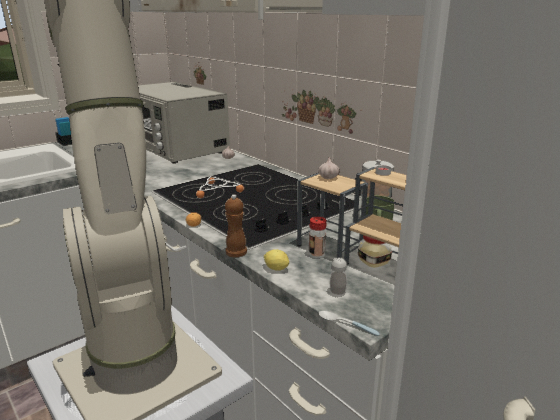

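View pics/top0.png

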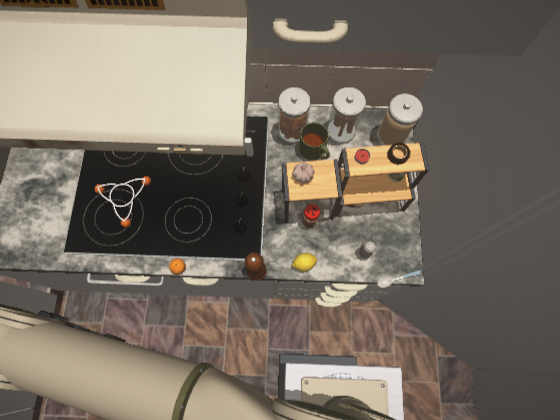

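```bash
cat > h.py <<'E'
import numpy as np, cv2
from rig import telemetry, vision, robot
def cal(n):
    c=vision.get_calibration(n); return np.array(c["camera_matrix"]),np.array(c["world_to_cam"])
def proj(n,p):
    K,T=cal(n); p=np.atleast_2d(p); q=p@T[:3,:3].T+T[:3,3]; q=q*[1,-1,-1]; r=q@K.T; return r[:,:2]/r[:,2:]
def ray(n,uv):
    K,T=cal(n); d=np.linalg.solve(K,[uv[0],uv[1],1.])*[1,-1,-1]; R=T[:3,:3]; return -R.T@T[:3,3], R.T@d
def onz(n,uv,z):
    o,d=ray(n,uv); return o+d*(z-o[2])/d[2]
def snap(n,name,box=None,s=1):
    im=vision.read_camera(n)[:,:,::-1].copy()
    if box: im=im[box[1]:box[3],box[0]:box[2]]
    im=cv2.resize(im,None,fx=s,fy=s,interpolation=cv2.INTER_CUBIC); cv2.imwrite(f"pics/{name}.png",im)
E
python3 - <<'E'
from h import *
im=cv2.imread("pics/top0.png")[120:300,230:450]; cv2.imwrite("pics/topc.png",cv2.resize(im,None,fx=3.3,fy=3.3,interpolation=cv2.INTER_CUBIC))
im=cv2.imread("pics/scene0.png")[150:350,160:410]; cv2.imwrite("pics/scenec.png",cv2.resize(im,None,fx=3,fy=3,interpolation=cv2.INTER_CUBIC))
print(onz("top",(300,270),0),onz("top",(367,243),.09),onz("top",(312,212),.106))
for n in("scene","top"):print(ray(n,(280,210))[0])
E
```

```text
[0.40814753 0.12301928 0.        ] [ 0.47433596 -0.05822445  0.09      ] [0.55438154 0.09746341 0.106     ]
[-0.23005219 -0.69287611  0.61016804]
[0.18066656 0.1755015  1.21224959]
```

View pics/topc.png

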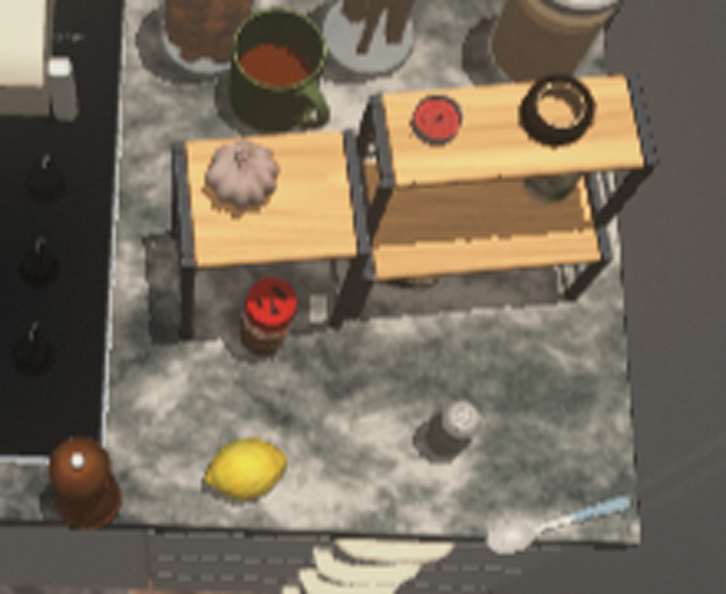

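View pics/scenec.png

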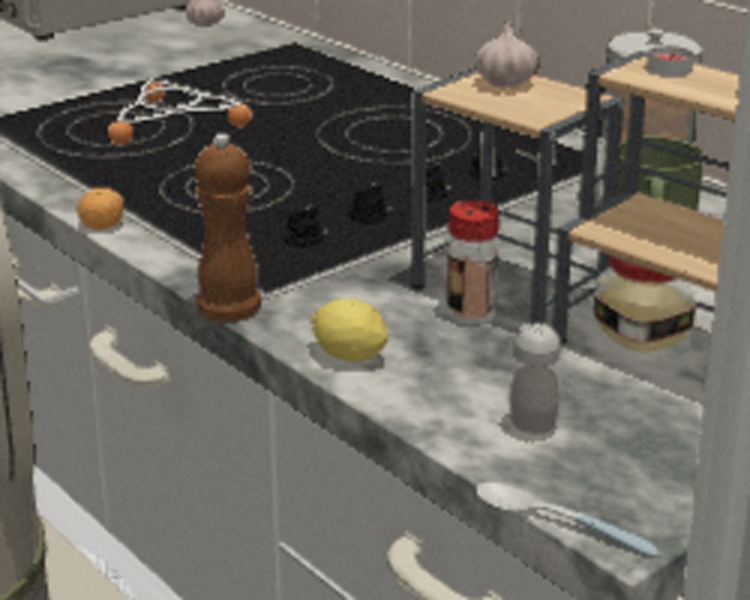

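Run:
```python
from h import *
f=lambda u,v:(230+u/3.3,120+v/3.3)
def P(l,u,v,z,n="top"): print(l,onz(n,f(u,v),z)[:2].round(4))
P("tall FL",180,267,.196);P("tall FR",370,255,.196);P("tall BL",174,143,.196);P("tall BR",352,131,.196)
P("tier BL",372,97,.24);P("tier BR",637,74,.24);P("tier topF L",385,186,.24);P("tier topF R",656,164,.24)
P("mid FL",372,278,.11);P("mid FR",605,262,.11)
P("foot tall L",187,338,0);P("foot tier R",575,298,0)
P("jar cap",270,302,.106);P("jar foot front",265,353,0)
P("shaker cap",461,416,.087);P("mill knob",77,460,.168);
P("lemon",246,468,.027); P("spoon",507,538,0)
P("counter edge",300,528,0);P("counter R",637,543,0)
P("green",550,185,.216)
g=lambda u,v:(160+u/3,150+v/3)
def S(l,u,v,z): print(l,onz("scene",g(u,v),z)[:2].round(4))
S("mill knob",222,139,.168);S("mill foot low",225,318,0);S("jar cap top",474,208,.106);S("shaker top",540,330,.088)
S("shaker foot",532,437,0);S("jar foot",470,322,0);S("yellow foot front",645,348,0);S("yellow lid front",640,275,.083)
S("lemon",349,330,.027)
S("tall FL",420,92,.196);S("tall FR",545,131,.196);S("foot FL",418,288,0);S("mid FL",568,240,.11)
```

```text
tall FL [0.5518 0.1759]
tall FR [0.5677 0.0255]
tall BL [0.6594 0.1845]
tall BR [0.6756 0.0392]
tier BL [0.6844 0.0291]
tier BR [ 0.7126 -0.1814]
tier topF L [0.6083 0.0198]
tier topF R [ 0.6348 -0.1906]
mid FL [0.5794 0.0113]
mid FR [ 0.6016 -0.1889]
foot tall L [0.5536 0.1671]
foot tier R [ 0.6065 -0.195 ]
jar cap [0.5558 0.098 ]
jar foot front [0.5418 0.0945]
shaker cap [ 0.4666 -0.0661]
mill knob [0.3995 0.2505]
lemon [0.4275 0.1115]
spoon [ 0.3791 -0.1221]
counter edge [0.3809 0.0611]
counter R [ 0.3791 -0.2368]
green [ 0.6247 -0.1145]
mill knob [0.3953 0.2429]
mill foot low [0.3846 0.2364]
jar cap top [0.5557 0.0962]
shaker top [ 0.4656 -0.0687]
shaker foot [ 0.4553 -0.0755]
jar foot [0.5461 0.0873]
yellow foot front [ 0.6285 -0.0446]
yellow lid front [ 0.6019 -0.0531]
lemon [0.4247 0.1096]
tall FL [0.5512 0.1628]
tall FR [0.5652 0.0266]
foot FL [0.5546 0.1661]
mid FL [ 0.5635 -0.0064]
```

Request:
{"name": "apply_moves", "arguments": {"steps": [[-0.003,-0.0109,0.0116,0,0,0],[-0.003,-0.0218,0.0232,0,0,0],[-0.003,-0.0218,0.0232,0,0,0],[-0.003,-0.0218,0.0232,0,0,0],[-0.003,-0.0218,0.0232,0,0,0],[-0.003,-0.0218,0.0232,0,0,0],[-0.003,-0.0218,0.0232,0,0,0],[-0.003,-0.0218,0.0232,0,0,0],[-0.003,-0.0218,0.0232,0,0,0],[-0.003,-0.0218,0.0232,0,0,0],[0,-0.0218,0.0232,0,0,0],[0,-0.0218,0.0232,0,0,0],[0,-0.0218,0.0232,0,0,0],[0,-0.0218,0.0232,0,0,0],[0,-0.0218,0.0232,0,0,0],[0,-0.0218,0.0232,0,0,0],[0,-0.0218,0.0232,0,0,0],[0,-0.0218,0.0232,0,0,0],[0,-0.0218,0.0232,0,0,0],[0,-0.0109,0.0116,0,0,0]], "jaw": 1}}

```text
t: 1.77
tcp_pos: [0.4839, 0.0717, 0.2775]
ee_rot: [[0.0, 0.29, 0.957], [-0.001, 0.957, -0.29], [-1.0, -0.001, 0.001]]
contact_force: [-1.2, -0.6, -0.6]
gripper_width: 0.0872
```

Run:
```python
from h import *
s=telemetry.sense()
for k in("t","joint_positions","tcp_pos","ee_rot","contact_force"):print(k,np.round(s[k],4).tolist())
```

```text
t 1.7667
joint_positions [-0.7053, -0.0049, 0.4675, 1.7857, 0.0032, 1.3601, 1.0377]
tcp_pos [0.4839, 0.0717, 0.2775]
ee_rot [[0.0004, 0.2904, 0.9569], [-0.0008, 0.9569, -0.2904], [-1.0, -0.0007, 0.0006]]
contact_force [-1.1591, -0.5799, -0.615]
```

Request:
{"name": "apply_moves", "arguments": {"steps": [[0,0,0,-3,0,0],[0,0,0,-6,0,0],[0,0,0,-6,0,0],[0,0,0,-6,0,0],[0,0,0,-2.9,0,0],[0,0,0,0,-5,0],[0,0,0,0,-6,0],[0,0,0,0,-6,0],[0,0,0,0,-6,0],[0,0,0,0,-6,0],[0,0,0,0,-1,0]]}}

```text
t: 2.68
tcp_pos: [0.4807, 0.0753, 0.276]
ee_rot: [[0.499, -0.127, 0.857], [0.064, 0.992, 0.11], [-0.864, 0.0, 0.503]]
contact_force: [0.4, -0.4, -0.3]
gripper_width: 0.0869
```

```bash
cat > st.py <<'E'
from h import *
s=telemetry.sense()
for k in("t","joint_positions","tcp_pos","ee_rot","contact_force","gripper_width"):print(k,np.round(s[k],4).tolist())
E
python3 st.py
```

```text
t 2.6833
joint_positions [-0.6789, -0.4049, 0.2854, 2.1876, 0.3215, 0.8509, 1.1592]
tcp_pos [0.4807, 0.0753, 0.276]
ee_rot [[0.4986, -0.127, 0.8575], [0.0642, 0.9919, 0.1096], [-0.8644, 0.0004, 0.5028]]
contact_force [0.4097, -0.357, -0.3286]
gripper_width 0.0869
```

```bash
cat > fk.py <<'E'
import numpy as np, itertools
from scipy.spatial.transform import Rotation as R
D=[([-1.30258965,0.33280137,-0.0646975,1.4608093,0.02160835,1.34989235,-0.08846805],[0.17912412,0.59847695,0.24686097],[[-2.885e-4,.286677,.958027],[-1.18e-3,.958026,-.2866775],[-1,-.001213,6.2e-5]]),
([-0.7053,-0.0049,0.4675,1.7857,0.0032,1.3601,1.0377],[0.4839,0.0717,0.2775],[[0.0004,0.2904,0.9569],[-0.0008,0.9569,-0.2904],[-1.0,-0.0007,0.0006]]),
([-0.6789,-0.4049,0.2854,2.1876,0.3215,0.8509,1.1592],[0.4807,0.0753,0.276],[[0.4986,-0.127,0.8575],[0.0642,0.9919,0.1096],[-0.8644,0.0004,0.5028]])]
def rots(q,s):
    ax="zyzyzyz"; r=R.identity(); out=[]
    for a,b,c in zip(ax,q,s): r=r*R.from_euler(a,b*c); out.append(r)
    return out
if __name__=="__main__":
    best=[]
    for s in itertools.product([1,-1],repeat=7):
        Ts=[rots(q,s)[-1].inv()*R.from_matrix(M) for q,p,M in D]
        e=(Ts[0].inv()*Ts[1]).magnitude()+(Ts[0].inv()*Ts[2]).magnitude()
        best.append((e,s,Ts[0].as_matrix().round(3).tolist()))
    best.sort(key=lambda b:b[0]); print(*best[:4],sep="\n")
    s=best[0][1]
    # p = d1*z + R2*(a1,0,L1) + R4*(a2,0,L2)+R6*(0,0,L3)
    A=[];b=[]
    for q,p,M in D:
        r=rots(q,s); A.append(np.c_[[0,0,1],r[2].as_matrix()[:,2],r[4].as_matrix()[:,2],r[6].as_matrix()[:,2]]); b.append(p)
    x,res,rk,sv=np.linalg.lstsq(np.vstack(A),np.hstack(b),rcond=None); print(x,res,sv, (np.vstack(A)@x-np.hstack(b)).round(4))
E
python3 fk.py
```

```text
(0.00016800060982508267, (-1, 1, -1, 1, -1, 1, -1), [[-0.0, -1.0, -0.0], [-0.0, 0.0, -1.0], [1.0, -0.0, -0.0]])
(0.6686371979877238, (-1, 1, -1, 1, 1, 1, -1), [[-0.004, -1.0, -0.009], [-0.042, 0.01, -0.999], [0.999, -0.004, -0.042]])
(0.7348867823054127, (1, 1, 1, 1, -1, 1, 1), [[-0.006, 0.83, -0.557], [0.041, 0.557, 0.83], [0.999, -0.018, -0.038]])
(0.8193305171990617, (1, 1, 1, 1, 1, 1, 1), [[-0.002, 0.836, -0.549], [-0.001, 0.549, 0.836], [1.0, 0.002, -0.001]])
[0.28002757 0.52506824 0.47929068 0.4297133 ] [0.00506619] [3.01344138 1.64944667 0.37723104 0.23705168] [-0.0399  0.0244 -0.0059 -0.0302  0.0369 -0.0023 -0.0049  0.0218  0.0082]
```

```bash
cat > fit.py <<'E'
from fk import *
s=(-1,1,-1,1,-1,1,-1)
import itertools
cols={}
def build(names):
    A=[];b=[]
    for q,p,M in D:
        r=rots(q,s); c=[np.array([0,0,1.])]
        for n in names: c.append(r[int(n[0])].as_matrix()[:,"xyz".index(n[1])])
        A.append(np.c_[tuple(c)]); b.append(p)
    return np.vstack(A),np.hstack(b)
if __name__=="__main__":
    base=["2z","4z","6z"]
    ex=["0x","0y","2x","2y","4x","4y","5x","5y","6x","6y"]
    out=[]
    for k in(1,2,3):
        for e in itertools.combinations(ex,k):
            A,b=build(base+list(e)); x,_,_,_=np.linalg.lstsq(A,b,rcond=None); out.append((k,np.abs(A@x-b).max().round(5),e,x.round(4).tolist()))
    for k in (1,2,3):
        for o in sorted([o for o in out if o[0]==k],key=lambda o:o[1])[:7]: print(*o)
E
python3 fit.py
```

```text
1 0.00334 ('2y',) [0.2657, 0.4316, 0.4964, 0.3152, -0.0459]
1 0.00407 ('0y',) [0.2509, 0.4678, 0.4831, 0.341, -0.0446]
1 0.00603 ('4y',) [0.2496, 0.4286, 0.4976, 0.3005, -0.0466]
1 0.00603 ('5y',) [0.2496, 0.4286, 0.4976, 0.3005, -0.0466]
1 0.02054 ('6y',) [0.2084, 0.5596, 0.4585, 0.4023, -0.0477]
1 0.03966 ('2x',) [0.2843, 0.5289, 0.489, 0.4355, -0.0108]
1 0.04007 ('5x',) [0.2903, 0.5251, 0.515, 0.4266, 0.0359]
2 3e-05 ('0y', '2y') [0.2583, 0.4487, 0.49, 0.327, -0.022, -0.0236]
2 0.00238 ('2y', '4x') [0.3007, 0.4201, 0.507, 0.2997, -0.0445, 0.0377]
2 0.00265 ('0y', '4x') [0.2123, 0.4808, 0.4712, 0.3577, -0.0465, -0.0407]
2 0.00304 ('0x', '0y') [0.2519, 0.4676, 0.4872, 0.341, -0.004, -0.0438]
2 0.00308 ('2y', '6y') [0.2586, 0.4439, 0.4925, 0.3221, -0.0418, -0.0055]
2 0.0031 ('0x', '2y') [0.2654, 0.4314, 0.495, 0.315, 0.0016, -0.0462]
2 0.00336 ('2x', '2y') [0.2629, 0.4287, 0.4904, 0.3109, 0.0068, -0.0461]
3 1e-05 ('0y', '2y', '4x') [0.2575, 0.4491, 0.4897, 0.3275, -0.0223, -0.0233, -0.0007]
3 1e-05 ('0y', '2y', '6y') [0.2582, 0.4488, 0.4899, 0.3271, -0.0219, -0.0237, -0.0001]
3 3e-05 ('0x', '0y', '2y') [0.2582, 0.4487, 0.4899, 0.327, 0.0001, -0.022, -0.0236]
3 3e-05 ('0y', '2x', '2y') [0.2582, 0.4486, 0.4899, 0.3269, -0.0219, 0.0001, -0.0237]
3 3e-05 ('0y', '2y', '4y') [0.2582, 0.4487, 0.49, 0.3269, -0.022, -0.0235, -0.0002]
3 3e-05 ('0y', '2y', '5x') [0.2582, 0.4487, 0.4899, 0.327, -0.022, -0.0236, -0.0001]
3 3e-05 ('0y', '2y', '5y') [0.2582, 0.4487, 0.49, 0.3269, -0.022, -0.0235, -0.0002]
```

```bash
cat > ik.py <<'E'
from fit import *
from scipy.optimize import least_squares
LO=np.array([-2.6,-.5,-1.47,.16,-1.27,.06,-2.6]);HI=np.array([2.6,2.12,1.34,2.42,4.41,2.06,2.6])
names=["2z","4z","6z","0y","2y"]
A,b=build(names); X=np.linalg.lstsq(A,b,rcond=None)[0]
T0=np.array([[0,-1,0],[0,0,-1],[1,0,0.]])
def fkq(q):
    r=[m.as_matrix() for m in rots(q,s)]
    p=X[0]*np.array([0,0,1])+sum(x*r[int(n[0])][:,"xyz".index(n[1])] for x,n in zip(X[1:],names))
    return p,r[6]@T0,r,p-X[3]*r[6][:,2]
def tool(alpha,yaw,roll=0):
    a,y=np.radians([alpha,yaw]); f=np.array([np.cos(y),np.sin(y),0]); l=np.array([-np.sin(y),np.cos(y),0])
    x=np.cos(a)*f-np.sin(a)*np.array([0,0,1]); return np.c_[x,l,np.cross(x,l)]
def ik(p,M,q0,n=6,seed=0):
    g=np.random.default_rng(seed); best=None
    for i in range(n):
        st=np.clip(q0 if i==0 else q0+g.normal(0,.5,7),LO+.01,HI-.01)
        f=lambda q:(lambda o:np.r_[(o[0]-p)*10,(o[1]-M).ravel()*2,.002*(q-q0)])(fkq(q))
        o=least_squares(f,st,bounds=(LO+.005,HI-.005)); P,Q,_,_=fkq(o.x); e=np.linalg.norm(P-p); ea=np.degrees((R.from_matrix(M).inv()*R.from_matrix(Q)).magnitude())
        if best is None or e*1000+ea<best[0]: best=(e*1000+ea,e*1000,ea,o.x)
        if best[0]<.5: break
    return best
E
python3 - <<'E'
from ik import *
q0=np.array([-0.6789,-0.4049,0.2854,2.1876,0.3215,0.8509,1.1592])
T={"jar":(.5557,.097,.07),"shaker":(.466,-.0675,.05),"mill":(.397,.247,.118)}
for n,g in T.items():
    for yaw in (-60,-30,7,40,70):
        row=[]
        for al in (45,55,65,75,90):
            M=tool(al,yaw); o=ik(np.array(g)-.006*M[:,0],M,q0,4); row.append("%.1f/%.0f"%(o[1],o[2]))
        print(n,yaw,row)
ex=np.array([np.cos(np.radians(7)),np.sin(np.radians(7)),0]);ey=np.array([-ex[1],ex[0],0])
tc=np.array([.645,-.0825,0]);bc=np.array([.6136,.1063,0])
for n,c,lx,ly,z in(("jar place",tc,-.028,.01,.178),("jar push tip",tc,-.02-.019*.7,.01,.155),("shaker place",tc,-.05,-.045,.05),("shpush",tc,-.065,-.045,.05),("mill place",bc,-.04,0,.118),("mill push",bc,-.065,0,.05)):
    row=[]
    for al in (35,45,50,55,60,65,75):
        M=tool(al,7); p=c+lx*ex+ly*ey+[0,0,z]-.006*M[:,0]; o=ik(p,M,q0,4); row.append("%.1f/%.0f"%(o[1],o[2]))
    print(n,row)
E
```

```text
jar -60 ['0.0/0', '0.0/0', '0.0/0', '0.0/0', '0.0/0']
jar -30 ['0.0/0', '0.0/0', '0.0/0', '0.0/0', '0.0/0']
jar 7 ['0.0/0', '0.0/0', '0.0/0', '0.0/0', '0.0/0']
jar 40 ['0.0/0', '0.0/0', '0.0/0', '0.0/0', '0.0/0']
jar 70 ['0.0/0', '0.0/0', '0.0/0', '0.0/0', '0.0/0']
shaker -60 ['0.0/0', '0.0/0', '0.0/0', '0.0/0', '0.0/0']
shaker -30 ['22.1/5', '3.1/1', '0.0/0', '0.0/0', '0.0/0']
shaker 7 ['29.9/6', '8.0/2', '0.0/0', '0.0/0', '0.0/0']
shaker 40 ['38.8/10', '0.0/0', '0.0/0', '0.0/0', '0.0/0']
shaker 70 ['32.2/9', '19.3/5', '4.7/1', '0.0/0', '0.0/0']
mill -60 ['0.0/0', '0.0/0', '0.0/0', '0.0/0', '0.0/0']
mill -30 ['0.0/0', '0.0/0', '0.0/0', '0.0/0', '0.0/0']
mill 7 ['11.9/3', '0.0/0', '0.0/0', '0.0/0', '0.0/0']
mill 40 ['27.7/7', '3.8/1', '0.0/0', '0.0/0', '0.0/0']
mill 70 ['13.1/5', '0.0/0', '0.0/0', '0.0/0', '0.0/0']
jar place ['0.1/0', '0.0/0', '0.0/0', '0.0/0', '0.0/0', '0.0/0', '0.0/0']
jar push tip ['0.0/0', '0.0/0', '0.0/0', '0.0/0', '0.0/0', '0.0/0', '0.0/0']
shaker place ['0.0/0', '7.8/4', '0.2/0', '0.0/0', '0.0/0', '0.0/0', '0.0/0']
shpush ['21.2/9', '8.0/4', '0.4/0', '0.0/0', '0.0/0', '0.0/0', '0.0/0']
mill place ['0.5/0', '0.0/0', '0.0/0', '0.0/0', '0.0/0', '0.0/0', '0.0/0']
mill push ['20.0/3', '0.0/0', '0.0/0', '0.0/0', '0.0/0', '0.0/0', '0.0/0']
```

```bash
cat > path.py <<'E'
from ik import *
from h import telemetry
def loc(q,p,M):
    f=lambda z:(lambda o:np.r_[(o[0]-p)*10,(o[1]-M).ravel()*2,.002*(z-q)])(fkq(z))
    o=least_squares(f,np.clip(q,LO+.002,HI-.002),bounds=(LO+.001,HI-.001)).x; P,Q,r,w=fkq(o)
    return o,np.linalg.norm(P-p)*1000,np.degrees((R.from_matrix(M).inv()*R.from_matrix(Q)).magnitude())
def run(q,p0,M0,wps,n=8):
    """wps: list of (name,p,M)"""
    for name,p,M in wps:
        d=R.from_matrix(M0).inv()*R.from_matrix(M); rv=d.as_rotvec()
        st=0;e=a=0
        for i in range(1,n+1):
            t=i/n; qn,ee,aa=loc(q,p0+(p-p0)*t,M0@R.from_rotvec(rv*t).as_matrix()); st=max(st,np.abs(qn-q).max());q=qn;e=max(e,ee);a=max(a,aa)
        sh=M0.T@(p-p0)
        print(name,"err %.1fmm %.1fdeg step %.2f"%(e,a,st),"q",q.round(2).tolist(),"| shift tool@start",sh.round(4).tolist(),"turn",np.degrees(rv).round(2).tolist())
        p0,M0=p,M
    return q
def now():
    s=telemetry.sense(); return np.array(s["joint_positions"]),np.array(s["tcp_pos"]),np.array(s["ee_rot"])
TH=7.
ex=np.array([np.cos(np.radians(TH)),np.sin(np.radians(TH)),0]);ey=np.array([-ex[1],ex[0],0])
tc=np.array([.645,-.0825,0]);bc=np.array([.6136,.1063,0])
E
python3 - <<'E'
from path import *
q,p,M=now()
for al in (60,63,66,70):
    N=tool(al,7); u=N[:,0]
    g=np.array([.467,-.066,.048])-.006*u
    print(al)
    pl=tc-.068*ex-.045*ey+[0,0,.05]-.006*u
    run(q,p,M,[("turn",p,N),("pre",g-.09*u,N),("grasp",g,N),("lift",g+[0.0,0,.03],N),("front",pl-.04*ex+[0,0,.0],N),("in",pl,N),("back",pl-.05*ex,N),("push",tc-.06*ex-.045*ey+[0,0,.03]-.025*u,N)])
E
```

```text
60
turn err 0.0mm 0.0deg step 0.00 q [-0.68, -0.4, 0.28, 2.18, 0.32, 0.86, 1.15] | shift tool@start [0.0, 0.0, 0.0] turn [0.24, 0.18, -0.17]
pre err 2.5mm 0.6deg step 0.78 q [1.17, -0.37, -0.85, 2.42, -0.85, 0.65, 2.6] | shift tool@start [0.0861, -0.1386, -0.1407] turn [0.0, 0.0, 0.0]
grasp err 2.4mm 0.6deg step 0.16 q [1.25, 0.05, -1.09, 2.4, -0.46, 0.24, 2.29] | shift tool@start [0.09, 0.0, -0.0] turn [0.0, 0.0, 0.0]
lift err 0.0mm 0.0deg step 0.04 q [1.26, -0.09, -1.07, 2.39, -0.67, 0.37, 2.45] | shift tool@start [-0.026, 0.0, 0.015] turn [0.0, 0.0, 0.0]
front err 0.0mm 0.0deg step 0.12 q [1.03, 0.26, -0.78, 2.19, -0.1, 0.28, 2.1] | shift tool@start [0.0576, -0.0831, 0.0437] turn [0.0, 0.0, 0.0]
in err 0.0mm 0.0deg step 0.02 q [0.87, 0.31, -0.67, 2.11, -0.01, 0.29, 1.97] | shift tool@start [0.02, 0.0, 0.0346] turn [0.0, 0.0, 0.0]
back err 0.0mm 0.0deg step 0.03 q [1.08, 0.25, -0.82, 2.21, -0.13, 0.28, 2.13] | shift tool@start [-0.025, -0.0, -0.0433] turn [0.0, 0.0, 0.0]
push err 0.0mm 0.0deg step 0.03 q [0.87, 0.32, -0.67, 2.12, -0.01, 0.28, 1.98] | shift tool@start [0.0273, 0.0, 
[... 2719 characters left out ...]
0.0mm 0.0deg step 0.03 q [-0.74, -0.11, 0.83, 2.34, 0.02, 0.54, 1.78] | shift tool@start [-0.0282, 0.0, 0.0103] turn [0.0, 0.0, 0.0]
front err 0.0mm 0.0deg step 0.11 q [-0.46, 0.27, 0.78, 2.14, -0.63, 0.57, 2.46] | shift tool@start [0.0491, -0.0831, 0.0531] turn [0.0, 0.0, 0.0]
in err 0.0mm 0.0deg step 0.01 q [-0.44, 0.35, 0.75, 2.05, -0.68, 0.6, 2.45] | shift tool@start [0.0137, 0.0, 0.0376] turn [0.0, 0.0, 0.0]
back err 0.0mm 0.0deg step 0.01 q [-0.47, 0.25, 0.79, 2.16, -0.61, 0.56, 2.46] | shift tool@start [-0.0171, -0.0, -0.047] turn [0.0, 0.0, 0.0]
push err 0.0mm 0.0deg step 0.01 q [-0.44, 0.36, 0.74, 2.05, -0.68, 0.59, 2.46] | shift tool@start [0.0196, 0.0, 0.0477] turn [0.0, 0.0, 0.0]
```

```bash
cat >> path.py <<'E'
def F(N): return np.c_[N[:,0],-N[:,1],-N[:,2]]
E
python3 - <<'E'
from path import *
q,p,M=now(); q=q.copy(); q[6]-=np.pi
for al in (60,63,66):
    N=F(tool(al,7)); u=N[:,0]
    g=np.array([.467,-.066,.048])-.006*u
    print(al)
    pl=tc-.068*ex-.045*ey+[0,0,.05]-.006*u
    run(q,p,F(M),[("turn",p,N),("pre",g-.09*u,N),("grasp",g,N),("lift",g+[0.0,0,.03],N),("front",pl-.04*ex+[0,0,.0],N),("in",pl,N),("back",pl-.05*ex,N),("push",tc-.06*ex-.045*ey+[0,0,.03]-.025*u,N)])
E
```

```text
60
turn err 0.0mm 0.0deg step 0.00 q [-0.68, -0.4, 0.28, 2.18, 0.32, 0.86, -1.99] | shift tool@start [0.0, 0.0, 0.0] turn [0.24, -0.18, 0.17]
pre err 1.3mm 0.3deg step 0.78 q [1.47, -0.5, -1.06, 2.42, -1.07, 0.77, -0.35] | shift tool@start [0.0861, 0.1386, 0.1407] turn [0.0, 0.0, 0.0]
grasp err 1.0mm 0.2deg step 0.47 q [1.42, 0.07, -1.25, 2.4, -0.37, 0.23, -0.93] | shift tool@start [0.09, -0.0, 0.0] turn [0.0, 0.0, 0.0]
lift err 0.0mm 0.0deg step 0.07 q [1.43, -0.11, -1.22, 2.38, -0.74, 0.38, -0.62] | shift tool@start [-0.026, 0.0, -0.015] turn [0.0, 0.0, 0.0]
front err 0.0mm 0.0deg step 0.17 q [1.09, 0.28, -0.84, 2.19, -0.02, 0.28, -1.11] | shift tool@start [0.0576, 0.0831, -0.0437] turn [0.0, 0.0, 0.0]
in err 0.0mm 0.0deg step 0.02 q [0.92, 0.33, -0.73, 2.11, 0.07, 0.29, -1.23] | shift tool@start [0.02, -0.0, -0.0346] turn [0.0, 0.0, 0.0]
back err 0.0mm 0.0deg step 0.03 q [1.14, 0.27, -0.88, 2.21, -0.05, 0.28, -1.08] | shift tool@start [-0.025, 0.0, 0.0433] turn [0.0, 0.0, 0.0]
push err 0.0mm 0.0deg step 0.03 q [0.92, 0.33, -0.72, 2.11, 0.07, 0.28, -1.23] | shift tool@start [0.0273
[... 1620 characters left out ...]
.0deg step 0.04 q [-0.81, -0.19, 0.9, 2.39, 0.12, 0.46, -1.44] | shift tool@start [-0.0274, 0.0, -0.0122] turn [0.0, 0.0, 0.0]
front err 0.0mm 0.0deg step 0.22 q [-0.56, 0.27, 0.91, 2.19, -0.83, 0.52, -0.49] | shift tool@start [0.0527, 0.0831, -0.0495] turn [0.0, 0.0, 0.0]
in err 0.0mm 0.0deg step 0.01 q [-0.53, 0.36, 0.86, 2.1, -0.88, 0.56, -0.5] | shift tool@start [0.0163, -0.0, -0.0365] turn [0.0, 0.0, 0.0]
back err 0.0mm 0.0deg step 0.01 q [-0.57, 0.25, 0.92, 2.21, -0.81, 0.52, -0.49] | shift tool@start [-0.0203, 0.0, 0.0457] turn [0.0, 0.0, 0.0]
push err 0.0mm 0.0deg step 0.02 q [-0.52, 0.37, 0.86, 2.11, -0.89, 0.55, -0.49] | shift tool@start [0.0229, -0.0, -0.0449] turn [0.0, 0.0, 0.0]
```

Request:
{"name": "apply_moves", "arguments": {"steps": [[0,0,0,3,0,0],[0,0,0,7,0,0],[0,0,0,7,0,0],[0,0,0,7,0,0],[0,0,0,7,0,0],[0,0,0,7,0,0],[0,0,0,7,0,0],[0,0,0,7,0,0],[0,0,0,7,0,0],[0,0,0,7,0,0],[0,0,0,7,0,0],[0,0,0,7,0,0],[0,0,0,7,0,0],[0,0,0,7,0,0],[0,0,0,7,0,0],[0,0,0,7,0,0],[0,0,0,7,0,0],[0,0,0,7,0,0],[0,0,0,7,0,0],[0,0,0,7,0,0]]}}

```text
t: 4.35
tcp_pos: [0.4829, 0.0757, 0.2774]
ee_rot: [[0.494, 0.685, -0.536], [0.064, -0.643, -0.764], [-0.867, 0.343, -0.361]]
contact_force: [0.5, 0.8, 0.2]
gripper_width: 0.0868
```

Request:
{"name": "apply_moves", "arguments": {"steps": [[0,0,0,7,0,0],[0,0,0,7,0,0],[0,0,0,7,0,0],[0,0,0,7,0,0],[0,0,0,7,0,0],[0,0,0,7,0,0],[0,0,0,2.3,0,0],[0,0,0,0,-5,0],[0,0,0,0,-5.2,0],[0,0,0,0,0,0]]}}

```text
t: 5.18
tcp_pos: [0.4843, 0.0759, 0.2782]
ee_rot: [[0.33, 0.122, -0.936], [0.045, -0.993, -0.113], [-0.943, -0.004, -0.333]]
contact_force: [-0.5, 0.9, -0.1]
gripper_width: 0.0869
```

```bash
python3 st.py
python3 - <<'E'
from path import *
q,p,M=now(); u=M[:,0]; print(np.degrees(np.arcsin(-u[2])),np.degrees(np.arctan2(u[1],u[0])))
g=np.array([.467,-.066,.048])-.006*u
pl=tc-.08*ex-.045*ey+[0,0,.05]-.006*u
run(q,p,M,[("pre",g-.09*u,M),("grasp",g,M),("lift",g+[0.0,0,.03],M),("front",pl-.04*ex+[0,0,.0],M),("in",pl,M),("back",pl-.05*ex,M)])
E
```

```text
t 5.1833
joint_positions [-0.0288, -0.2126, -0.2169, 2.0083, -0.0089, 1.0031, -1.6947]
tcp_pos [0.4843, 0.0759, 0.2782]
ee_rot [[0.3305, 0.1218, -0.9359], [0.0448, -0.9926, -0.1133], [-0.9428, -0.0045, -0.3335]]
contact_force [-0.473, 0.8709, -0.0802]
gripper_width 0.0869
70.5188195480631 7.721649555519276
pre err 0.0mm 0.0deg step 0.07 q [0.06, -0.2, 0.05, 2.3, -0.11, 0.7, -1.26] | shift tool@start [0.1089, 0.1398, 0.109] turn [0.0, 0.0, 0.0]
grasp err 0.0mm 0.0deg step 0.03 q [0.04, 0.03, 0.06, 2.32, -0.18, 0.46, -1.21] | shift tool@start [0.09, 0.0, 0.0] turn [0.0, 0.0, 0.0]
lift err 0.0mm 0.0deg step 0.01 q [0.04, -0.03, 0.05, 2.3, -0.15, 0.55, -1.24] | shift tool@start [-0.0283, -0.0001, -0.01] turn [0.0, 0.0, 0.0]
front err 0.0mm 0.0deg step 0.04 q [0.16, 0.2, 0.1, 2.13, -0.3, 0.52, -0.96] | shift tool@start [0.0443, 0.0832, -0.0423] turn [0.0, 0.0, 0.0]
in err 0.0mm 0.0deg step 0.01 q [0.13, 0.27, 0.1, 2.04, -0.29, 0.54, -1.0] | shift tool@start [0.0133, -0.0, -0.0377] turn [0.0, 0.0, 0.0]
back err 0.0mm 0.0deg step 0.01 q [0.17, 0.18, 0.1, 2.15, -0.3, 0.52, -0.94] | shift tool@start [-0.0167, 0.0, 0.0471] turn [0.0, 0.0, 0.0]
```

Request:
{"name": "apply_moves", "arguments": {"steps": [[0.0091,0.01165,0.0091,0,0,0],[0.0182,0.0233,0.0182,0,0,0],[0.0182,0.0233,0.0182,0,0,0],[0.0182,0.0233,0.0182,0,0,0],[0.0182,0.0233,0.0182,0,0,0],[0.0182,0.0233,0.0182,0,0,0],[0.0088,0.01165,0.0089,0,0,0],[0,0,0,0,0,0]]}}

```text
t: 5.85
tcp_pos: [0.432, -0.0728, 0.1348]
ee_rot: [[0.332, 0.118, -0.936], [0.044, -0.993, -0.11], [-0.942, -0.004, -0.335]]
contact_force: [-0.5, -0.5, -0.7]
gripper_width: 0.087
```

```bash
python3 st.py
python3 - <<'E'
from h import *
snap("scene","s1",(260,150,420,370),2.7); snap("top","t1",(280,130,450,300),3.3)
E
```

```text
t 5.85
joint_positions [0.0611, -0.1985, 0.06, 2.3162, -0.1125, 0.6949, -1.2571]
tcp_pos [0.432, -0.0728, 0.1348]
ee_rot [[0.3325, 0.1179, -0.9357], [0.0436, -0.993, -0.1096], [-0.9421, -0.0043, -0.3353]]
contact_force [-0.4881, -0.5008, -0.6524]
gripper_width 0.087
```

View pics/s1.png

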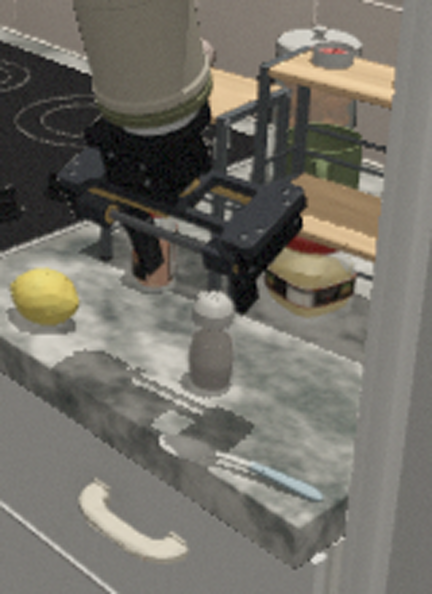

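View pics/t1.png

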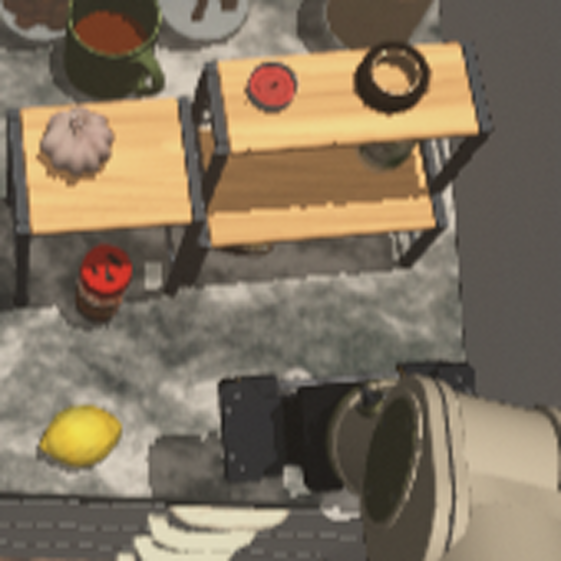

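Request:
{"name": "apply_moves", "arguments": {"steps": [[0.012,-0.0004,-0.0008,0,0,0],[0.018,-0.0005,-0.0009,0,0,0],[0.018,-0.0005,-0.0009,0,0,0],[0.018,-0.0004,-0.0009,0,0,0],[0.014,-0.0004,-0.0009,0,0,0],[0.0077,0,0,0,0,0],[0,0,0,0,0,0]]}}

```text
t: 6.53
tcp_pos: [0.4683, -0.0631, 0.0562]
ee_rot: [[0.335, 0.123, -0.934], [0.045, -0.992, -0.115], [-0.941, -0.003, -0.338]]
contact_force: [-0.2, 0.0, -0.3]
gripper_width: 0.0867
```

Request:
{"name": "apply_moves", "arguments": {"steps": [[0,0,0,0,0,0],[0,0,0,0,0,0],[0,0,0,0,0,0],[0,0,0,0,0,0],[0,0,0,0,0,0],[0,0,0,0,0,0],[0,0,0,0,0,0],[0,0,0,0,0,0]], "jaw": 0, "newtons": 15}}

```text
t: 7.2
tcp_pos: [0.4678, -0.0644, 0.0569]
ee_rot: [[0.336, 0.121, -0.934], [0.044, -0.993, -0.113], [-0.941, -0.003, -0.339]]
contact_force: [0.4, -0.2, 1.2]
gripper_width: 0.0417
```

```bash
python3 st.py
python3 - <<'E'
from h import *
snap("scene","s2",(260,150,420,370),2.7)
E
```

```text
t 7.2
joint_positions [0.0336, 0.0262, 0.0583, 2.3178, -0.1695, 0.4653, -1.2192]
tcp_pos [0.4678, -0.0644, 0.0569]
ee_rot [[0.3361, 0.1214, -0.934], [0.0436, -0.9926, -0.1133], [-0.9408, -0.0026, -0.3389]]
contact_force [0.4365, -0.2171, 1.2075]
gripper_width 0.0417
```

View pics/s2.png

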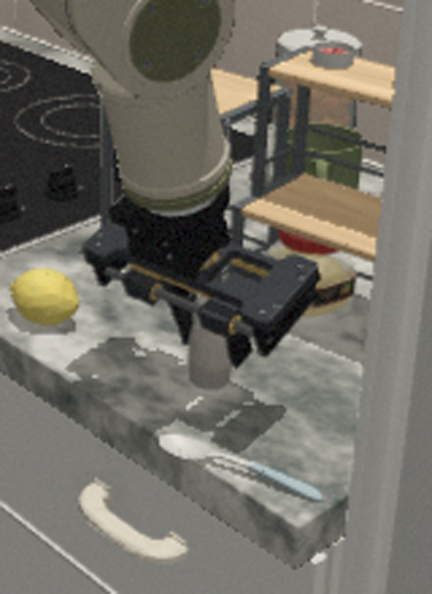

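Run:
```python
from path import *
q,p,M=now(); u=M[:,0]
l=p+[0,0,.02]
pl=tc-.082*ex-.042*ey; pl[2]=p[2]+.02-.006*u[2]; pl=pl-.006*u
run(q,p,M,[("lift",l,M),("front",pl,M),("down",pl-[0,0,.019],M)])
```

```text
lift err 0.0mm 0.0deg step 0.01 q [0.03, -0.01, 0.06, 2.3, -0.15, 0.52, -1.24] | shift tool@start [-0.0188, -0.0001, -0.0068] turn [0.0, 0.0, 0.0]
front err 0.0mm 0.0deg step 0.04 q [0.12, 0.2, 0.11, 2.03, -0.25, 0.59, -1.04] | shift tool@start [0.0196, 0.0815, -0.0882] turn [0.0, 0.0, 0.0]
down err 0.0mm 0.0deg step 0.01 q [0.13, 0.24, 0.1, 2.04, -0.27, 0.55, -1.02] | shift tool@start [0.0179, 0.0, 0.0064] turn [0.0, 0.0, 0.0]
```

Request:
{"name": "apply_moves", "arguments": {"steps": [[-0.0047,0,-0.0017,0,0,0],[-0.0094,0,-0.0034,0,0,0],[-0.0047,0,-0.0017,0,0,0],[0.001,0.0041,-0.0044,0,0,0],[0.00196,0.00815,-0.0088,0,0,0],[0.00196,0.00815,-0.0088,0,0,0],[0.00196,0.00815,-0.0088,0,0,0],[0.00196,0.00815,-0.0088,0,0,0],[0.00196,0.00815,-0.0088,0,0,0],[0.00196,0.00815,-0.0088,0,0,0],[0.00196,0.00815,-0.0088,0,0,0],[0.00196,0.00815,-0.0088,0,0,0],[0.00196,0.00815,-0.0088,0,0,0],[0.001,0.0041,-0.0044,0,0,0],[0,0,0,0,0,0],[0,0,0,0,0,0]]}}

```text
t: 8.58
tcp_pos: [0.5662, -0.1344, 0.0873]
ee_rot: [[0.335, 0.121, -0.934], [0.044, -0.993, -0.113], [-0.941, -0.003, -0.338]]
contact_force: [-0.1, 0.4, -1.5]
gripper_width: 0.0406
```

```bash
python3 st.py
python3 - <<'E'
from path import *
from h import snap
q,p,M=now(); g=p+.006*M[:,0]-tc; print("local",g@ex,g@ey,g[2])
snap("scene","s3",(260,150,420,370),2.7); snap("top","t3",(280,130,450,300),3.3)
E
```

```text
t 8.5833
joint_positions [0.1141, 0.2053, 0.1149, 2.0333, -0.2528, 0.5936, -1.039]
tcp_pos [0.5662, -0.1344, 0.0873]
ee_rot [[0.3351, 0.1213, -0.9343], [0.0438, -0.9926, -0.1132], [-0.9412, -0.003, -0.3379]]
contact_force [-0.0847, 0.4135, -1.5474]
gripper_width 0.0406
local -0.08251350735953702 -0.041903753252589056 0.08167729192227097
```

View pics/s3.png

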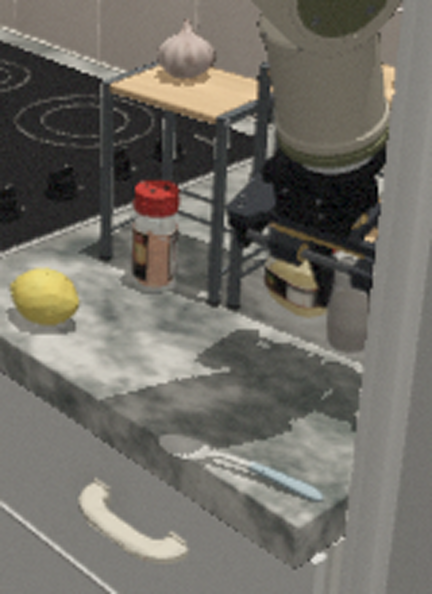

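View pics/t3.png

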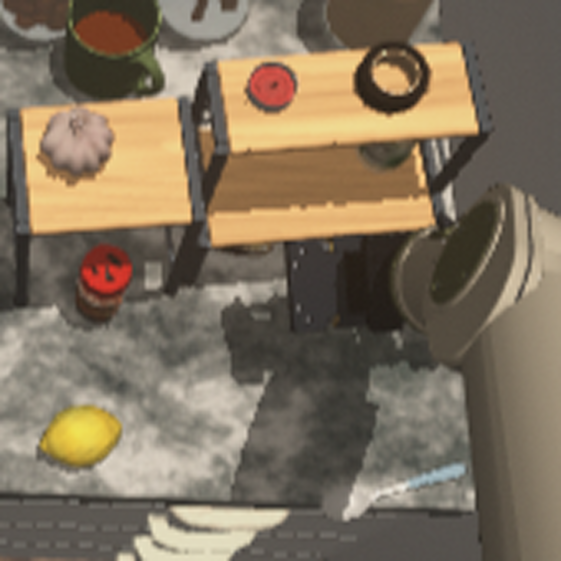

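Request:
{"name": "apply_moves", "arguments": {"steps": [[0.0066,0,0.0024,0,0,0],[0.0066,0,0.0024,0,0,0],[0.0066,0,0.0024,0,0,0],[0.0038,0,0.0013,0,0,0],[0.0019,0,0.0007,0,0,0],[0,0,0,0,0,0]]}}

```text
t: 9.18
tcp_pos: [0.5661, -0.1343, 0.0599]
ee_rot: [[0.335, 0.121, -0.934], [0.044, -0.993, -0.113], [-0.941, -0.003, -0.338]]
contact_force: [-0.3, -0.3, -1.3]
gripper_width: 0.0406
```

Request:
{"name": "apply_moves", "arguments": {"steps": [[0.0014,0,0.0005,0,0,0],[0,0,0,0,0,0]]}}

```text
t: 9.35
tcp_pos: [0.5666, -0.1344, 0.0593]
ee_rot: [[0.336, 0.121, -0.934], [0.044, -0.993, -0.113], [-0.941, -0.003, -0.339]]
contact_force: [0.2, 0.4, -0.8]
gripper_width: 0.0403
```

Request:
{"name": "apply_moves", "arguments": {"steps": [[0.0011,0,0.0004,0,0,0],[0,0,0,0,0,0]]}}

```text
t: 9.52
tcp_pos: [0.5666, -0.1343, 0.0581]
ee_rot: [[0.336, 0.122, -0.934], [0.044, -0.993, -0.113], [-0.941, -0.003, -0.339]]
contact_force: [0.2, -0.9, -0.9]
gripper_width: 0.0405
```

Request:
{"name": "apply_moves", "arguments": {"steps": [[0.0011,0,0.0004,0,0,0],[0,0,0,0,0,0]]}}

```text
t: 9.68
tcp_pos: [0.5667, -0.1344, 0.057]
ee_rot: [[0.336, 0.121, -0.934], [0.044, -0.993, -0.113], [-0.941, -0.003, -0.339]]
contact_force: [-0.2, -0.0, -1.5]
gripper_width: 0.0404
```

Request:
{"name": "apply_moves", "arguments": {"steps": [[0.0011,0,0.0004,0,0,0],[0,0,0,0,0,0]]}}

```text
t: 9.85
tcp_pos: [0.5673, -0.1343, 0.0568]
ee_rot: [[0.338, 0.122, -0.933], [0.044, -0.993, -0.113], [-0.94, -0.002, -0.341]]
contact_force: [-2.5, -0.1, 7.3]
gripper_width: 0.0408
```

Request:
{"name": "apply_moves", "arguments": {"steps": [[0,0,0,0,0,0],[0,0,0,0,0,0],[0,0,0,0,0,0],[-0.002,0,0.0055,0,0,0],[-0.004,0,0.011,0,0,0],[-0.006,0,0.0165,0,0,0],[-0.006,0,0.0165,0,0,0],[-0.006,0,0.0165,0,0,0],[0,0,0,0,0,0]], "jaw": 0.75}}

```text
t: 10.6
tcp_pos: [0.494, -0.1392, 0.0552]
ee_rot: [[0.333, 0.126, -0.935], [0.048, -0.992, -0.116], [-0.942, -0.007, -0.336]]
contact_force: [-5.2, 17.1, 2.5]
gripper_width: 0.0651
```

```bash
python3 st.py
python3 - <<'E'
from path import *
from h import snap
q,p,M=now(); g=p+.006*M[:,0]-tc; print("local",g@ex,g@ey,g[2])
snap("scene","s4",(260,150,420,370),2.7); snap("top","t4",(280,130,450,300),3.3)
u=tool(58,7)[:,0]; N=F(tool(58,7))
tip=lambda x,z: tc+x*ex-.042*ey+[0,0,z]-.025*u
run(q,p,M,[("turn",p,N),("pre",tip(-.125,.035),N),("push",tip(-.06,.035),N)])
E
```

```text
t 10.6
joint_positions [0.1779, 0.1306, 0.099, 2.2082, -0.3122, 0.5084, -0.9211]
tcp_pos [0.494, -0.1392, 0.0552]
ee_rot [[0.333, 0.1256, -0.9345], [0.0484, -0.9921, -0.116], [-0.9417, -0.0066, -0.3364]]
contact_force [-5.242, 17.0865, 2.5151]
gripper_width 0.0651
local -0.15474543922460782 -0.03786080763541805 0.04958428374508257
turn err 0.0mm 0.0deg step 0.12 q [0.34, 0.09, -0.01, 2.35, -0.89, 0.3, -0.31] | shift tool@start [0.0, 0.0, 0.0] turn [0.03, 12.34, 0.44]
pre err 0.0mm 0.0deg step 0.01 q [0.33, 0.12, -0.01, 2.31, -0.86, 0.3, -0.35] | shift tool@start [0.009, 0.0041, -0.0162] turn [0.0, 0.0, 0.0]
push err 0.0mm 0.0deg step 0.02 q [0.24, 0.23, 0.02, 2.18, -0.77, 0.29, -0.5] | shift tool@start [0.0344, -0.0, -0.0551] turn [0.0, 0.0, 0.0]
```

View pics/s4.png

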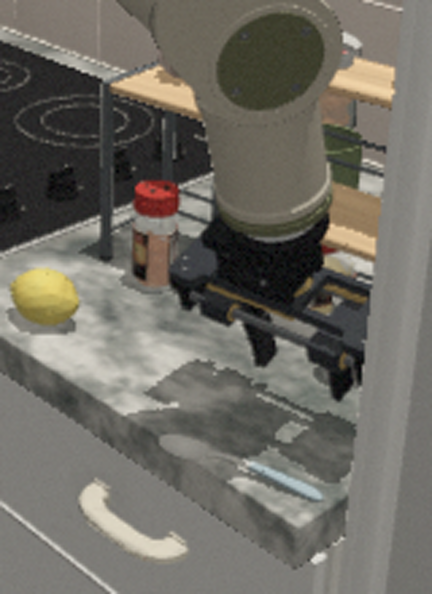

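View pics/t4.png

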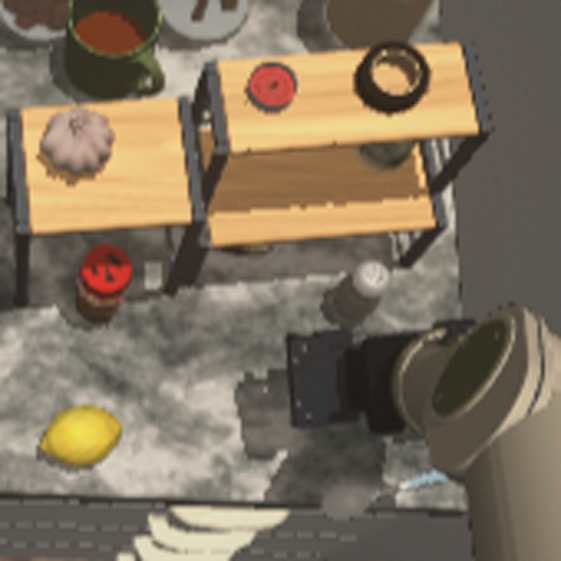

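Request:
{"name": "apply_moves", "arguments": {"steps": [[0,-0.01,0,0,0,0],[0,-0.01,0,0,0,0],[0,0,0,0,0,0]]}}

```text
t: 10.95
tcp_pos: [0.4936, -0.1215, 0.0558]
ee_rot: [[0.335, 0.123, -0.934], [0.045, -0.992, -0.115], [-0.941, -0.003, -0.338]]
contact_force: [-1.0, -0.1, -1.0]
gripper_width: 0.0655
```

Run:
```python
from path import *
from h import *
q,p,M=now(); print(p,M.round(3).tolist())
P=onz("top",(280+371/3.3,130+274/3.3),.087)-tc; print("shaker",P@ex,P@ey,P+tc)
P=onz("top",(280+385/3.3,130+153/3.3),.16)-tc; print("green",P@ex,P@ey)
u=tool(58,7)[:,0]; N=F(tool(58,7))
tip=lambda x,z: tc+x*ex-.034*ey+[0,0,z]-.025*u
run(q,p,M,[("turn",p,N),("pre",tip(-.13,.038),N),("push",tip(-.06,.038),N)])
```

```text
[ 0.49364275 -0.12145413  0.05575013] [[0.335, 0.123, -0.934], [0.045, -0.992, -0.115], [-0.941, -0.003, -0.338]]
shaker -0.08430007539502858 -0.04163762785105409 [ 0.56640263 -0.13410086  0.087     ]
green -0.0022114599738581333 -0.04836702299530925
turn err 0.0mm 0.0deg step 0.13 q [0.29, 0.07, -0.01, 2.37, -0.86, 0.28, -0.38] | shift tool@start [0.0, 0.0, 0.0] turn [-0.01, 12.24, 0.21]
pre err 0.0mm 0.0deg step 0.01 q [0.3, 0.1, 0.01, 2.33, -0.85, 0.3, -0.38] | shift tool@start [0.0033, 0.0138, -0.0118] turn [0.0, 0.0, 0.0]
push err 0.0mm 0.0deg step 0.02 q [0.21, 0.21, 0.04, 2.18, -0.75, 0.29, -0.53] | shift tool@start [0.0371, 0.0, -0.0594] turn [0.0, 0.0, 0.0]
```

Run:
```python
from path import *
q,p,M=now()
N=F(tool(58,0)); u=N[:,0]
tip=lambda x,y,z: tc+x*ex+y*ey+[0,0,z]-.025*u
run(q,p,M,[("turn",p,N),("pre",tip(-.125,-.04,.038),N),("push",tip(-.0545,-.036,.038),N),("back",tip(-.125,-.036,.038),N)])
```

```text
turn err 0.0mm 0.0deg step 0.10 q [0.21, 0.05, 0.02, 2.39, -0.66, 0.2, -0.72] | shift tool@start [0.0, 0.0, 0.0] turn [6.3, 12.24, 3.27]
pre err 0.0mm 0.0deg step 0.01 q [0.23, 0.09, 0.03, 2.33, -0.68, 0.22, -0.69] | shift tool@start [0.0071, 0.016, -0.0179] turn [0.0, 0.0, 0.0]
push err 0.0mm 0.0deg step 0.03 q [0.11, 0.21, 0.09, 2.19, -0.56, 0.22, -0.87] | shift tool@start [0.0368, -0.0126, -0.0589] turn [0.0, 0.0, 0.0]
back err 0.0mm 0.0deg step 0.02 q [0.21, 0.08, 0.04, 2.34, -0.67, 0.22, -0.71] | shift tool@start [-0.0371, 0.0086, 0.0593] turn [0.0, 0.0, 0.0]
```

Request:
{"name": "apply_moves", "arguments": {"steps": [[0,0,0,2.1,4.1,1.1],[0,0,0,2.1,4.1,1.1],[0,0,0,2.1,4.1,1.1],[0.0035,0.008,-0.009,0,0,0],[0.0036,0.008,-0.0089,0,0,0],[0,0,0,0,0,0]], "jaw": 0.23}}

```text
t: 11.45
tcp_pos: [0.515, -0.1404, 0.0603]
ee_rot: [[0.527, 0.002, -0.85], [0.0, -1.0, -0.002], [-0.85, 0.001, -0.527]]
contact_force: [-0.1, 0.0, 0.5]
gripper_width: 0.0335
```

```bash
python3 st.py
python3 - <<'E'
from path import *
q,p,M=now()
N=M; u=N[:,0]; t=p+.025*u-tc; print("tip local",t@ex,t@ey,t[2],np.degrees(np.arcsin(-u[2])))
tip=lambda x,y,z: tc+x*ex+y*ey+[0,0,z]-.025*u
run(q,p,M,[("push",tip(-.0545,-.036,.038),N)])
E
```

```text
t 11.45
joint_positions [0.2334, 0.0938, 0.0328, 2.3222, -0.6555, 0.234, -0.7001]
tcp_pos [0.515, -0.1404, 0.0603]
ee_rot [[0.5266, 0.0021, -0.8501], [0.0002, -1.0, -0.0024], [-0.8501, 0.0011, -0.5266]]
contact_force [-0.1112, 0.0031, 0.4898]
gripper_width 0.0335
tip local -0.12302339195374952 -0.043203937792940884 0.03904861060286384 58.22225613988778
push err 0.0mm 0.0deg step 0.03 q [0.11, 0.21, 0.09, 2.19, -0.54, 0.23, -0.88] | shift tool@start [0.0362, -0.0154, -0.0566] turn [0.0, 0.0, 0.0]
```

Request:
{"name": "apply_moves", "arguments": {"steps": [[0.0018,-0.0008,-0.0028,0,0,0],[0.0026,-0.0011,-0.004,0,0,0],[0.0026,-0.0011,-0.004,0,0,0],[0.0026,-0.0011,-0.004,0,0,0],[0.0026,-0.0011,-0.004,0,0,0],[0.0026,-0.0011,-0.004,0,0,0],[0.0026,-0.0011,-0.004,0,0,0],[0.0026,-0.0011,-0.004,0,0,0],[0,0,0,0,0,0]]}}

```text
t: 12.2
tcp_pos: [0.5515, -0.1292, 0.0588]
ee_rot: [[0.525, 0.005, -0.851], [0.003, -1.0, -0.004], [-0.851, -0.0, -0.525]]
contact_force: [-0.3, -0.2, 0.2]
gripper_width: 0.02
```

```bash
python3 st.py
python3 - <<'E'
from path import *
from h import snap
q,p,M=now();u=M[:,0]; t=p+.025*u-tc; print("tip local",t@ex,t@ey,t[2])
snap("scene","s5",(260,150,420,370),2.7); snap("top","t5",(280,130,450,300),3.3)
E
```

```text
t 12.2
joint_positions [0.1652, 0.1575, 0.0534, 2.2521, -0.5827, 0.2259, -0.8138]
tcp_pos [0.5515, -0.1292, 0.0588]
ee_rot [[0.5254, 0.005, -0.8508], [0.0027, -1.0, -0.0043], [-0.8508, -0.0, -0.5254]]
contact_force [-0.2893, -0.232, 0.2287]
gripper_width 0.02
tip local -0.08547600075732216 -0.03646784594321666 0.03751000036268539
```

View pics/s5.png

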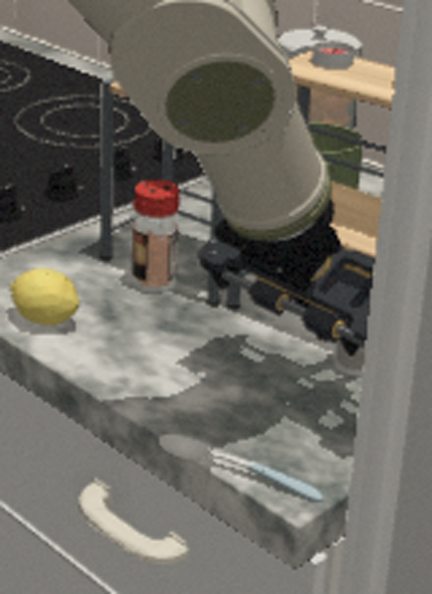

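View pics/t5.png

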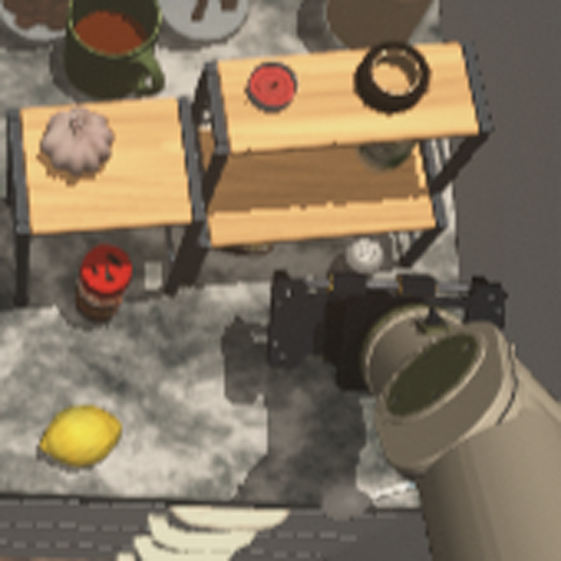

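Request:
{"name": "apply_moves", "arguments": {"steps": [[0.0015,-0.0003,-0.0025,0,0,0],[0.0023,-0.0005,-0.0037,0,0,0],[0.0023,-0.0005,-0.0037,0,0,0],[0.0023,-0.0005,-0.0037,0,0,0],[0.0023,-0.0005,-0.0037,0,0,0]]}}

```text
t: 12.72
tcp_pos: [0.5713, -0.1273, 0.0587]
ee_rot: [[0.525, 0.004, -0.851], [0.002, -1.0, -0.003], [-0.851, -0.0, -0.525]]
contact_force: [-1.4, -0.9, 0.4]
gripper_width: 0.02
```

Request:
{"name": "apply_moves", "arguments": {"steps": [[0.0023,-0.0005,-0.0037,0,0,0],[0.0023,-0.0005,-0.0037,0,0,0],[0.0012,-0.0002,-0.002,0,0,0],[0,0,0,0,0,0]]}}

```text
t: 13.05
tcp_pos: [0.5824, -0.1258, 0.0586]
ee_rot: [[0.525, 0.005, -0.851], [0.002, -1.0, -0.004], [-0.851, -0.0, -0.525]]
contact_force: [-0.8, 0.2, -0.0]
gripper_width: 0.0201
```

```bash
python3 st.py
python3 - <<'E'
from path import *
from h import *
q,p,M=now();u=M[:,0]; t=p+.025*u-tc; print("tip local",t@ex,t@ey,t[2])
P=onz("top",(280+365/3.3,130+252/3.3),.087)-tc; print("prev shaker",P@ex,P@ey)
snap("scene","s6",(260,150,420,370),2.7); snap("top","t6",(280,130,450,300),3.3)
E
```

```text
t 13.05
joint_positions [0.1179, 0.2115, 0.0799, 2.1861, -0.5431, 0.2322, -0.8771]
tcp_pos [0.5824, -0.1258, 0.0586]
ee_rot [[0.5252, 0.0046, -0.851], [0.0025, -1.0, -0.0039], [-0.851, -0.0001, -0.5252]]
contact_force [-0.8441, 0.2022, -0.0395]
gripper_width 0.0201
tip local -0.05438098418953678 -0.03689919453182997 0.03735698868869604
prev shaker -0.06384555581949114 -0.03984981680779121
```

View pics/t6.png

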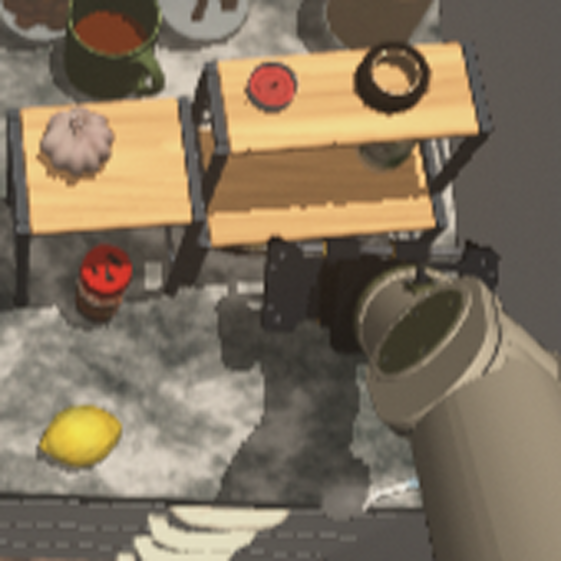

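Request:
{"name": "apply_moves", "arguments": {"steps": [[0.0013,-0.0003,-0.002,0,0,0],[0.0013,-0.0003,-0.002,0,0,0],[0.0012,-0.0003,-0.002,0,0,0],[0,0,0,0,0,0]]}}

```text
t: 13.48
tcp_pos: [0.5894, -0.1251, 0.0587]
ee_rot: [[0.525, 0.004, -0.851], [0.002, -1.0, -0.004], [-0.851, -0.0, -0.525]]
contact_force: [-1.7, -0.4, 1.9]
gripper_width: 0.0199
```

Request:
{"name": "apply_moves", "arguments": {"steps": [[-0.002,-0.0002,0.003,0,0,0],[-0.004,0,0.0066,0,0,0],[-0.008,0,0.0132,0,0,0],[-0.012,0,0.02,0,0,0],[-0.012,0,0.02,0,0,0],[-0.015,-0.012,0.01,0,0,0],[-0.025,-0.02,-0.01,0,0,0],[-0.025,-0.02,-0.01,0,0,0],[-0.025,-0.02,-0.01,0,0,0],[-0.025,-0.02,-0.01,0,0,0],[-0.025,-0.02,-0.01,0,0,0],[0,-0.01,0,0,0,0]]}}

```text
t: 14.48
tcp_pos: [0.4795, -0.0108, 0.1899]
ee_rot: [[0.532, 0.009, -0.847], [0.008, -1.0, -0.006], [-0.847, -0.003, -0.532]]
contact_force: [2.1, -0.1, 1.1]
gripper_width: 0.0202
```

```bash
python3 st.py
python3 - <<'E'
from h import *
snap("scene","s7",(210,130,420,370),2.4); snap("top","t7",(280,130,450,300),3.3)
E
```

```text
t 14.4833
joint_positions [0.1102, -0.296, -0.1862, 2.3326, -0.0332, 0.5407, -1.6224]
tcp_pos [0.4795, -0.0108, 0.1899]
ee_rot [[0.5316, 0.0093, -0.8469], [0.0075, -1.0, -0.0063], [-0.8469, -0.003, -0.5317]]
contact_force [2.0697, -0.0625, 1.0548]
gripper_width 0.0202
```

View pics/s7.png

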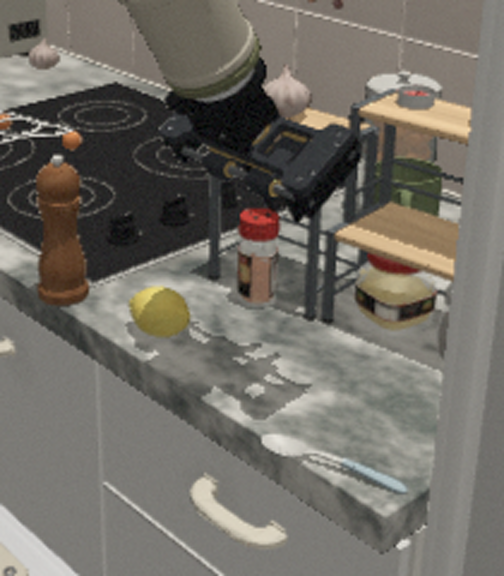

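View pics/t7.png

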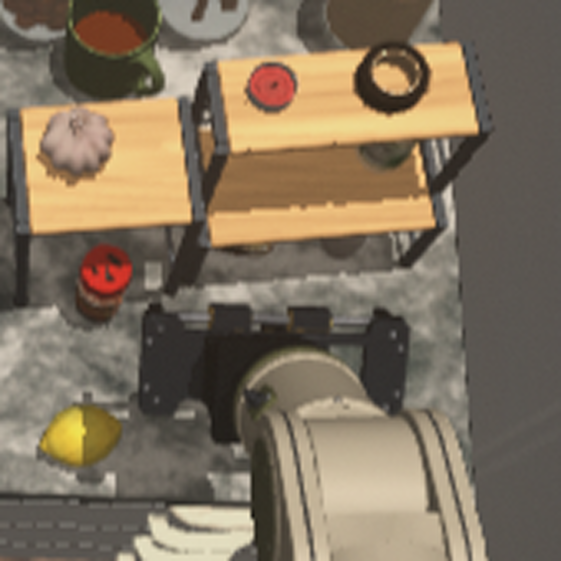

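Run:
```python
from path import *
from h import *
im=cv2.imread("pics/t7.png")[200:280,200:460]; cv2.imwrite("pics/t7c.png",cv2.resize(im,None,fx=3,fy=3))
for v in (250,255,260):
  for z in(0.,.03):
    P=onz("top",(280+341/3.3,130+v/3.3),z)-tc; print(v,z,P@ex,P@ey)
```

```text
250 0.0 -0.03170700561671731 -0.04495726499732485
250 0.03 -0.04154960483595047 -0.03610701652291377
255 0.0 -0.03663530858718381 -0.04414801220298037
255 0.03 -0.046355945224745704 -0.03531779061421631
260 0.0 -0.041551678695629465 -0.043340718846193414
260 0.03 -0.05115064805857946 -0.0345304756521323
```

View pics/t7c.png

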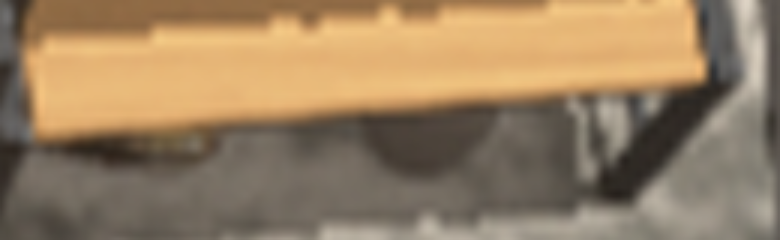

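Run:
```python
from path import *
from h import *
im=cv2.imread("pics/t7.png")[120:200,330:470]; cv2.imwrite("pics/t7g.png",cv2.resize(im,None,fx=5,fy=5))
```

```text
(no output)
```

View pics/t7g.png

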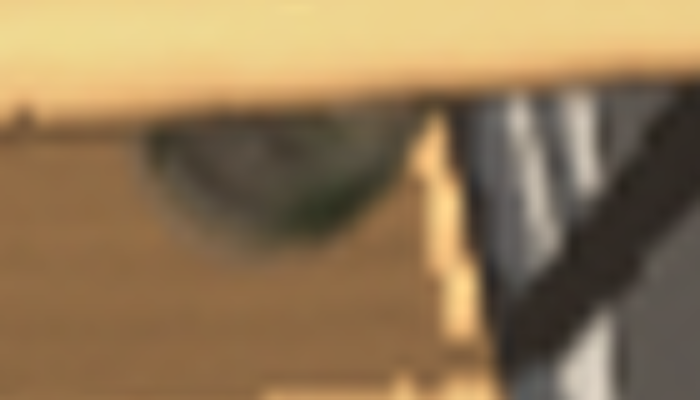

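Run:
```python
from path import *
from h import *
f=lambda u,v:(280+(330+u/5)/3.3,130+(120+v/5)/3.3)
for u,v,z in((265,258,.11),(145,150,.125),(415,150,.125),(145,150,.15),(415,150,.15)):
    P=onz("top",f(u,v),z)-tc; print(u,v,z,P@ex,P@ey)
q,p,M=now()
N=F(tool(45,7)); u=N[:,0]
g=np.array([.5557,.0972,.066])-.006*u
pl=tc-.03*ex+.02*ey+[0,0,.178]-.006*u
for f_,qq,MM in ((1,q,M),(0,q+[0,0,0,0,0,0,3.1416],F(M))):
    NN=N if f_ else F(N)
    run(qq,p,MM,[("turn",p,NN),("pre",g-.09*ex,NN),("grasp",g,NN),("lift",g+[0,0,.02],NN),("back",g-.07*ex+[0,0,.02],NN),("up",g-.07*ex+[0,0,.13],NN),("front",pl-.06*ex+[0,0,.012],NN),("in",pl+[0,0,.012],NN),("down",pl,NN)])
```

```text
265 258 0.11 0.0008282100360327246 -0.060748476651436595
145 150 0.125 0.016680189733950152 -0.03847565175354452
415 150 0.125 0.012740200221926352 -0.08496729985394838
145 150 0.15 0.00642242336179058 -0.0304015614161749
415 150 0.15 0.002573029182326394 -0.07582418983821551
turn err 9.2mm 2.1deg step 0.56 q [1.16, -0.5, -0.95, 2.42, -1.27, 0.6, -0.36] | shift tool@start [0.0, 0.0, 0.0] turn [-5.14, 13.15, -3.85]
pre err 32.7mm 7.5deg step 1.98 q [1.15, -0.04, -1.47, 2.42, 0.85, 0.13, -2.6] | shift tool@start [0.0786, -0.0984, 0.0845] turn [0.0, 0.0, 0.0]
grasp err 31.6mm 6.8deg step 2.83 q [-1.52, 0.08, 1.24, 2.4, 0.86, 0.06, -2.6] | shift tool@start [0.0636, 0.0, -0.0636] turn [0.0, 0.0, 0.0]
lift err 14.1mm 5.6deg step 0.07 q [-1.6, 0.05, 1.34, 2.4, 0.89, 0.06, -2.6] | shift tool@start [-0.0141, 0.0, -0.0141] turn [0.0, 0.0, 0.0]
back err 28.9mm 6.0deg step 2.70 q [1.17, -0.11, -1.47, 2.42, 0.73, 0.06, -2.5] | shift tool@start [-0.0495, -0.0, 0.0495] turn [0.0, 0.0, 0.0]
up err 20.4mm 4.4deg step 1.99 q [0.71, -0.5, -0.89, 2.42, -0.86, 0.36, -1.02] | shift tool@start [-0.0778, 0.
[... 1042 characters left out ...]
22.6mm 4.8deg step 0.63 q [1.17, -0.11, -1.47, 2.42, 0.73, 0.06, 0.64] | shift tool@start [-0.0495, 0.0, -0.0495] turn [0.0, 0.0, 0.0]
up err 20.4mm 4.4deg step 1.99 q [0.71, -0.5, -0.89, 2.42, -0.86, 0.36, 2.12] | shift tool@start [-0.0778, 0.0, 0.0778] turn [0.0, 0.0, 0.0]
front err 1.8mm 0.4deg step 0.26 q [0.3, -0.16, -0.12, 2.33, -0.85, 0.31, 2.6] | shift tool@start [0.0373, -0.1692, 0.0288] turn [0.0, 0.0, 0.0]
in err 0.0mm 0.0deg step 0.02 q [0.29, -0.02, -0.16, 2.2, -0.77, 0.26, 2.5] | shift tool@start [0.0424, 0.0, 0.0424] turn [0.0, 0.0, 0.0]
down err 0.0mm 0.0deg step 0.01 q [0.28, -0.0, -0.15, 2.21, -0.85, 0.24, 2.58] | shift tool@start [0.0085, 0.0, -0.0085] turn [0.0, 0.0, 0.0]
```

Run:
```python
from path import *
q,p,M=now()
jar=np.array([.5557,.0972,0])
for al in (50,53,56,60):
  for off in (0,.008):
    for f_ in (1,0):
        NN=tool(al,7); NN=F(NN) if f_ else NN; qq=q+[0,0,0,0,0,0,0 if f_ else 3.1416]; MM=M if f_ else F(M); u=NN[:,0]
        g=jar+[0,0,.068]-(.006+off)*u
        pl=tc-.035*ex+.02*ey+[0,0,.180]-(.006+off)*u
        print(al,off,f_)
        run(qq,p,MM,[("via",p+[0.02,.05,.02],NN),("pre",g-.07*u,NN),("grasp",g,NN),("lift",g+[0,0,.04],NN),("back",g-.03*ex+[0,0,.06],NN),("up",g-.05*ex+[0,0,.13],NN),("front",pl-.05*ex+[0,0,.012],NN),("in",pl+[0,0,.012],NN),("down",pl,NN)],n=6)
```

```text
50 0 1
via err 0.0mm 0.0deg step 0.03 q [0.04, -0.33, -0.2, 2.38, -0.07, 0.39, -1.57] | shift tool@start [-0.006, -0.0499, -0.0279] turn [-5.3, 8.16, -3.61]
pre err 0.0mm 0.0deg step 0.18 q [0.4, -0.13, -0.72, 2.41, 0.37, 0.16, -2.14] | shift tool@start [0.0706, -0.0512, 0.0393] turn [0.0, 0.0, 0.0]
grasp err 4.0mm 1.8deg step 1.11 q [-1.26, 0.09, 0.97, 2.39, 0.85, 0.06, -2.6] | shift tool@start [0.07, -0.0, 0.0] turn [0.0, 0.0, 0.0]
lift err 5.1mm 1.1deg step 1.09 q [-0.25, 0.0, -0.08, 2.35, 0.87, 0.17, -2.6] | shift tool@start [-0.0306, 0.0, -0.0257] turn [0.0, 0.0, 0.0]
back err 0.0mm 0.0deg step 0.04 q [-0.27, -0.11, -0.08, 2.4, 0.69, 0.22, -2.43] | shift tool@start [-0.0346, -0.0, 0.0101] turn [0.0, 0.0, 0.0]
up err 0.0mm 0.0deg step 0.08 q [-0.41, -0.31, 0.03, 2.37, 0.42, 0.43, -2.15] | shift tool@start [-0.0665, 0.0, -0.0297] turn [0.0, 0.0, 0.0]
front err 0.0mm 0.0deg step 0.15 q [-0.7, -0.28, 0.78, 2.29, 0.1, 0.37, -1.4] | shift tool@start [0.025, 0.1692, -0.0205] turn [0.0, 0.0, 0.0]
in err 0.0mm 0.0deg step 0.05 q [-0.92, -0.15, 1.01, 2.2, -0.09, 0.35, -1.24] | shift tool@
[... 18836 characters left out ...]
k err 0.0mm 0.0deg step 0.02 q [0.05, -0.07, -0.36, 2.25, 0.17, 0.45, 1.24] | shift tool@start [-0.0323, 0.0, -0.016] turn [0.0, 0.0, 0.0]
up err 0.0mm 0.0deg step 0.03 q [0.02, -0.23, -0.32, 2.22, 0.04, 0.62, 1.36] | shift tool@start [-0.0706, -0.0, 0.0177] turn [0.0, 0.0, 0.0]
front err 0.0mm 0.0deg step 0.10 q [0.1, -0.09, 0.02, 2.12, -0.21, 0.61, 1.96] | shift tool@start [0.0211, -0.1692, 0.0245] turn [0.0, 0.0, 0.0]
in err 0.0mm 0.0deg step 0.02 q [0.08, 0.01, 0.01, 2.02, -0.19, 0.6, 1.92] | shift tool@start [0.025, -0.0, 0.0433] turn [0.0, 0.0, 0.0]
down err 0.0mm 0.0deg step 0.00 q [0.08, 0.03, 0.01, 2.03, -0.2, 0.57, 1.93] | shift tool@start [0.0104, 0.0, -0.006] turn [0.0, 0.0, 0.0]
```

Request:
{"name": "apply_moves", "arguments": {"steps": [[-0.003,0,0,-4,0,0],[-0.003,0,0,-7,0,0],[-0.003,0,0,-7,0,0],[0,0,0,-7,0,0],[0,0,0,-7,0,0],[0,0,0,-7,0,0],[0,0,0,-7,0,0],[0,0,0,-7,0,0],[0,0,0,-7,0,0],[0,0,0,-7,0,0],[0,0,0,-7,0,0],[0,0,0,-7,0,0],[0,0,0,-7,0,0],[0,0,0,-7,0,0],[0,0,0,-7,0,0],[0,0,0,-7,0,0],[0,0,0,-7,0,0],[0,0,0,-7,0,0],[0,0,0,-7,0,0],[0,0,0,-7,0,0]], "jaw": 0.75}}

```text
t: 16.25
tcp_pos: [0.4726, -0.0137, 0.1901]
ee_rot: [[0.522, 0.572, 0.632], [0.007, 0.738, -0.675], [-0.853, 0.357, 0.382]]
contact_force: [-0.1, -1.2, -0.0]
gripper_width: 0.0651
```

Request:
{"name": "apply_moves", "arguments": {"steps": [[0,0,0,-7,0,0],[0,0,0,-7,0,0],[0,0,0,-7,0,0],[0,0,0,-7,0,0],[0,0,0,-7,0,0],[0,0,0,-7,0,0],[0,0,0,-1,0,0],[0,0,0,0,0,0]]}}

```text
t: 16.92
tcp_pos: [0.4729, -0.0131, 0.1908]
ee_rot: [[0.523, -0.006, 0.852], [0.008, 1.0, 0.002], [-0.852, 0.005, 0.523]]
contact_force: [0.3, 0.9, 0.3]
gripper_width: 0.0657
```

```bash
python3 st.py
python3 - <<'E'
from path import *
from h import *
q,p,M=now()
# refine jar cap centre by red mask in the first pictures
for n in("top","scene"):
    im=cv2.imread(f"pics/{n}0.png"); h=cv2.cvtColor(im,cv2.COLOR_BGR2HSV); m=((h[...,0]<8)|(h[...,0]>172))&(h[...,1]>170)&(h[...,2]>60)
    c,l,st,ce=cv2.connectedComponentsWithStats(m.astype(np.uint8))
    print(n,[(st[i].tolist(),ce[i].round(1).tolist()) for i in range(1,c) if st[i][4]>25])
N=tool(55,7);u=N[:,0];jar=np.array([.5557,.0972,0]);off=.010
g=jar+[0,0,.068]-(.006+off)*u
run(q,p,M,[("turn",p,N),("pre",g-.07*u,N),("grasp",g,N)],n=6)
E
```

```text
t 16.9167
joint_positions [-0.5865, -0.4019, 0.4083, 2.3644, 0.4022, 0.6322, 1.1475]
tcp_pos [0.4729, -0.0131, 0.1908]
ee_rot [[0.5231, -0.0061, 0.8522], [0.0078, 1.0, 0.0024], [-0.8522, 0.0054, 0.5232]]
contact_force [0.3424, 0.8505, 0.267]
gripper_width 0.0657
top [([305, 205, 15, 14, 145], [311.8, 211.7])]
scene [([310, 217, 16, 13, 158], [317.6, 222.9]), ([363, 236, 20, 7, 51], [371.7, 240.1])]
turn err 0.0mm 0.0deg step 0.03 q [-0.63, -0.46, 0.49, 2.41, 0.4, 0.56, 1.3] | shift tool@start [0.0, 0.0, 0.0] turn [-5.73, -3.43, 3.39]
pre err 0.0mm 0.0deg step 0.08 q [-0.63, -0.17, 0.27, 2.38, 0.51, 0.37, 0.91] | shift tool@start [0.0694, 0.0994, 0.0079] turn [0.0, 0.0, 0.0]
grasp err 0.0mm 0.0deg step 0.04 q [-0.62, 0.06, 0.3, 2.34, 0.58, 0.18, 0.83] | shift tool@start [0.07, 0.0, -0.0] turn [0.0, 0.0, 0.0]
```

Request:
{"name": "apply_moves", "arguments": {"steps": [[0,0,0,-2.87,-1.71,1.7],[0,0,0,-2.87,-1.71,1.7],[0.006,0.0095,0.001,0,0,0],[0.0127,0.018,0.0014,0,0,0],[0.0127,0.018,0.0014,0,0,0],[0.0127,0.018,0.0014,0,0,0],[0.0127,0.018,0.0014,0,0,0],[0.0126,0.018,0.0014,0,0,0],[0,0,0,0,0,0]]}}

```text
t: 17.67
tcp_pos: [0.507, 0.0941, 0.1373]
ee_rot: [[0.568, -0.124, 0.814], [0.071, 0.992, 0.102], [-0.82, -0.0, 0.573]]
contact_force: [-0.9, 0.7, 0.1]
gripper_width: 0.0654
```

```bash
python3 st.py
python3 - <<'E'
from path import *
from h import *
q,p,M=now();u=M[:,0];jar=np.array([.5557,.0972,0]);off=.010
print(np.degrees(np.arcsin(-u[2])),np.degrees(np.arctan2(u[1],u[0])))
g=jar+[0,0,.068]-(.006+off)*u
run(q,p,M,[("grasp",g,M)],n=6)
snap("scene","s8",(260,150,420,370),2.7); snap("top","t8",(280,130,450,300),3.3)
E
```

```text
t 17.6667
joint_positions [-0.5855, -0.1622, 0.2176, 2.3755, 0.4896, 0.366, 0.9255]
tcp_pos [0.507, 0.0941, 0.1373]
ee_rot [[0.5682, -0.1238, 0.8135], [0.0709, 0.9923, 0.1016], [-0.8198, -0.0, 0.5726]]
contact_force [-0.8588, 0.6676, 0.1212]
gripper_width 0.0654
55.06840544557361 7.110680851108001
grasp err 0.0mm 0.0deg step 0.04 q [-0.57, 0.06, 0.25, 2.33, 0.58, 0.18, 0.83] | shift tool@start [0.0687, -0.003, 0.0003] turn [0.0, 0.0, 0.0]
```

View pics/s8.png

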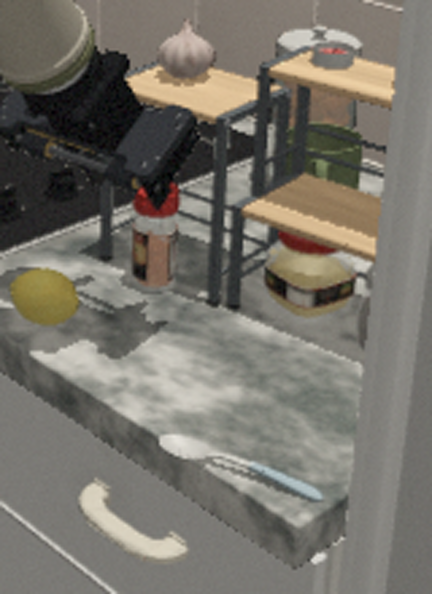

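View pics/t8.png

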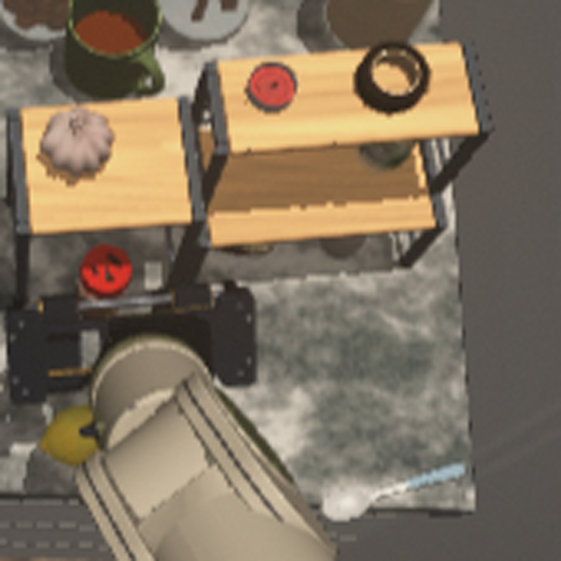

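Request:
{"name": "apply_moves", "arguments": {"steps": [[0.01,-0.001,0,0,0,0],[0.015,-0.001,0,0,0,0],[0.015,-0.001,0,0,0,0],[0.012,0,0.0003,0,0,0]]}}

```text
t: 18.1
tcp_pos: [0.538, 0.0908, 0.097]
ee_rot: [[0.571, -0.12, 0.812], [0.069, 0.993, 0.098], [-0.818, -0.0, 0.575]]
contact_force: [-0.7, 0.4, 0.7]
gripper_width: 0.065
```

Request:
{"name": "apply_moves", "arguments": {"steps": [[0.01,0,0,0,0,0],[0.0067,0,0,0,0,0],[0,0,0,0,0,0]]}}

```text
t: 18.35
tcp_pos: [0.5472, 0.0923, 0.0829]
ee_rot: [[0.57, -0.121, 0.813], [0.069, 0.993, 0.1], [-0.819, -0.001, 0.574]]
contact_force: [-0.9, -1.0, -0.4]
gripper_width: 0.0653
```

Request:
{"name": "apply_moves", "arguments": {"steps": [[0,0,0,0,0,0],[0,0,0,0,0,0],[0,0,0,0,0,0],[0,0,0,0,0,0],[0,0,0,0,0,0],[0,0,0,0,0,0]], "jaw": 0, "newtons": 18}}

```text
t: 18.85
tcp_pos: [0.5475, 0.0937, 0.0842]
ee_rot: [[0.571, -0.124, 0.811], [0.071, 0.992, 0.102], [-0.818, -0.001, 0.576]]
contact_force: [-0.9, 0.0, 3.2]
gripper_width: 0.043
```

```bash
python3 st.py
python3 - <<'E'
from path import *
from h import *
q,p,M=now();u=M[:,0]
g=p+.016*u-bc; print("local tall",g@ex,g@ey,g[2])
snap("scene","s9",(260,150,420,370),2.7)
E
```

```text
t 18.85
joint_positions [-0.5649, 0.0503, 0.2527, 2.333, 0.5671, 0.184, 0.8501]
tcp_pos [0.5475, 0.0937, 0.0842]
ee_rot [[0.5713, -0.1239, 0.8113], [0.0706, 0.9923, 0.1019], [-0.8177, -0.001, 0.5757]]
contact_force [-0.8823, 0.0294, 3.1739]
gripper_width 0.043
local tall -0.05797815705031804 -0.00445767115326551 0.07108130504640345
```

View pics/s9.png

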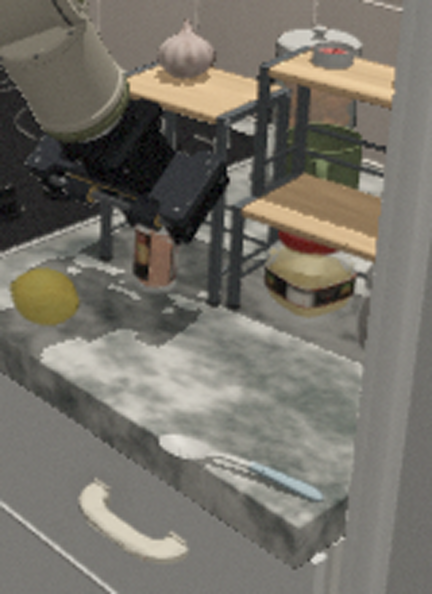

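Run:
```python
from path import *
q,p,M=now();u=M[:,0]
pl=tc-.02*ex+.02*ey-.016*u; pl[2]=.0842+.110
run(q,p,M,[("lift",p+[0,0,.035],M),("back",p-.05*ex+[0,0,.07],M),("up",p-.06*ex+[0,0,.128],M),("front",pl-.05*ex+[0,0,.012],M),("in",pl+[0,0,.006],M),("down",pl,M)],n=6)
```

```text
lift err 0.0mm 0.0deg step 0.03 q [-0.56, -0.03, 0.24, 2.31, 0.44, 0.28, 0.99] | shift tool@start [-0.0286, -0.0, 0.0201] turn [0.0, 0.0, 0.0]
back err 0.0mm 0.0deg step 0.03 q [-0.56, -0.22, 0.2, 2.38, 0.45, 0.41, 0.97] | shift tool@start [-0.0574, 0.0001, -0.0207] turn [0.0, 0.0, 0.0]
up err 0.0mm 0.0deg step 0.03 q [-0.59, -0.35, 0.2, 2.33, 0.4, 0.59, 1.04] | shift tool@start [-0.0532, -0.0, 0.0252] turn [0.0, 0.0, 0.0]
front err 0.0mm 0.0deg step 0.13 q [-0.77, -0.24, 0.83, 2.2, 0.1, 0.5, 1.73] | shift tool@start [0.0371, -0.1669, 0.0421] turn [0.0, 0.0, 0.0]
in err 0.0mm 0.0deg step 0.07 q [-0.92, -0.06, 1.03, 2.11, -0.19, 0.47, 1.96] | shift tool@start [0.0337, -0.0001, 0.0374] turn [0.0, 0.0, 0.0]
down err 0.0mm 0.0deg step 0.01 q [-0.93, -0.04, 1.04, 2.11, -0.23, 0.46, 1.99] | shift tool@start [0.0049, 0.0, -0.0035] turn [0.0, 0.0, 0.0]
```

Request:
{"name": "apply_moves", "arguments": {"steps": [[-0.004,0,0.0028,0,0,0],[-0.0082,0,0.0058,0,0,0],[-0.0082,0,0.0058,0,0,0],[-0.0082,0,0.0057,0,0,0],[-0.0096,0,-0.0034,0,0,0],[-0.0096,0,-0.0034,0,0,0],[-0.0096,0,-0.0035,0,0,0],[-0.0096,0,-0.0035,0,0,0],[-0.0096,0,-0.0035,0,0,0],[-0.0094,0,-0.0034,0,0,0],[-0.0106,0,0.005,0,0,0],[-0.0106,0,0.005,0,0,0],[-0.0106,0,0.005,0,0,0],[-0.0106,0,0.005,0,0,0],[-0.0108,0,0.0052,0,0,0],[0,0,0,0,0,0]]}}

```text
t: 20.23
tcp_pos: [0.4882, 0.0865, 0.2137]
ee_rot: [[0.572, -0.124, 0.81], [0.071, 0.992, 0.101], [-0.817, -0.0, 0.577]]
contact_force: [-0.3, 0.6, -0.8]
gripper_width: 0.0432
```

```bash
python3 st.py
python3 - <<'E'
from path import *
from h import *
q,p,M=now();u=M[:,0]
pl=tc-.02*ex+.02*ey-.016*u; pl[2]=.0842+.110
run(q,p,M,[("front",pl-.05*ex+[0,0,.014],M),("in",pl+[0,0,.006],M)],n=6)
snap("scene","s10",(260,100,420,320),2.7)
E
```

```text
t 20.2333
joint_positions [-0.5805, -0.3472, 0.1895, 2.329, 0.3904, 0.5861, 1.0486]
tcp_pos [0.4882, 0.0865, 0.2137]
ee_rot [[0.5725, -0.1239, 0.8105], [0.0712, 0.9923, 0.1013], [-0.8168, -0.0003, 0.5769]]
contact_force [-0.337, 0.5566, -0.7749]
gripper_width 0.0432
front err 0.0mm 0.0deg step 0.13 q [-0.76, -0.24, 0.82, 2.2, 0.09, 0.51, 1.73] | shift tool@start [0.0365, -0.167, 0.0421] turn [0.0, 0.0, 0.0]
in err 0.0mm 0.0deg step 0.07 q [-0.91, -0.06, 1.01, 2.11, -0.2, 0.47, 1.96] | shift tool@start [0.0354, -0.0001, 0.0362] turn [0.0, 0.0, 0.0]
```

View pics/s10.png

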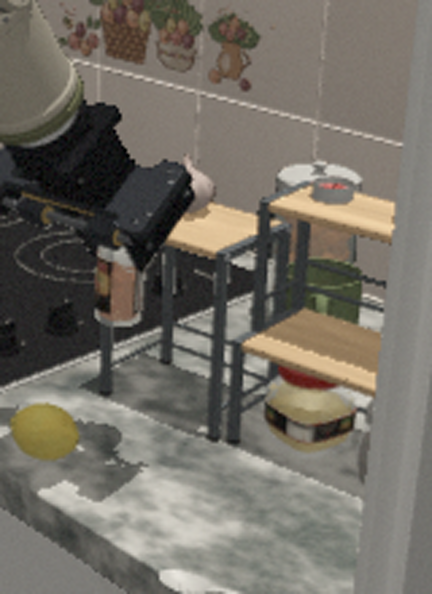

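Request:
{"name": "apply_moves", "arguments": {"steps": [[0.0013,-0.006,0.0015,0,0,0],[0.0026,-0.0119,0.003,0,0,0],[0.0026,-0.0119,0.003,0,0,0],[0.0026,-0.0119,0.003,0,0,0],[0.0026,-0.0119,0.003,0,0,0],[0.0026,-0.0119,0.003,0,0,0],[0.0026,-0.0119,0.003,0,0,0],[0.0026,-0.0119,0.003,0,0,0],[0.0026,-0.0119,0.003,0,0,0],[0.0026,-0.0119,0.003,0,0,0],[0.0026,-0.0119,0.003,0,0,0],[0.0026,-0.0119,0.003,0,0,0],[0.0026,-0.0119,0.003,0,0,0],[0.0026,-0.0119,0.003,0,0,0],[0.0014,-0.0063,0.0016,0,0,0],[0,0,0,0,0,0]]}}

```text
t: 21.62
tcp_pos: [0.5634, -0.0746, 0.2051]
ee_rot: [[0.57, -0.121, 0.813], [0.068, 0.993, 0.101], [-0.819, -0.003, 0.574]]
contact_force: [-0.3, 0.1, -1.2]
gripper_width: 0.0433
```

```bash
python3 st.py
python3 - <<'E'
from path import *
from h import *
q,p,M=now();u=M[:,0]; g=p+.016*u-tc; print("jar local",g@ex,g@ey,"bottom z",p[2]-.0842)
pl=tc-.02*ex+.02*ey-.016*u; pl[2]=.0842+.110
run(q,p,M,[("in",pl+[0,0,.006],M)],n=6)
snap("scene","s11",(260,100,420,320),2.7);snap("top","t11",(280,130,450,300),3.3)
E
```

```text
t 21.6167
joint_positions [-0.7443, -0.2288, 0.814, 2.1981, 0.0764, 0.5024, 1.7455]
tcp_pos [0.5634, -0.0746, 0.2051]
ee_rot [[0.5698, -0.1214, 0.8128], [0.0676, 0.9926, 0.1009], [-0.819, -0.0026, 0.5737]]
contact_force [-0.298, 0.0585, -1.1622]
gripper_width 0.0433
jar local -0.07087675761618438 0.017740483561806724 bottom z 0.1209373799010906
in err 0.0mm 0.0deg step 0.06 q [-0.88, -0.05, 0.98, 2.11, -0.2, 0.48, 1.96] | shift tool@start [0.0332, 0.0023, 0.0388] turn [0.0, 0.0, 0.0]
```

View pics/s11.png

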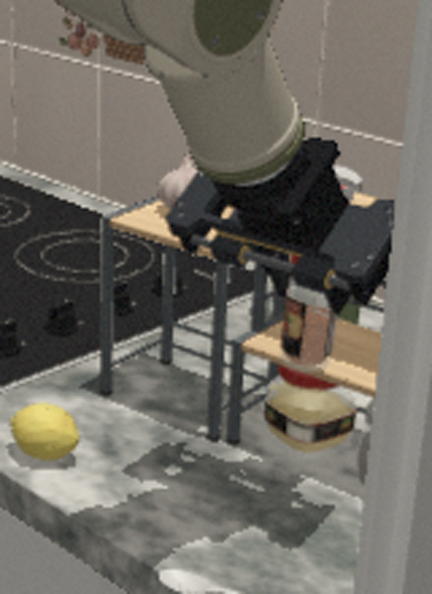

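View pics/t11.png

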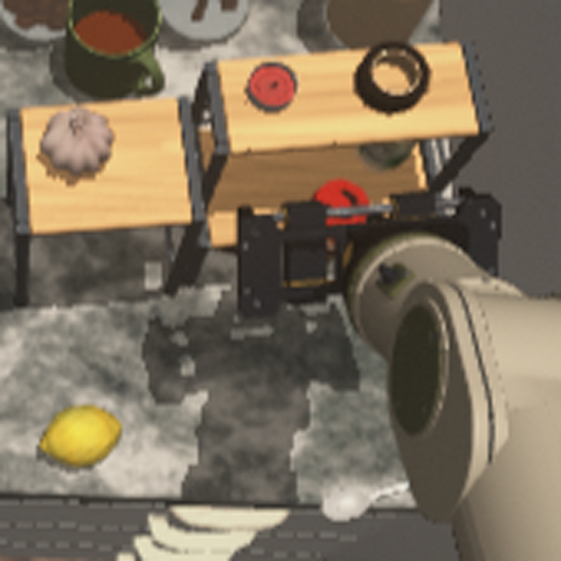

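Request:
{"name": "apply_moves", "arguments": {"steps": [[0.003,0.0003,0.0035,0,0,0],[0.0055,0.0004,0.0064,0,0,0],[0.0055,0.0004,0.0064,0,0,0],[0.0055,0.0004,0.0064,0,0,0],[0.0055,0.0004,0.0064,0,0,0]]}}

```text
t: 22.13
tcp_pos: [0.6015, -0.0653, 0.2023]
ee_rot: [[0.571, -0.125, 0.812], [0.07, 0.992, 0.103], [-0.818, -0.002, 0.575]]
contact_force: [0.0, 0.3, -1.4]
gripper_width: 0.0436
```

Request:
{"name": "apply_moves", "arguments": {"steps": [[0.0055,0.0004,0.0064,0,0,0],[0.0027,0,0.0033,0,0,0],[0,0,0,0,0,0]]}}

```text
t: 22.38
tcp_pos: [0.6142, -0.063, 0.2011]
ee_rot: [[0.57, -0.125, 0.812], [0.07, 0.992, 0.104], [-0.818, -0.003, 0.575]]
contact_force: [1.2, -0.0, -1.8]
gripper_width: 0.0434
```

```bash
python3 st.py
python3 - <<'E'
from path import *
from h import *
q,p,M=now();u=M[:,0]; g=p+.016*u-tc; print("jar local",g@ex,g@ey,"bottom z",p[2]-.0842)
snap("top","t12",(280,130,450,300),3.3)
E
```

```text
t 22.3833
joint_positions [-0.9, -0.0547, 0.9944, 2.1046, -0.1871, 0.4755, 1.9454]
tcp_pos [0.6142, -0.063, 0.2011]
ee_rot [[0.5704, -0.1252, 0.8118], [0.0698, 0.9921, 0.104], [-0.8184, -0.0027, 0.5746]]
contact_force [1.1624, -0.0405, -1.8059]
gripper_width 0.0434
jar local -0.01897287639874375 0.023091792945414802 bottom z 0.11688109853440226
```

View pics/t12.png

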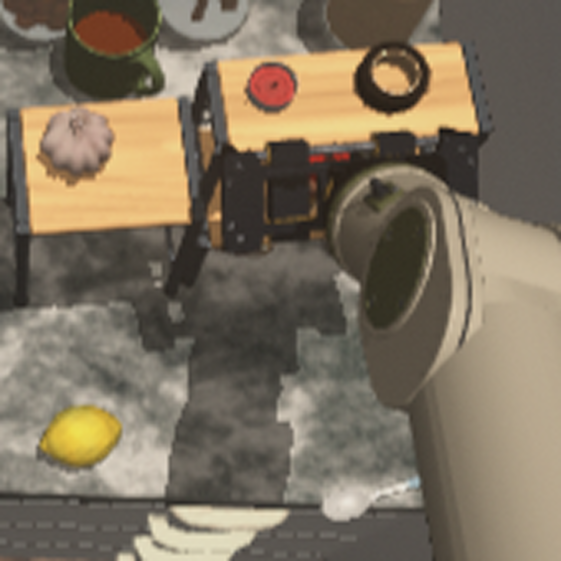

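Request:
{"name": "apply_moves", "arguments": {"steps": [[0.0025,0,-0.0017,0,0,0],[0.0016,0,-0.0011,0,0,0],[0,0,0,0,0,0]]}}

```text
t: 22.68
tcp_pos: [0.6131, -0.064, 0.1957]
ee_rot: [[0.57, -0.124, 0.812], [0.07, 0.992, 0.102], [-0.819, -0.001, 0.574]]
contact_force: [-0.4, 0.3, -1.8]
gripper_width: 0.0431
```

Request:
{"name": "apply_moves", "arguments": {"steps": [[0.001,0,-0.0007,0,0,0],[0,0,0,0,0,0]]}}

```text
t: 22.85
tcp_pos: [0.6135, -0.064, 0.195]
ee_rot: [[0.57, -0.124, 0.812], [0.07, 0.992, 0.102], [-0.818, -0.001, 0.575]]
contact_force: [0.1, 0.6, -2.3]
gripper_width: 0.0432
```

Request:
{"name": "apply_moves", "arguments": {"steps": [[0.0012,0,-0.0008,0,0,0],[0,0,0,0,0,0]]}}

```text
t: 23.02
tcp_pos: [0.6142, -0.064, 0.1943]
ee_rot: [[0.572, -0.124, 0.811], [0.07, 0.992, 0.102], [-0.817, -0.001, 0.576]]
contact_force: [0.0, -0.7, 2.0]
gripper_width: 0.0432
```

Request:
{"name": "apply_moves", "arguments": {"steps": [[0.001,0,-0.0007,0,0,0],[0,0,0,0,0,0]]}}

```text
t: 23.18
tcp_pos: [0.615, -0.0637, 0.194]
ee_rot: [[0.573, -0.124, 0.81], [0.071, 0.992, 0.102], [-0.816, -0.001, 0.578]]
contact_force: [-2.7, 1.9, 8.1]
gripper_width: 0.0431
```

Request:
{"name": "apply_moves", "arguments": {"steps": [[0,0,0,0,0,0],[0,0,0,0,0,0],[0,0,0,0,0,0],[-0.0035,0,-0.0025,0,0,0],[-0.0029,0,-0.0041,0,0,0],[-0.0058,0,-0.0082,0,0,0],[-0.0087,0,-0.0122,0,0,0],[-0.0087,0,-0.0122,0,0,0],[-0.0087,0,-0.0122,0,0,0],[0,0,0,0,0,0]], "jaw": 0.65}}

```text
t: 24.02
tcp_pos: [0.548, -0.0726, 0.1935]
ee_rot: [[0.57, -0.123, 0.813], [0.07, 0.992, 0.101], [-0.819, 0.0, 0.574]]
contact_force: [-0.6, 0.3, -0.3]
gripper_width: 0.0569
```

```bash
python3 st.py
python3 - <<'E'
from path import *
from h import *
q,p,M=now()
snap("scene","s13",(260,100,420,320),2.7);snap("top","t13",(280,130,450,300),3.3)
for al in(50,53,55):
    N=tool(al,7);u=N[:,0]
    tip=lambda x,y,z: tc+x*ex+y*ey+[0,0,z]-.025*u
    run(q,p,M,[("turn",p,N),("pre",tip(-.07,.022,.148),N),("push",tip(-.02,.022,.148),N)],n=5)
E
```

```text
t 24.0167
joint_positions [-0.731, -0.2597, 0.7973, 2.2432, 0.116, 0.4829, 1.7142]
tcp_pos [0.548, -0.0726, 0.1935]
ee_rot [[0.5695, -0.1228, 0.8127], [0.0705, 0.9924, 0.1005], [-0.8189, 0.0, 0.5739]]
contact_force [-0.5698, 0.2687, -0.2979]
gripper_width 0.0569
turn err 0.0mm 0.0deg step 0.02 q [-0.71, -0.3, 0.78, 2.31, 0.14, 0.37, 1.71] | shift tool@start [0.0, 0.0, 0.0] turn [0.04, -4.98, -0.03]
pre err 0.0mm 0.0deg step 0.03 q [-0.82, -0.24, 0.92, 2.32, 0.07, 0.29, 1.78] | shift tool@start [0.026, 0.0003, -0.0101] turn [0.0, 0.0, 0.0]
push err 0.0mm 0.0deg step 0.12 q [-1.23, -0.14, 1.33, 2.22, -0.12, 0.28, 1.94] | shift tool@start [0.0321, -0.0, 0.0383] turn [0.0, 0.0, 0.0]
turn err 0.0mm 0.0deg step 0.01 q [-0.72, -0.28, 0.79, 2.27, 0.13, 0.44, 1.71] | shift tool@start [0.0, 0.0, 0.0] turn [0.04, -1.98, -0.03]
pre err 0.0mm 0.0deg step 0.03 q [-0.82, -0.21, 0.91, 2.28, 0.04, 0.36, 1.79] | shift tool@start [0.0264, 0.0003, -0.0074] turn [0.0, 0.0, 0.0]
push err 0.0mm 0.0deg step 0.16 q [-1.1, -0.03, 1.22, 2.18, -0.36, 0.36, 2.13] | shift tool@start [0.0301, -0.0, 0.0399] turn [0.0, 0.0, 0.0]
turn err 0.0mm 0.0deg step 0.00 q [-0.73, -0.26, 0.8, 2.24, 0.12, 0.48, 1.71] | shift tool@start [0.0, 0.0, 0.0] turn [0.04, 0.02, -0.03]
pre err 0.0mm 0.0deg step 0.03 q [-0.82, -0.19, 0.91, 2.25, 0.02, 0.41, 1.8] | shift tool@start [0.0267, 0.0003, -0.0056] turn [0.0, 0.0, 0.0]
push err 0.0mm 0.0deg step 0.12 q [-0.96, 0.01, 1.09, 2.15, -0.38, 0.42, 2.13] | shift tool@start [0.0287, -0.0, 0.041] turn [0.0, 0.0, 0.0]
```

View pics/s13.png

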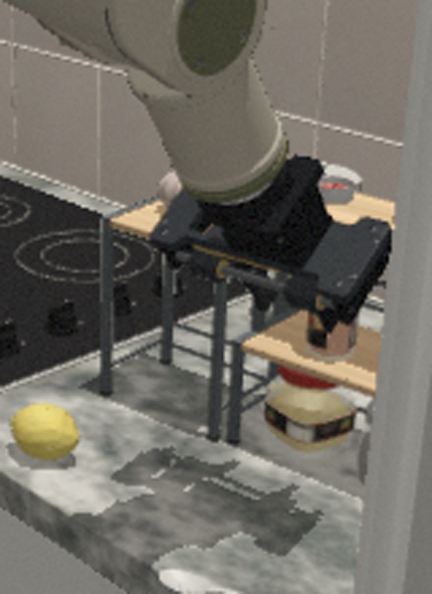

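View pics/t13.png

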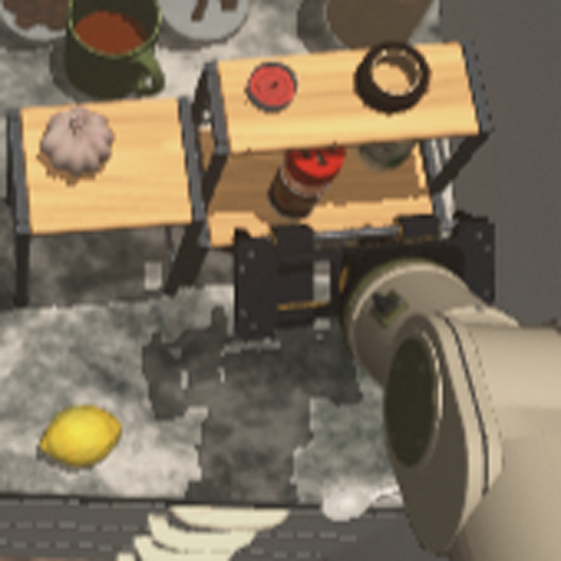

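Run:
```python
from path import *
from h import *
q,p,M=now()
P=onz("top",(280+316/3.3,130+163/3.3),.216)-tc; print("cap",P@ex,P@ey)
N=tool(50,7);u=N[:,0]
tip=lambda x,y,z: tc+x*ex+y*ey+[0,0,z]-.025*u
run(q,p,M,[("turn",p,N),("pre",tip(-.065,.022,.139),N),("push",tip(-.0206,.022,.139),N)],n=5)
```

```text
cap -0.02882724586636847 0.026591296266020328
turn err 0.0mm 0.0deg step 0.02 q [-0.71, -0.3, 0.79, 2.3, 0.13, 0.37, 1.71] | shift tool@start [0.0, 0.0, 0.0] turn [0.08, -4.86, -0.03]
pre err 0.0mm 0.0deg step 0.06 q [-0.89, -0.22, 0.99, 2.32, 0.03, 0.26, 1.82] | shift tool@start [0.0354, 0.0002, -0.0144] turn [0.0, 0.0, 0.0]
push err 0.0mm 0.0deg step 0.39 q [-1.2, -0.05, 1.34, 2.23, -0.48, 0.27, 2.27] | shift tool@start [0.0285, 0.0, 0.034] turn [0.0, 0.0, 0.0]
```

Request:
{"name": "apply_moves", "arguments": {"steps": [[0,0,0,0,-1.9,0],[0.009,0,-0.003,0,0,0],[0.013,0,-0.004,0,0,0],[0.0128,0,-0.004,0,0,0],[0,0,0,0,0,0]], "jaw": 0.23}}

```text
t: 24.53
tcp_pos: [0.5623, -0.0702, 0.1582]
ee_rot: [[0.595, -0.124, 0.794], [0.072, 0.992, 0.101], [-0.8, -0.003, 0.6]]
contact_force: [0.1, -0.2, -0.7]
gripper_width: 0.0312
```

```bash
python3 st.py
python3 - <<'E'
from path import *
q,p,M=now();u=M[:,0];t=p+.025*u-tc; print("tip local",t@ex,t@ey,t[2],np.degrees(np.arcsin(-u[2])))
tip=lambda x,y,z: tc+x*ex+y*ey+[0,0,z]-.025*u
run(q,p,M,[("push",tip(-.0206,.023,.139),M)],n=5)
E
```

```text
t 24.5333
joint_positions [-0.879, -0.182, 0.9751, 2.28, -0.0093, 0.3375, 1.8415]
tcp_pos [0.5623, -0.0702, 0.1582]
ee_rot [[0.5955, -0.1243, 0.7937], [0.0721, 0.9922, 0.1013], [-0.8001, -0.0031, 0.5998]]
contact_force [0.0567, -0.2193, -0.7189]
gripper_width 0.0312
tip local -0.06555490498126507 0.022212891215927438 0.13819276745272827 53.14251007517965
push err 0.0mm 0.0deg step 0.21 q [-1.11, 0.01, 1.25, 2.19, -0.5, 0.36, 2.25] | shift tool@start [0.0263, 0.0007, 0.0365] turn [0.0, 0.0, 0.0]
```

Push slowly, in two calls.

Request:
{"name": "apply_moves", "arguments": {"steps": [[0.0016,0,0.0022,0,0,0],[0.0029,0.0001,0.0041,0,0,0],[0.0029,0.0001,0.0041,0,0,0],[0.0029,0.0001,0.0041,0,0,0],[0.0029,0.0001,0.0041,0,0,0]]}}

```text
t: 24.95
tcp_pos: [0.5857, -0.0672, 0.1616]
ee_rot: [[0.598, -0.124, 0.792], [0.074, 0.992, 0.1], [-0.798, -0.001, 0.603]]
contact_force: [-0.6, 1.2, 0.9]
gripper_width: 0.0201
```

Request:
{"name": "apply_moves", "arguments": {"steps": [[0.0029,0.0001,0.0041,0,0,0],[0.0029,0.0001,0.0041,0,0,0],[0.0029,0.0001,0.0041,0,0,0],[0.0029,0.0001,0.0041,0,0,0],[0.0011,0,0.0015,0,0,0],[0,0,0,0,0,0]]}}

```text
t: 25.45
tcp_pos: [0.6075, -0.0635, 0.162]
ee_rot: [[0.598, -0.125, 0.792], [0.074, 0.992, 0.101], [-0.798, -0.002, 0.602]]
contact_force: [-0.3, -0.9, 0.4]
gripper_width: 0.0196
```

```bash
python3 st.py
python3 - <<'E'
from path import *
from h import *
q,p,M=now();u=M[:,0];t=p+.025*u-tc; print("tip local",t@ex,t@ey,t[2])
snap("scene","s14",(260,100,420,320),2.7);snap("top","t14",(280,130,450,300),3.3)
E
```

```text
t 25.45
joint_positions [-1.1689, -0.0024, 1.3072, 2.1887, -0.4539, 0.3575, 2.2144]
tcp_pos [0.6075, -0.0635, 0.162]
ee_rot [[0.5977, -0.125, 0.7919], [0.0735, 0.9922, 0.1011], [-0.7983, -0.0022, 0.6022]]
contact_force [-0.3153, -0.9483, 0.4343]
gripper_width 0.0196
tip local -0.019845469336747527 0.023422411111190856 0.1420738414908695
```

View pics/s14.png

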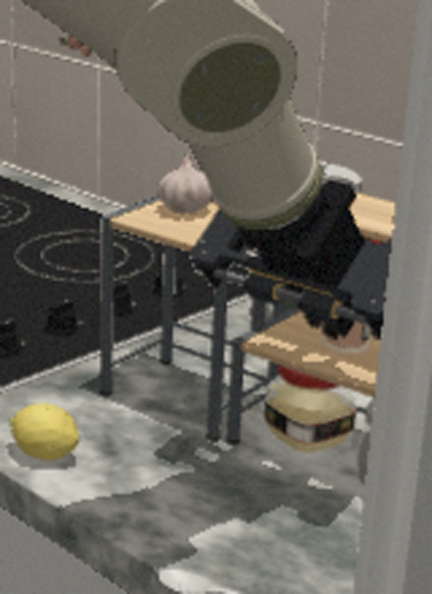

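View pics/t14.png

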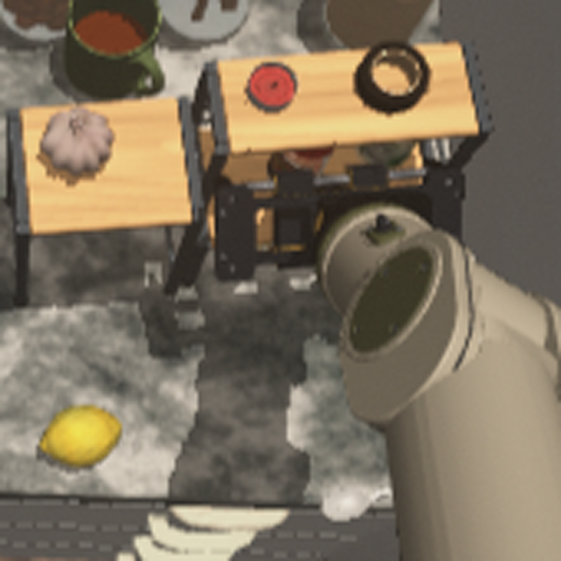

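Request:
{"name": "apply_moves", "arguments": {"steps": [[-0.0024,0,-0.0032,0,0,0],[-0.0048,0,-0.0064,0,0,0],[-0.0096,0,-0.0128,0,0,0],[-0.0096,0,-0.0128,0,0,0],[-0.0096,0,-0.0128,0,0,0],[-0.0096,0,-0.0128,0,0,0],[0,0,0,0,0,0]]}}

```text
t: 26.13
tcp_pos: [0.529, -0.0746, 0.1611]
ee_rot: [[0.598, -0.122, 0.793], [0.073, 0.993, 0.097], [-0.799, -0.0, 0.602]]
contact_force: [-0.0, -1.2, -0.3]
gripper_width: 0.0201
```

```bash
python3 st.py
python3 - <<'E'
from path import *
from h import *
q,p,M=now();
im=vision.read_camera("top")[:,:,::-1]; cv2.imwrite("pics/t15.png",cv2.resize(im[160:210,335:425],None,fx=8,fy=8,interpolation=cv2.INTER_CUBIC))
E
```

```text
t 26.1333
joint_positions [-0.7248, -0.2775, 0.8199, 2.342, 0.1252, 0.362, 1.732]
tcp_pos [0.529, -0.0746, 0.1611]
ee_rot [[0.5975, -0.1219, 0.7925], [0.0731, 0.9925, 0.0975], [-0.7985, -0.0003, 0.602]]
contact_force [-0.0095, -1.2482, -0.2914]
gripper_width 0.0201
```

View pics/t15.png

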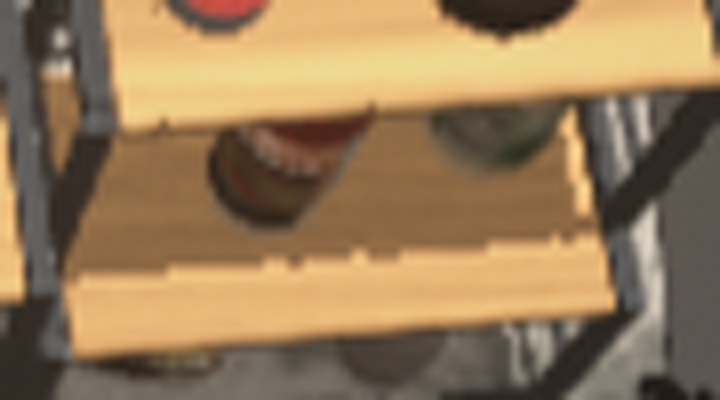

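Run:
```python
from path import *
from h import *
f=lambda u,v:(335+u/8,160+v/8)
for l,u,v,z in(("jar base",265,228,.11),("cap low front",315,178,.195),("jar left",210,170,.115),("top board edge L",130,130,.23),("top board edge R",690,85,.24),("mid board edge L",80,358,.10),("mid R",615,305,.10),("shaker",390,387,0),("topedge at cap",315,118,.23)):
    P=onz("top",f(u,v),z)-tc; print(l,(P@ex).round(4),(P@ey).round(4))
```

```text
jar base -0.0123 0.0223
cap low front -0.0282 0.0255
jar left 0.0096 0.0399
top board edge L -0.0204 0.0921
top board edge R -0.0242 -0.0864
mid board edge L -0.0523 0.0929
mid R -0.0485 -0.1007
shaker -0.0403 -0.0448
topedge at cap -0.0213 0.0321
```

Run:
```python
from h import *
snap("scene","s16",(200,180,260,270),6.5);snap("top","t16",(225,230,300,300),8)
```

```text
(no output)
```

View pics/s16.png

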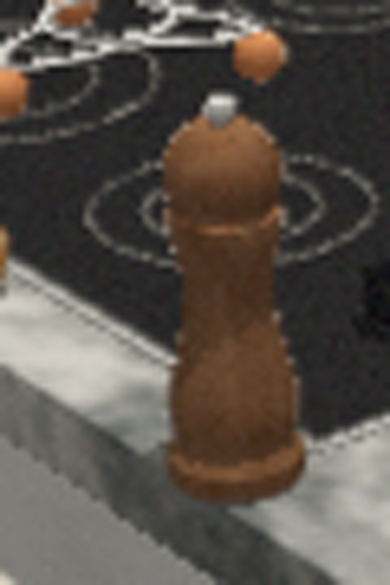

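View pics/t16.png

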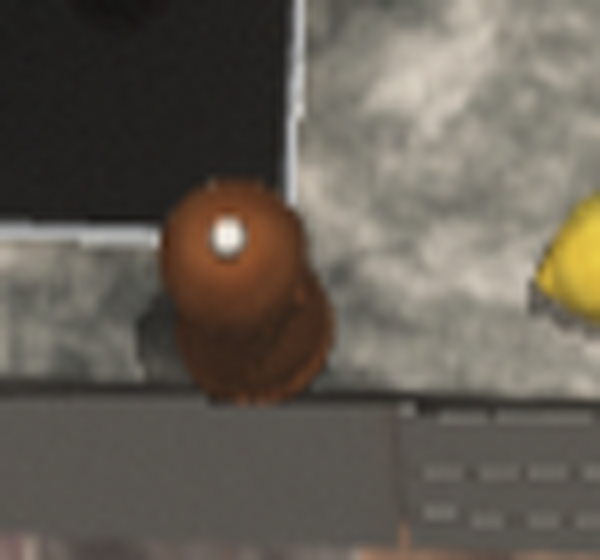

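Run:
```python
from h import *
S=lambda u,v:(200+u/6.5,180+v/6.5)
T=lambda u,v:(225+u/8,230+v/8)
o1,d1=ray("scene",S(221,108));o2,d2=ray("top",T(228,237))
A=np.c_[d1,-d2]; t=np.linalg.lstsq(A,o2-o1,rcond=None)[0]; a=o1+d1*t[0];b=o2+d2*t[1]; print("knob tri",a,b)
for z in(.165,.17): print(z,onz("scene",S(221,108),z),onz("top",T(228,237),z))
# foot: project candidate circles extents
for c in((.400,.249),(.399,.245),(.402,.252),(.40,.256)):
    th=np.linspace(0,2*np.pi,90); P=np.c_[c[0]+.029*np.cos(th),c[1]+.029*np.sin(th),0*th]
    s=(proj("scene",P)-[200,180])*6.5; q=(proj("top",P)-[225,230])*8
    print(c,"scene u",s[:,0].min().round(),s[:,0].max().round(),"v max",s[:,1].max().round(),"top u",q[:,0].min().round(),q[:,0].max().round(),"vmax",q[:,1].max().round())
```

```text
knob tri [0.4001255  0.25017536 0.1637987 ] [0.39978386 0.25037666 0.16374168]
0.165 [0.39842953 0.24763735 0.165     ] [0.3995209  0.25028681 0.165     ]
0.17 [0.3913706  0.23707378 0.17      ] [0.39847599 0.24992975 0.17      ]
(0.4, 0.249) scene u 171.0 310.0 v max 505.0 top u 179.0 337.0 vmax 408.0
(0.399, 0.245) scene u 174.0 313.0 v max 509.0 top u 190.0 347.0 vmax 411.0
(0.402, 0.252) scene u 171.0 309.0 v max 501.0 top u 172.0 329.0 vmax 402.0
(0.4, 0.256) scene u 162.0 300.0 v max 499.0 top u 161.0 318.0 vmax 407.0
```

Run:
```python
from path import *
q,p,M=now()
mill=np.array([.4015,.2515,0])
for al,yaw,off in((55,7,.01),(58,7,.01),(55,30,.01),(55,-15,.01),(62,7,.01)):
    N=tool(al,yaw);u=N[:,0]
    g=mill+[0,0,.112]-(.006+off)*u
    print(al,yaw)
    pl=bc-.06*ex+[0,0,.112]-(.006+off)*tool(al,7)[:,0]; K=tool(al,7)
    run(q,p,M,[("via",np.array([.48,.03,.26]),M),("turn",np.array([.48,.06,.26]),N),("pre",g-.09*u,N),("grasp",g,N),("lift",g+[0,0,.03],N),("mid",np.array([.47,.17,.16]),N),("front",pl-.03*ex+[0,0,.012],K),("in",pl+[0,0,.006],K)],n=6)
```

```text
55 7
via err 0.0mm 0.0deg step 0.15 q [-0.51, -0.48, 0.25, 2.31, 0.31, 0.67, 1.26] | shift tool@start [-0.1016, 0.1094, 0.0285] turn [0.0, 0.0, 0.0]
turn err 0.0mm 0.0deg step 0.01 q [-0.52, -0.43, 0.19, 2.28, 0.3, 0.71, 1.19] | shift tool@start [0.0022, 0.0298, 0.003] turn [0.09, 2.1, 0.01]
pre err 0.0mm 0.0deg step 0.14 q [-0.54, -0.41, -0.47, 2.39, 0.41, 0.77, 0.43] | shift tool@start [-0.0161, 0.1996, -0.1296] turn [0.0, 0.0, 0.0]
grasp err 0.0mm 0.0deg step 0.07 q [-0.42, -0.16, -0.53, 2.4, 0.71, 0.57, 0.19] | shift tool@start [0.09, 0.0, -0.0] turn [0.0, 0.0, 0.0]
lift err 0.0mm 0.0deg step 0.02 q [-0.44, -0.22, -0.49, 2.37, 0.59, 0.62, 0.32] | shift tool@start [-0.0246, 0.0, 0.0172] turn [0.0, 0.0, 0.0]
mid err 0.0mm 0.0deg step 0.07 q [-0.37, -0.2, -0.23, 2.35, 0.51, 0.48, 0.69] | shift tool@start [0.0346, -0.0892, 0.0579] turn [0.0, 0.0, 0.0]
front err 0.0mm 0.0deg step 0.06 q [-0.33, -0.12, -0.02, 2.35, 0.39, 0.34, 1.01] | shift tool@start [0.0392, -0.0807, 0.016] turn [0.0, 0.0, 0.0]
in err 0.0mm 0.0deg step 0.01 q [-0.33, -0.04, -0.0, 2.29, 0.39, 0.31, 1.02] | shift tool@
[... 3958 characters left out ...]
err 0.0mm 0.0deg step 0.04 q [-0.59, -0.13, -0.29, 2.33, 0.51, 0.64, 0.44] | shift tool@start [0.09, -0.0, -0.0] turn [0.0, 0.0, 0.0]
lift err 0.0mm 0.0deg step 0.01 q [-0.6, -0.18, -0.28, 2.3, 0.44, 0.7, 0.52] | shift tool@start [-0.0265, 0.0, 0.0141] turn [0.0, 0.0, 0.0]
mid err 0.0mm 0.0deg step 0.06 q [-0.51, -0.16, -0.06, 2.27, 0.35, 0.61, 0.88] | shift tool@start [0.0274, -0.0892, 0.0597] turn [0.0, 0.0, 0.0]
front err 0.0mm 0.0deg step 0.06 q [-0.45, -0.08, 0.11, 2.26, 0.22, 0.5, 1.19] | shift tool@start [0.0368, -0.0807, 0.0226] turn [0.0, 0.0, 0.0]
in err 0.0mm 0.0deg step 0.01 q [-0.44, -0.0, 0.13, 2.2, 0.2, 0.47, 1.23] | shift tool@start [0.0194, -0.0, 0.0237] turn [0.0, 0.0, 0.0]
```

Request:
{"name": "apply_moves", "arguments": {"steps": [[-0.012,0.006,0,0,0,0],[-0.016,0.016,0.004,0,0,0],[-0.016,0.018,0.005,0,0,0],[-0.016,0.018,0.005,0,0,0],[-0.016,0.018,0.005,0,0,0],[-0.016,0.018,0.005,0,0,0],[-0.0096,0.0154,0.0045,0,0,0],[0,0.02,0,0,2.55,0],[0,0.02,0,0,2.55,0],[0,0,0,0,0,0]], "jaw": 1}}

```text
t: 27.12
tcp_pos: [0.4754, 0.0744, 0.2606]
ee_rot: [[0.524, -0.129, 0.842], [0.067, 0.992, 0.11], [-0.849, -0.001, 0.528]]
contact_force: [0.9, 0.2, -0.0]
gripper_width: 0.0786
```

```bash
python3 st.py
cat > mill.py <<'E'
from path import *
q,p,M=now()
mill=np.array([.4015,.2515,0]);u=M[:,0]
g=mill+[0,0,.112]-.016*u
print(np.degrees(np.arcsin(-u[2])),np.degrees(np.arctan2(u[1],u[0])))
run(q,p,M,[("pre",g-.09*u,M),("grasp",g,M)],n=6)
E
python3 mill.py
```

```text
t 27.1167
joint_positions [-0.4934, -0.3959, 0.1368, 2.2382, 0.2479, 0.764, 1.2147]
tcp_pos [0.4754, 0.0744, 0.2606]
ee_rot [[0.5238, -0.1285, 0.8421], [0.0672, 0.9917, 0.1096], [-0.8492, -0.0008, 0.5281]]
contact_force [0.8891, 0.2341, -0.0423]
gripper_width 0.0786
58.124563364262734 7.314559298780649
pre err 0.0mm 0.0deg step 0.12 q [-0.53, -0.39, -0.43, 2.35, 0.35, 0.8, 0.53] | shift tool@start [-0.0067, 0.1852, -0.1213] turn [0.0, 0.0, 0.0]
grasp err 0.0mm 0.0deg step 0.06 q [-0.44, -0.15, -0.47, 2.37, 0.6, 0.59, 0.33] | shift tool@start [0.09, 0.0, 0.0] turn [0.0, 0.0, 0.0]
```

Request:
{"name": "apply_moves", "arguments": {"steps": [[-0.0004,0.0093,-0.0061,0,0,0],[-0.0007,0.0185,-0.0121,0,0,0],[-0.0007,0.0185,-0.0121,0,0,0],[-0.0007,0.0185,-0.0121,0,0,0],[-0.0007,0.0185,-0.0121,0,0,0],[-0.0007,0.0185,-0.0121,0,0,0],[-0.0007,0.0185,-0.0121,0,0,0],[-0.0007,0.0185,-0.0121,0,0,0],[-0.0007,0.0185,-0.0121,0,0,0],[-0.0007,0.0185,-0.0121,0,0,0],[-0.0003,0.0093,-0.0061,0,0,0],[0,0,0,0,0,0]]}}

```text
t: 28.12
tcp_pos: [0.3448, 0.2429, 0.2005]
ee_rot: [[0.524, -0.128, 0.842], [0.067, 0.992, 0.109], [-0.849, -0.001, 0.528]]
contact_force: [0.4, -0.2, 0.5]
gripper_width: 0.0869
```

```bash
python3 st.py; python3 mill.py|tail -1
python3 - <<'E'
from h import *
snap("scene","s17",(160,120,340,300),3);snap("top","t17",(200,190,340,310),4)
E
```

```text
t 28.1167
joint_positions [-0.5206, -0.3923, -0.4415, 2.3521, 0.3395, 0.7907, 0.5386]
tcp_pos [0.3448, 0.2429, 0.2005]
ee_rot [[0.5237, -0.1282, 0.8422], [0.0671, 0.9918, 0.1092], [-0.8493, -0.0007, 0.528]]
contact_force [0.4091, -0.2397, 0.545]
gripper_width 0.0869
grasp err 0.0mm 0.0deg step 0.06 q [-0.43, -0.15, -0.48, 2.37, 0.6, 0.59, 0.33] | shift tool@start [0.09, -0.0, 0.0] turn [0.0, 0.0, 0.0]
```

View pics/s17.png

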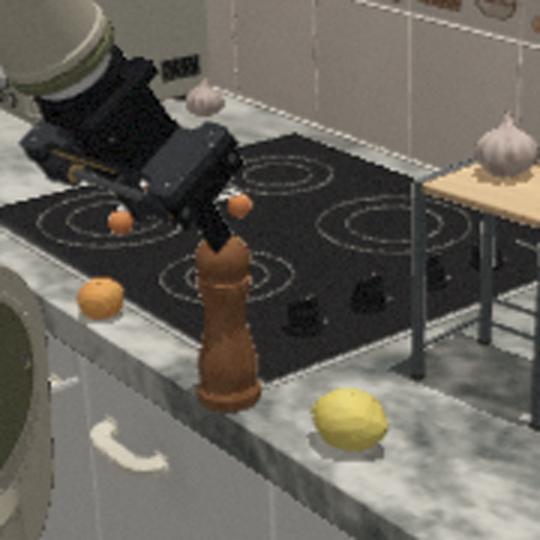

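View pics/t17.png

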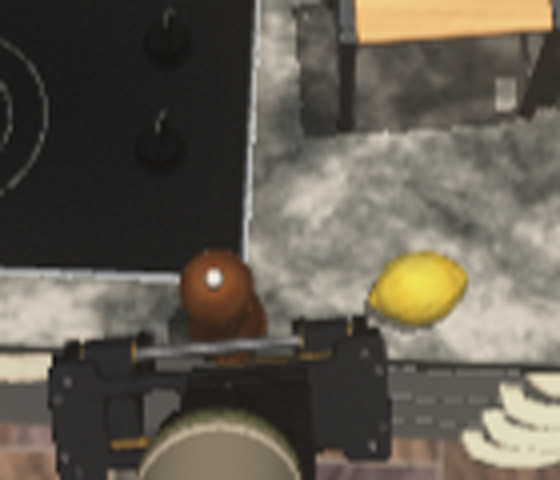

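Request:
{"name": "apply_moves", "arguments": {"steps": [[0.009,0,0,0,0,0],[0.018,0,0,0,0,0],[0.018,0,0,0,0,0],[0.018,0,0,0,0,0],[0.014,0,0,0,0,0]]}}

```text
t: 28.63
tcp_pos: [0.3872, 0.2446, 0.1339]
ee_rot: [[0.524, -0.123, 0.843], [0.064, 0.992, 0.105], [-0.85, -0.001, 0.527]]
contact_force: [0.2, 1.3, 0.5]
gripper_width: 0.0869
```

Request:
{"name": "apply_moves", "arguments": {"steps": [[0.008,0,0,0,0,0],[0.005,0,0,0,0,0],[0,0,0,0,0,0]]}}

```text
t: 28.88
tcp_pos: [0.3935, 0.2454, 0.1232]
ee_rot: [[0.523, -0.123, 0.844], [0.063, 0.992, 0.105], [-0.85, -0.002, 0.527]]
contact_force: [0.4, 0.4, 0.1]
gripper_width: 0.0867
```

Request:
{"name": "apply_moves", "arguments": {"steps": [[0,0,0,0,0,0],[0,0,0,0,0,0],[0,0,0,0,0,0],[0,0,0,0,0,0],[0,0,0,0,0,0],[0,0,0,0,0,0],[0,0,0,0,0,0]], "jaw": 0, "newtons": 25}}

```text
t: 29.47
tcp_pos: [0.3931, 0.2466, 0.1247]
ee_rot: [[0.525, -0.124, 0.842], [0.065, 0.992, 0.106], [-0.849, -0.001, 0.529]]
contact_force: [0.3, -0.6, -0.9]
gripper_width: 0.0487
```

```bash
python3 st.py
python3 - <<'E'
from path import *
from h import *
q,p,M=now();u=M[:,0]
print(p+.016*u)
pl=bc-.062*ex+0*ey-.016*u; pl[2]=p[2]
run(q,p,M,[("lift",p+[0,0,.03],M),("mid",p+[.06,-.03,.05],M),("front",pl-.035*ex+[0,0,.014],M),("in",pl+[0,0,.006],M)],n=6)
snap("scene","s18",(160,120,340,300),3)
E
```

```text
t 29.4667
joint_positions [-0.407, -0.1559, -0.4948, 2.3721, 0.5919, 0.5803, 0.3366]
tcp_pos [0.3931, 0.2466, 0.1247]
ee_rot [[0.5248, -0.1242, 0.8421], [0.0649, 0.9923, 0.1059], [-0.8488, -0.0009, 0.5288]]
contact_force [0.3154, -0.6119, -0.9466]
gripper_width 0.0487
[0.40149361 0.24760795 0.11113181]
lift err 0.0mm 0.0deg step 0.02 q [-0.43, -0.21, -0.46, 2.34, 0.49, 0.64, 0.45] | shift tool@start [-0.0255, -0.0, 0.0159] turn [0.0, 0.0, 0.0]
mid err 0.0mm 0.0deg step 0.04 q [-0.38, -0.17, -0.33, 2.27, 0.44, 0.61, 0.67] | shift tool@start [0.0126, -0.0372, 0.0579] turn [0.0, 0.0, 0.0]
front err 0.0mm 0.0deg step 0.09 q [-0.3, -0.12, -0.04, 2.32, 0.28, 0.41, 1.13] | shift tool@start [0.0519, -0.1291, 0.0149] turn [0.0, 0.0, 0.0]
in err 0.0mm 0.0deg step 0.02 q [-0.3, -0.02, -0.03, 2.25, 0.28, 0.38, 1.14] | shift tool@start [0.0253, -0.0001, 0.0255] turn [0.0, 0.0, 0.0]
```

View pics/s18.png

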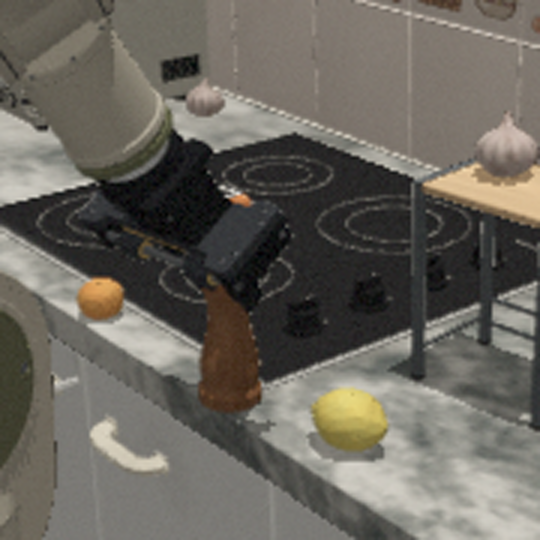

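Request:
{"name": "apply_moves", "arguments": {"steps": [[-0.004,0,0.0027,0,0,0],[-0.0085,0,0.0053,0,0,0],[-0.0085,0,0.0053,0,0,0],[-0.0045,0,0.0026,0,0,0],[0.002,-0.006,0.0094,0,0,0],[0.0021,-0.0062,0.0097,0,0,0],[0.0021,-0.0062,0.0097,0,0,0],[0.0021,-0.0062,0.0097,0,0,0],[0.0021,-0.0062,0.0097,0,0,0],[0.0022,-0.0064,0.0097,0,0,0],[0,0,0,0,0,0]]}}

```text
t: 30.43
tcp_pos: [0.4544, 0.2152, 0.1749]
ee_rot: [[0.525, -0.122, 0.843], [0.063, 0.993, 0.104], [-0.849, -0.001, 0.528]]
contact_force: [0.0, -0.8, -2.6]
gripper_width: 0.0485
```

```bash
python3 st.py
cat > m2.py <<'E'
from path import *
from h import *
q,p,M=now();u=M[:,0]; Z0=.1247
g=p+.016*u-bc; print("mill local",g@ex,g@ey,"bottom",p[2]-Z0)
pl=bc-.062*ex+0*ey-.016*u; pl[2]=Z0
run(q,p,M,[("front",pl-.04*ex+[0,0,.03],M),("low",pl-.035*ex+[0,0,.009],M),("in",pl+[0,0,.007],M)],n=6)
E
python3 m2.py
```

```text
t 30.4333
joint_positions [-0.3825, -0.1731, -0.3232, 2.2694, 0.4388, 0.6096, 0.671]
tcp_pos [0.4544, 0.2152, 0.1749]
ee_rot [[0.5247, -0.1217, 0.8426], [0.0633, 0.9926, 0.1039], [-0.849, -0.0011, 0.5285]]
contact_force [0.0293, -0.7887, -2.5536]
gripper_width 0.0485
mill local -0.13631351855233936 0.1274519636855321 bottom 0.05017280474247596
front err 0.0mm 0.0deg step 0.09 q [-0.32, -0.16, -0.03, 2.31, 0.26, 0.46, 1.14] | shift tool@start [0.0354, -0.1274, 0.0184] turn [0.0, 0.0, 0.0]
low err 0.0mm 0.0deg step 0.01 q [-0.31, -0.11, -0.03, 2.32, 0.3, 0.4, 1.11] | shift tool@start [0.0205, 0.0, -0.0069] turn [0.0, 0.0, 0.0]
in err 0.0mm 0.0deg step 0.01 q [-0.31, -0.03, -0.02, 2.25, 0.29, 0.39, 1.13] | shift tool@start [0.0202, 0.0, 0.0287] turn [0.0, 0.0, 0.0]
```

Request:
{"name": "apply_moves", "arguments": {"steps": [[0.0016,-0.0058,0.0008,0,0,0],[0.0032,-0.0116,0.0017,0,0,0],[0.0032,-0.0116,0.0017,0,0,0],[0.0032,-0.0116,0.0017,0,0,0],[0.0032,-0.0116,0.0017,0,0,0],[0.0032,-0.0116,0.0017,0,0,0],[0.0032,-0.0116,0.0017,0,0,0],[0.0032,-0.0116,0.0017,0,0,0],[0.0032,-0.0116,0.0017,0,0,0],[0.0032,-0.0116,0.0017,0,0,0],[0.0032,-0.0116,0.0017,0,0,0],[0.0018,-0.0056,0.0006,0,0,0],[0.005,0,-0.0017,0,0,0],[0.0078,0,-0.0026,0,0,0],[0.0077,0,-0.0026,0,0,0],[0,0,0,0,0,0]]}}

```text
t: 31.77
tcp_pos: [0.5068, 0.0952, 0.1308]
ee_rot: [[0.522, -0.125, 0.844], [0.064, 0.992, 0.107], [-0.851, -0.002, 0.526]]
contact_force: [-0.4, 0.2, -2.1]
gripper_width: 0.0483
```

```bash
python3 st.py; python3 m2.py
python3 - <<'E'
from h import *
snap("scene","s19",(220,120,400,300),3);snap("top","t19",(260,140,430,300),3.3)
E
```

```text
t 31.7667
joint_positions [-0.3068, -0.1088, -0.0416, 2.3267, 0.2987, 0.3976, 1.1023]
tcp_pos [0.5068, 0.0952, 0.1308]
ee_rot [[0.5219, -0.1249, 0.8438], [0.0641, 0.9922, 0.1072], [-0.8506, -0.0019, 0.5258]]
contact_force [-0.4461, 0.1533, -2.1167]
gripper_width 0.0483
mill local -0.09889868676690598 0.0019846587665171755 bottom 0.006146406248722591
front err 0.0mm 0.0deg step 0.01 q [-0.32, -0.16, -0.03, 2.31, 0.25, 0.46, 1.15] | shift tool@start [-0.0219, -0.002, 0.0099] turn [0.0, 0.0, 0.0]
low err 0.0mm 0.0deg step 0.01 q [-0.31, -0.11, -0.03, 2.32, 0.29, 0.4, 1.12] | shift tool@start [0.0205, 0.0, -0.0068] turn [0.0, 0.0, 0.0]
in err 0.0mm 0.0deg step 0.01 q [-0.31, -0.02, -0.02, 2.25, 0.28, 0.39, 1.14] | shift tool@start [0.0201, -0.0001, 0.0287] turn [0.0, 0.0, 0.0]
```

View pics/s19.png

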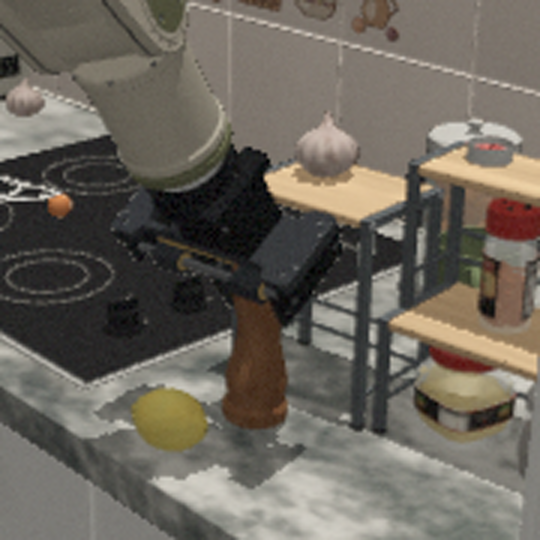

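View pics/t19.png

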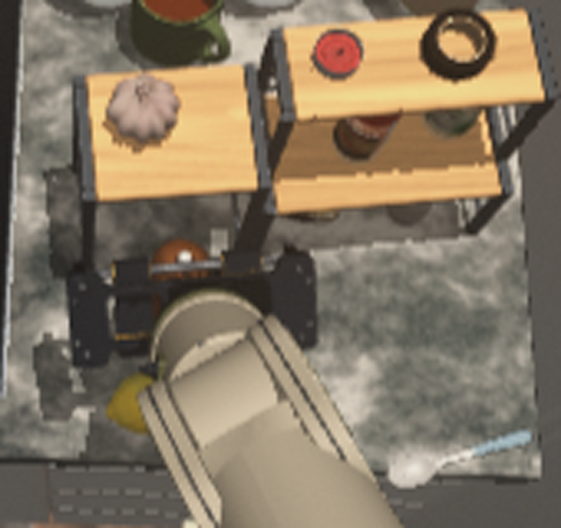

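Request:
{"name": "apply_moves", "arguments": {"steps": [[0.0015,0,0.0024,0,0,0],[0.003,0,0.0048,0,0,0],[0.003,0,0.0048,0,0,0],[0.003,-0.0005,0.0048,0,0,0]]}}

```text
t: 32.2
tcp_pos: [0.5285, 0.097, 0.1336]
ee_rot: [[0.525, -0.124, 0.842], [0.065, 0.992, 0.106], [-0.849, -0.001, 0.529]]
contact_force: [-0.1, 0.0, -1.6]
gripper_width: 0.0482
```

Request:
{"name": "apply_moves", "arguments": {"steps": [[0.003,-0.0005,0.0048,0,0,0],[0.003,-0.0005,0.0048,0,0,0],[0.003,-0.0005,0.0046,0,0,0],[0,0,0,0,0,0]]}}

```text
t: 32.53
tcp_pos: [0.5455, 0.0973, 0.1331]
ee_rot: [[0.525, -0.124, 0.842], [0.064, 0.992, 0.106], [-0.849, -0.001, 0.529]]
contact_force: [-0.3, -0.1, -1.1]
gripper_width: 0.0485
```

```bash
python3 st.py; python3 m2.py|head -1
```

```text
t 32.5333
joint_positions [-0.3031, -0.0248, -0.0178, 2.2445, 0.2792, 0.3874, 1.1439]
tcp_pos [0.5455, 0.0973, 0.1331]
ee_rot [[0.5247, -0.1236, 0.8422], [0.0643, 0.9923, 0.1055], [-0.8488, -0.0012, 0.5287]]
contact_force [-0.2634, -0.0804, -1.0649]
gripper_width 0.0485
mill local -0.06021424013991424 -0.0006192215947918896 bottom 0.008439583314089755
```

Request:
{"name": "apply_moves", "arguments": {"steps": [[0.003,0,-0.0019,0,0,0],[0.002,0,-0.0012,0,0,0],[0.001,0,-0.0006,0,0,0],[0,0,0,0,0,0]]}}

```text
t: 32.87
tcp_pos: [0.544, 0.0972, 0.1253]
ee_rot: [[0.524, -0.124, 0.843], [0.064, 0.992, 0.106], [-0.85, -0.002, 0.528]]
contact_force: [0.5, -0.3, -2.2]
gripper_width: 0.0484
```

Request:
{"name": "apply_moves", "arguments": {"steps": [[0.0012,0,-0.0007,0,0,0],[0,0,0,0,0,0]]}}

```text
t: 33.03
tcp_pos: [0.5446, 0.0974, 0.1247]
ee_rot: [[0.525, -0.124, 0.842], [0.064, 0.992, 0.106], [-0.849, -0.001, 0.529]]
contact_force: [-0.2, 0.5, -0.5]
gripper_width: 0.048
```

Request:
{"name": "apply_moves", "arguments": {"steps": [[0.001,0,-0.0006,0,0,0],[0,0,0,0,0,0]]}}

```text
t: 33.2
tcp_pos: [0.5455, 0.0976, 0.1246]
ee_rot: [[0.527, -0.124, 0.841], [0.065, 0.992, 0.106], [-0.848, -0.001, 0.531]]
contact_force: [-1.9, -0.6, 5.7]
gripper_width: 0.0482
```

Request:
{"name": "apply_moves", "arguments": {"steps": [[0.001,0,-0.0006,0,0,0],[0,0,0,0,0,0]]}}

```text
t: 33.37
tcp_pos: [0.5463, 0.098, 0.1244]
ee_rot: [[0.528, -0.124, 0.84], [0.066, 0.992, 0.106], [-0.847, -0.0, 0.532]]
contact_force: [-2.5, -0.6, 8.7]
gripper_width: 0.0486
```

Request:
{"name": "apply_moves", "arguments": {"steps": [[0,0,0,0,0,0],[0,0,0,0,0,0],[0,0,0,0,0,0],[-0.0027,0,-0.0041,0,0,0],[-0.0055,0,-0.0083,0,0,0],[-0.0082,0,-0.0125,0,0,0],[-0.0082,0,-0.0125,0,0,0],[-0.0082,0,-0.0125,0,0,0],[0,0,0,0,0,0]], "jaw": 0.8}}

```text
t: 34.12
tcp_pos: [0.4824, 0.0891, 0.1227]
ee_rot: [[0.523, -0.124, 0.843], [0.063, 0.992, 0.106], [-0.85, -0.002, 0.527]]
contact_force: [-0.1, 0.4, 0.4]
gripper_width: 0.0697
```

```bash
python3 st.py
python3 - <<'E'
from path import *
from h import *
q,p,M=now()
snap("scene","s20",(220,120,400,300),3);snap("top","t20",(260,140,430,300),3.3)
for al in(53,55,58):
    N=tool(al,7);u=N[:,0]; print(al)
    tip=lambda x,y,z: bc+x*ex+y*ey+[0,0,z]-.025*u
    for z in (.04,.055):
        run(q,p,M,[("pre",tip(-.115,0,z),N),("push",tip(-.0544,0,z),N)],n=6)
E
```

```text
t 34.1167
joint_positions [-0.3044, -0.1566, -0.0521, 2.3886, 0.3137, 0.3847, 1.0774]
tcp_pos [0.4824, 0.0891, 0.1227]
ee_rot [[0.5228, -0.1237, 0.8434], [0.0634, 0.9923, 0.1062], [-0.8501, -0.002, 0.5267]]
contact_force [-0.0922, 0.4138, 0.3926]
gripper_width 0.0697
53
pre err 5.0mm 1.1deg step 0.52 q [1.11, 0.21, -1.47, 2.42, 1.39, 0.32, 0.12] | shift tool@start [0.0546, 0.0012, -0.0311] turn [0.15, -5.22, 0.04]
push err 0.4mm 0.1deg step 0.12 q [0.93, 0.42, -1.32, 2.31, 1.55, 0.47, 0.09] | shift tool@start [0.0365, 0.0, 0.0484] turn [0.0, 0.0, 0.0]
pre err 3.3mm 0.7deg step 1.24 q [1.16, -0.0, -1.47, 2.42, 0.86, 0.15, 0.56] | shift tool@start [0.0418, 0.0012, -0.0232] turn [0.15, -5.22, 0.04]
push err 0.0mm 0.0deg step 0.28 q [0.86, 0.27, -1.23, 2.3, 1.36, 0.35, 0.19] | shift tool@start [0.0365, 0.0, 0.0484] turn [0.0, 0.0, 0.0]
55
pre err 0.0mm 0.0deg step 0.46 q [1.01, 0.11, -1.35, 2.42, 1.19, 0.23, 0.27] | shift tool@start [0.0545, 0.0012, -0.0302] turn [0.15, -3.22, 0.04]
push err 0.0mm 0.0deg step 0.06 q [0.82, 0.33, -1.2, 2.29, 1.36, 0.39, 0.22] | shift tool@start [0.0348, 0
[... 199 characters left out ...]
deg step 0.11 q [0.55, 0.16, -0.9, 2.29, 1.03, 0.27, 0.45] | shift tool@start [0.0348, 0.0, 0.0496] turn [0.0, 0.0, 0.0]
58
pre err 0.0mm 0.0deg step 0.10 q [-0.11, 0.0, -0.25, 2.42, 0.63, 0.21, 0.75] | shift tool@start [0.0545, 0.0012, -0.0289] turn [0.15, -0.22, 0.04]
push err 0.0mm 0.0deg step 0.02 q [-0.09, 0.13, -0.23, 2.28, 0.64, 0.23, 0.79] | shift tool@start [0.0321, 0.0, 0.0514] turn [0.0, 0.0, 0.0]
pre err 0.0mm 0.0deg step 0.05 q [-0.27, -0.04, -0.09, 2.42, 0.51, 0.25, 0.87] | shift tool@start [0.0417, 0.0012, -0.021] turn [0.15, -0.22, 0.04]
push err 0.0mm 0.0deg step 0.02 q [-0.25, 0.09, -0.08, 2.28, 0.47, 0.25, 0.94] | shift tool@start [0.0321, 0.0, 0.0514] turn [0.0, 0.0, 0.0]
```

View pics/s20.png

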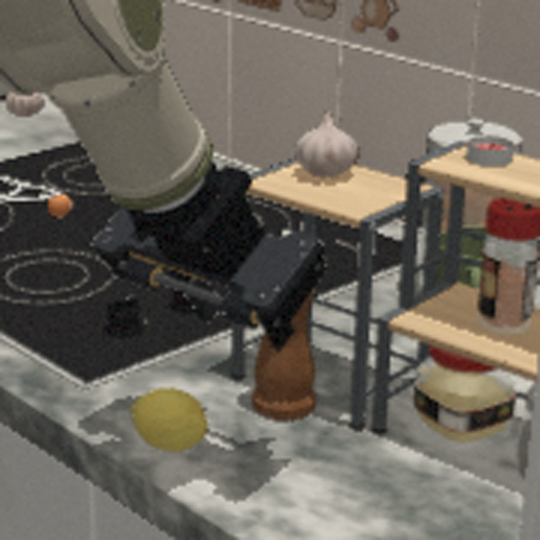

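View pics/t20.png

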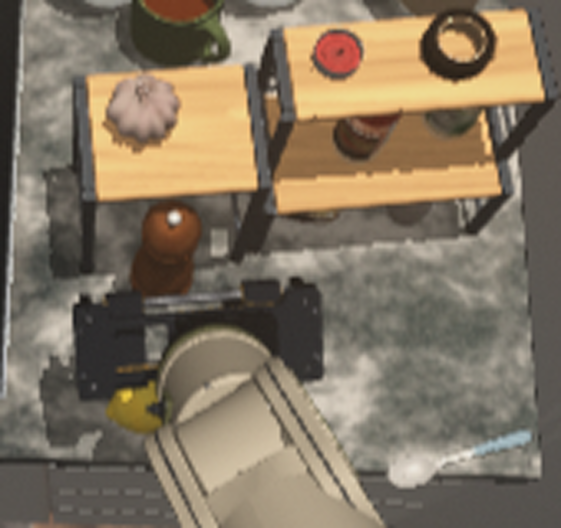

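Run:
```python
from path import *
from h import *
q,p,M=now()
f=lambda u,v:(260+u/3.3,140+v/3.3)
P=onz("top",f(174,218),.166)-bc; print("knob",P@ex,P@ey)
for al in(58.,57.,60):
    N=tool(al,7);u=N[:,0]; print(al)
    tip=lambda x,y,z: bc+x*ex+y*ey+[0,0,z]-.025*u
    run(q,p,M,[("pre",tip(-.107,0,.036),N),("push",tip(-.0544,0,.036),N)],n=6)
```

```text
knob -0.06293116959582552 0.0013493624293918235
58.0
pre err 0.0mm 0.0deg step 0.10 q [-0.28, 0.02, -0.08, 2.41, 0.66, 0.2, 0.73] | shift tool@start [0.0616, 0.0008, -0.0272] turn [0.14, -0.07, -0.0]
push err 0.0mm 0.0deg step 0.02 q [-0.25, 0.13, -0.08, 2.29, 0.6, 0.2, 0.81] | shift tool@start [0.0279, -0.0, 0.0446] turn [0.0, 0.0, 0.0]
57.0
pre err 0.0mm 0.0deg step 0.15 q [-0.15, 0.03, -0.2, 2.42, 0.78, 0.19, 0.6] | shift tool@start [0.0616, 0.0008, -0.0277] turn [0.14, -1.07, -0.0]
push err 0.0mm 0.0deg step 0.02 q [-0.13, 0.13, -0.2, 2.3, 0.76, 0.2, 0.66] | shift tool@start [0.0286, -0.0, 0.0441] turn [0.0, 0.0, 0.0]
60
pre err 0.0mm 0.0deg step 0.04 q [-0.29, 0.03, -0.06, 2.39, 0.49, 0.24, 0.9] | shift tool@start [0.0616, 0.0008, -0.0264] turn [0.14, 1.93, 0.0]
push err 0.0mm 0.0deg step 0.02 q [-0.26, 0.14, -0.06, 2.27, 0.44, 0.25, 0.98] | shift tool@start [0.0263, -0.0, 0.0456] turn [0.0, 0.0, 0.0]
```

Request:
{"name": "apply_moves", "arguments": {"steps": [[0.005,0,-0.0022,0,0,0],[0.0105,0,-0.0046,0,0,0],[0.0105,0.0004,-0.0046,0,0,0],[0.0105,0.0004,-0.0046,0,0,0],[0.0105,0,-0.0046,0,0,0],[0.0095,0,-0.0042,0,0,0],[0.0051,0,-0.0024,0,0,0],[0,0,0,0,0,0]], "jaw": 0.23}}

```text
t: 34.88
tcp_pos: [0.4942, 0.0917, 0.0551]
ee_rot: [[0.522, -0.124, 0.844], [0.064, 0.992, 0.106], [-0.851, -0.001, 0.526]]
contact_force: [-1.4, -0.3, 0.2]
gripper_width: 0.0253
```

```bash
python3 st.py
python3 - <<'E'
from path import *
q,p,M=now();u=M[:,0];t=p+.025*u-bc; print("tip local",t@ex,t@ey,t[2],np.degrees(np.arcsin(-u[2])))
tip=lambda x,y,z: bc+x*ex+y*ey+[0,0,z]-.025*u
run(q,p,M,[("push",tip(-.0544,0.0005,.037),M)],n=5)
E
```

```text
t 34.8833
joint_positions [-0.2238, 0.0305, -0.1299, 2.4074, 0.6587, 0.2038, 0.729]
tcp_pos [0.4942, 0.0917, 0.0551]
ee_rot [[0.5219, -0.124, 0.8439], [0.0642, 0.9923, 0.1062], [-0.8506, -0.0013, 0.5259]]
contact_force [-1.3693, -0.3018, 0.16]
gripper_width 0.0253
tip local -0.10715230255371364 8.144991529877744e-05 0.03382333235635254 58.27352847122418
push err 0.0mm 0.0deg step 0.02 q [-0.19, 0.13, -0.13, 2.28, 0.6, 0.22, 0.82] | shift tool@start [0.025, 0.0003, 0.0465] turn [0.0, 0.0, 0.0]
```

Push in steps at ~50 mm/s.

Request:
{"name": "apply_moves", "arguments": {"steps": [[0.001,0,0.0018,0,0,0],[0.002,0,0.0037,0,0,0],[0.002,0,0.0037,0,0,0],[0.002,0,0.0037,0,0,0],[0.002,0,0.0037,0,0,0],[0.002,0,0.0037,0,0,0],[0.002,0,0.0037,0,0,0]]}}

```text
t: 35.47
tcp_pos: [0.5221, 0.0953, 0.0588]
ee_rot: [[0.525, -0.124, 0.842], [0.064, 0.992, 0.106], [-0.849, -0.001, 0.528]]
contact_force: [-1.2, 0.0, 0.2]
gripper_width: 0.02
```

```bash
python3 st.py|tail -2
python3 - <<'E'
from path import *
from h import *
q,p,M=now();u=M[:,0];t=p+.025*u-bc; print("tip local",t@ex,t@ey,t[2])
snap("scene","s21",(220,120,400,300),3);snap("top","t21",(260,140,430,300),3.3)
E
```

```text
contact_force [-1.2169, 0.0039, 0.1827]
gripper_width 0.02
tip local -0.07892980937904118 0.00019275821330209307 0.0376099296505222
```

View pics/s21.png

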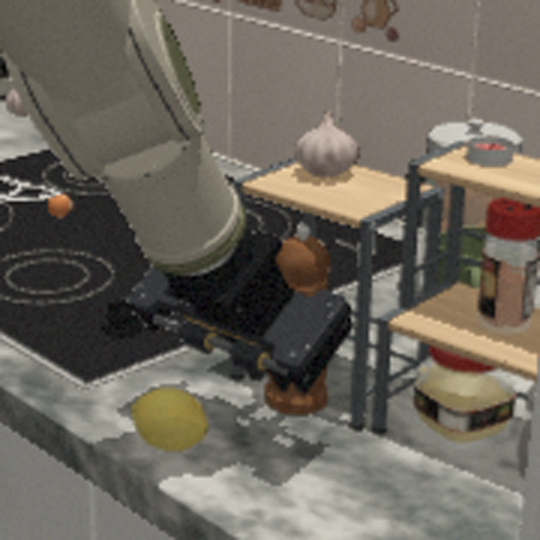

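Request:
{"name": "apply_moves", "arguments": {"steps": [[0.0015,0,0.0024,0,0,0],[0.0022,0,0.0036,0,0,0],[0.0022,0,0.0036,0,0,0],[0.0022,0,0.0036,0,0,0]]}}

```text
t: 35.9
tcp_pos: [0.5374, 0.0971, 0.0588]
ee_rot: [[0.524, -0.124, 0.842], [0.064, 0.992, 0.106], [-0.849, -0.001, 0.528]]
contact_force: [-0.8, -0.8, -0.3]
gripper_width: 0.02
```

Request:
{"name": "apply_moves", "arguments": {"steps": [[0.0021,0,0.0034,0,0,0],[0.0019,0,0.003,0,0,0],[0.001,0,0.0015,0,0,0],[0,0,0,0,0,0]]}}

```text
t: 36.23
tcp_pos: [0.5467, 0.0983, 0.0587]
ee_rot: [[0.524, -0.124, 0.842], [0.064, 0.992, 0.106], [-0.849, -0.001, 0.528]]
contact_force: [-0.2, -0.1, -0.5]
gripper_width: 0.02
```

```bash
python3 st.py|tail -2
python3 - <<'E'
from path import *
from h import *
q,p,M=now();u=M[:,0];t=p+.025*u-bc; print("tip local",t@ex,t@ey,t[2])
snap("scene","s22",(220,120,400,300),3);snap("top","t22",(260,140,430,300),3.3)
E
```

```text
contact_force [-0.2473, -0.0594, -0.5465]
gripper_width 0.02
tip local -0.054184828448731966 0.00021201545096979072 0.037485617152347724
```

View pics/s22.png

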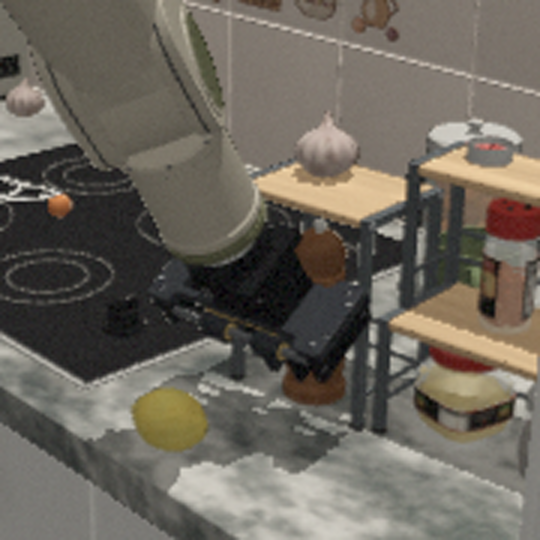

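View pics/t22.png

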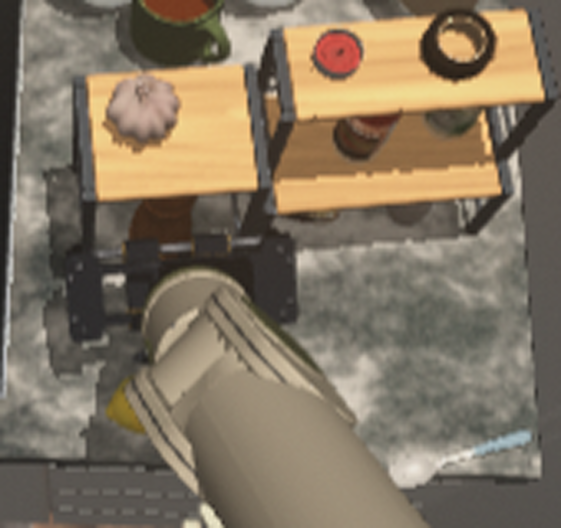

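Request:
{"name": "apply_moves", "arguments": {"steps": [[-0.0026,0,-0.0042,0,0,0],[-0.0052,0,-0.0084,0,0,0],[-0.0104,0,-0.0168,0,0,0],[-0.02,0,-0.015,0,0,0],[-0.025,0,-0.005,0,0,0],[-0.03,0,0,0,0,0],[-0.03,-0.01,0,0,0,0],[-0.03,-0.02,0,0,0,0],[-0.02,-0.02,0,0,0,0],[0,0,0,0,0,0]]}}

```text
t: 37.17
tcp_pos: [0.4623, 0.0555, 0.121]
ee_rot: [[0.525, -0.102, 0.845], [0.056, 0.995, 0.086], [-0.849, 0.002, 0.528]]
contact_force: [0.1, 0.0, 0.6]
gripper_width: 0.0202
```

```bash
python3 st.py
python3 - <<'E'
from h import *
snap("scene","s23",(220,120,400,300),3.3);snap("top","t23",(270,150,430,240),4.8)
E
```

```text
t 37.1667
joint_positions [0.4306, -0.2236, -0.6479, 2.4167, -0.178, 0.3549, 1.5791]
tcp_pos [0.4623, 0.0555, 0.121]
ee_rot [[0.5252, -0.1024, 0.8448], [0.0556, 0.9947, 0.086], [-0.8492, 0.0018, 0.5281]]
contact_force [0.1086, 0.0436, 0.5661]
gripper_width 0.0202
```

View pics/s23.png

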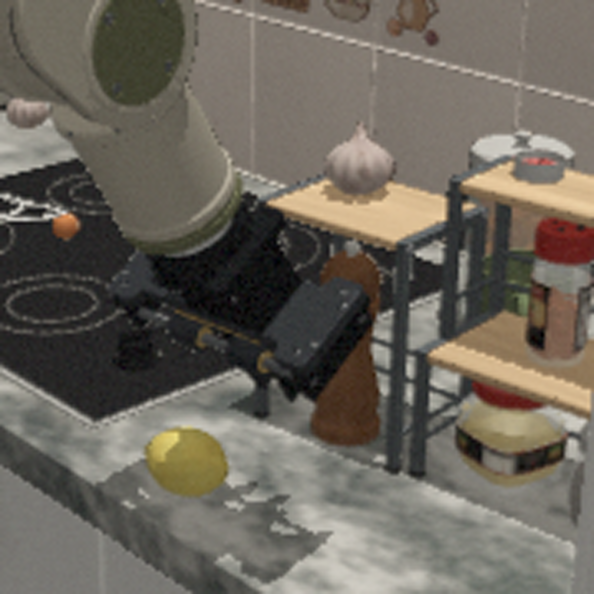

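View pics/t23.png

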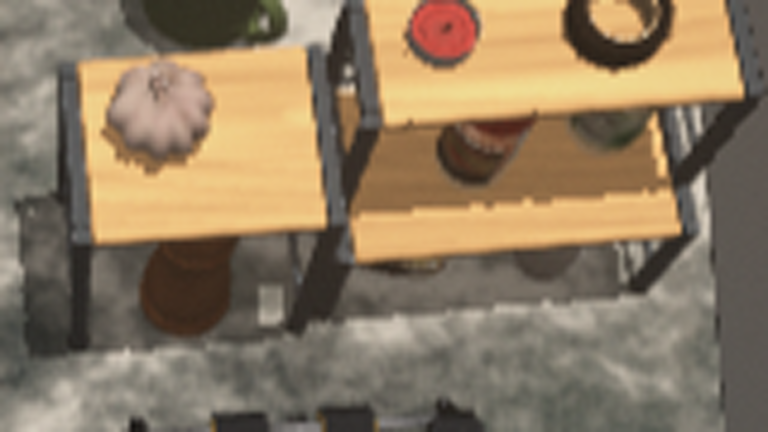

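Run:
```python
from path import *
from h import *
T=lambda u,v:(270+u/4.8,150+v/4.8); S=lambda u,v:(220+u/3.3,120+v/3.3)
for n,f,l,u,v,z,c in(("top",T,"mill front",187,336,0,bc),("top",T,"postL",78,351,0,bc),("top",T,"postR",297,329,0,bc),("top",T,"mill left",141,290,.01,bc),("top",T,"mill right",231,290,.01,bc),
 ("scene",S,"mill low",345,445,0,bc),("scene",S,"postL",262,418,0,bc),("scene",S,"postR",393,474,0,bc),("scene",S,"knob",351,246,.165,bc),
 ("top",T,"board edge bottom L",92,247,.186,bc),("top",T,"board edge R",325,228,.186,bc),("top",T,"tier post R",640,292,0,tc),("top",T,"shaker",548,279,0,tc),("top",T,"jar base",475,185,.11,tc),("scene",S,"jar base low",560,362,.11,tc),("scene",S,"mid board corner L",428,352,.11,tc)):
    P=onz(n,f(u,v),z)-c; print(n,l,(P@ex).round(4),(P@ey).round(4))
# predicted contours of foot for centres
th=np.linspace(0,2*np.pi,180)
for x in(-.026,-.022,-.018):
    P=bc+x*ex+np.c_[.029*np.cos(th),.029*np.sin(th),0*th]; q=(proj("top",P)-[270,150])*4.8; s=(proj("scene",P)-[220,120])*3.3; print(x,"top vmax",q[:,1].max(),"scene vmax",s[:,1].max(),s[:,0].min(),s[:,0].max())
```

```text
top mill front -0.0502 -0.0012
top postL -0.0543 0.0692
top postR -0.0515 -0.0719
top mill left -0.0201 0.0258
top mill right -0.025 -0.0315
scene mill low -0.0443 -0.0177
scene postL -0.0541 0.0638
scene postR -0.0563 -0.0753
scene knob -0.0242 -0.0012
top board edge bottom L -0.0518 0.0642
top board edge R -0.0515 -0.0648
top tier post R -0.0534 -0.1038
top shaker -0.0396 -0.0463
top jar base -0.0126 0.02
scene jar base low -0.003 0.0126
scene mid board corner L -0.0551 0.096
-0.026 top vmax 343.45247203085665 scene vmax 447.1127480997109 307.0598192288994 376.6366193794502
-0.022 top vmax 337.4976892889188 scene vmax 445.3643330036363 310.0902789661808 379.52883822922615
-0.018 top vmax 331.55459501276425 scene vmax 443.6234068271639 313.10803487941666 382.4088996290532
```

Run:
```python
from path import *
q,p,M=now()
for al in(55,56,57):
    N=tool(al,7);u=N[:,0]; print(al)
    tip=lambda x,y,z: bc+x*ex+y*ey+[0,0,z]-.025*u
    run(q,p,M,[("turn",p,N),("via",tip(-.09,0,.09),N),("pre",tip(-.075,0,.042),N),("push",tip(-.052,0,.042),N),("back",tip(-.08,0,.06),N)],n=8)
```

```text
55
turn err 3.8mm 0.9deg step 0.38 q [1.18, -0.5, -1.23, 2.42, -1.11, 0.5, 2.44] | shift tool@start [0.0, 0.0, 0.0] turn [-0.98, -3.19, 0.49]
via err 1.3mm 0.3deg step 0.70 q [1.24, -0.17, -1.47, 2.33, -0.36, 0.23, 1.73] | shift tool@start [0.0373, 0.0302, 0.0371] turn [0.0, 0.0, 0.0]
pre err 0.0mm 0.0deg step 0.57 q [0.71, 0.19, -1.06, 2.33, 1.22, 0.28, 0.27] | shift tool@start [0.0479, 0.0, -0.0152] turn [0.0, 0.0, 0.0]
push err 0.0mm 0.0deg step 0.01 q [0.68, 0.25, -1.04, 2.28, 1.26, 0.32, 0.27] | shift tool@start [0.0132, -0.0, 0.0188] turn [0.0, 0.0, 0.0]
back err 0.0mm 0.0deg step 0.05 q [0.84, 0.12, -1.18, 2.33, 0.97, 0.26, 0.5] | shift tool@start [-0.0308, -0.0, -0.0126] turn [0.0, 0.0, 0.0]
56
turn err 1.3mm 0.3deg step 0.32 q [1.18, -0.5, -1.23, 2.42, -1.1, 0.51, 2.43] | shift tool@start [0.0, 0.0, 0.0] turn [-0.99, -2.19, 0.48]
via err 0.0mm 0.0deg step 0.65 q [1.23, -0.14, -1.47, 2.32, -0.2, 0.25, 1.59] | shift tool@start [0.0366, 0.0302, 0.0382] turn [0.0, 0.0, 0.0]
pre err 0.0mm 0.0deg step 0.48 q [0.71, 0.19, -1.06, 2.32, 1.13, 0.29, 0.37] | shift tool@start [0.0482, 0
[... 320 characters left out ...]
turn err 0.0mm 0.0deg step 0.09 q [0.85, -0.3, -1.0, 2.42, -0.62, 0.36, 2.01] | shift tool@start [0.0, 0.0, 0.0] turn [-0.99, -1.19, 0.47]
via err 0.0mm 0.0deg step 0.37 q [1.22, -0.1, -1.47, 2.3, -0.06, 0.28, 1.47] | shift tool@start [0.036, 0.0302, 0.0393] turn [0.0, 0.0, 0.0]
pre err 0.0mm 0.0deg step 0.40 q [0.71, 0.19, -1.06, 2.31, 1.05, 0.3, 0.45] | shift tool@start [0.0484, 0.0, -0.0136] turn [0.0, 0.0, 0.0]
push err 0.0mm 0.0deg step 0.01 q [0.67, 0.26, -1.03, 2.26, 1.1, 0.34, 0.43] | shift tool@start [0.0125, -0.0, 0.0193] turn [0.0, 0.0, 0.0]
back err 0.0mm 0.0deg step 0.04 q [0.85, 0.14, -1.19, 2.31, 0.84, 0.3, 0.64] | shift tool@start [-0.0303, -0.0, -0.0137] turn [0.0, 0.0, 0.0]
```

Run:
```python
from path import *
q,p,M=now();N=tool(58,7);u=N[:,0]
tip=lambda x,y,z: bc+x*ex+y*ey+[0,0,z]-.025*u
run(q,p,M,[("via",tip(-.09,0,.09),M),("turn",tip(-.09,0,.09),tool(56,7))],n=8)
```

```text
via err 0.0mm 0.0deg step 0.07 q [0.55, -0.03, -0.87, 2.3, 0.28, 0.33, 1.11] | shift tool@start [0.0349, 0.0312, 0.0399] turn [0.0, 0.0, 0.0]
turn err 0.0mm 0.0deg step 0.01 q [0.55, -0.05, -0.86, 2.33, 0.28, 0.27, 1.12] | shift tool@start [0.0, 0.0, 0.0] turn [-0.99, -2.19, 0.48]
```

Request:
{"name": "apply_moves", "arguments": {"steps": [[0.0058,0.0052,0.0066,0,0,0],[0.0117,0.0104,0.0133,0,0,0],[0.0117,0.0104,0.0133,0,0,0],[0.0057,0.0052,0.0067,0,0,0],[0,0,0,-1,-2.2,0.5],[0,0,0,0,0,0]], "jaw": 0, "newtons": 5}}

```text
t: 37.77
tcp_pos: [0.5092, 0.0972, 0.1086]
ee_rot: [[0.552, -0.13, 0.824], [0.075, 0.992, 0.106], [-0.831, 0.003, 0.557]]
contact_force: [-0.6, 0.6, -0.8]
gripper_width: 0.0006
```

```bash
cat > push.py <<'E'
from path import *
q,p,M=now();u=M[:,0];t=p+.025*u-bc; print("tip local",t@ex,t@ey,t[2],np.degrees(np.arcsin(-u[2])),np.degrees(np.arctan2(u[1],u[0])))
tip=lambda x,y,z: bc+x*ex+y*ey+[0,0,z]-.025*u
run(q,p,M,[("pre",tip(-.074,0,.042),M),("push",tip(-.052,0,.042),M)],n=5)
E
python3 push.py; python3 st.py
```

```text
tip local -0.09079422304045233 0.003869931789920614 0.08785213942308737 56.17319836074804 7.720085388836545
pre err 0.0mm 0.0deg step 0.15 q [0.42, 0.13, -0.76, 2.33, 0.96, 0.23, 0.5] | shift tool@start [0.0474, -0.0041, -0.0116] turn [0.0, 0.0, 0.0]
push err 0.0mm 0.0deg step 0.01 q [0.4, 0.18, -0.74, 2.28, 1.0, 0.25, 0.49] | shift tool@start [0.0122, -0.0002, 0.0183] turn [0.0, 0.0, 0.0]
t 37.7667
joint_positions [0.5941, -0.0446, -0.9102, 2.3296, 0.2712, 0.2676, 1.1332]
tcp_pos [0.5092, 0.0972, 0.1086]
ee_rot [[0.5516, -0.1299, 0.8239], [0.0748, 0.9915, 0.1063], [-0.8307, 0.003, 0.5567]]
contact_force [-0.5939, 0.6467, -0.8296]
gripper_width 0.0006
```

Request:
{"name": "apply_moves", "arguments": {"steps": [[0.006,-0.0007,-0.0015,0,0,0],[0.01,-0.0009,-0.0024,0,0,0],[0.01,-0.0009,-0.0024,0,0,0],[0.01,-0.0008,-0.0025,0,0,0],[0.0075,-0.0006,-0.002,0,0,0],[0.0039,0,-0.0008,0,0,0],[0,0,0,0,0,0]]}}

```text
t: 38.35
tcp_pos: [0.5268, 0.0948, 0.0631]
ee_rot: [[0.551, -0.128, 0.825], [0.073, 0.992, 0.105], [-0.831, 0.002, 0.556]]
contact_force: [-0.2, -0.0, -0.2]
gripper_width: 0.0007
```

```bash
python3 push.py; python3 st.py|tail -2
```

```text
tip local -0.07368331295142899 -0.0006948455171334133 0.04229988560383909 56.24846477054839 7.504088710937238
pre err 0.0mm 0.0deg step 0.00 q [0.48, 0.14, -0.82, 2.32, 0.98, 0.24, 0.48] | shift tool@start [0.0001, 0.0007, -0.0004] turn [0.0, 0.0, 0.0]
push err 0.0mm 0.0deg step 0.01 q [0.46, 0.19, -0.8, 2.27, 1.03, 0.27, 0.47] | shift tool@start [0.0122, -0.0001, 0.0183] turn [0.0, 0.0, 0.0]
contact_force [-0.1643, -0.0177, -0.2385]
gripper_width 0.0007
```

Request:
{"name": "apply_moves", "arguments": {"steps": [[0.0014,0,0.0021,0,0,0],[0.0018,0,0.0028,0,0,0],[0.0018,0,0.0028,0,0,0],[0.0018,0,0.0028,0,0,0],[0.0018,0,0.0028,0,0,0]]}}

```text
t: 38.77
tcp_pos: [0.5442, 0.0957, 0.0655]
ee_rot: [[0.554, -0.126, 0.823], [0.072, 0.992, 0.103], [-0.83, 0.002, 0.558]]
contact_force: [-2.2, -0.4, 0.8]
gripper_width: 0.0005
```

Request:
{"name": "apply_moves", "arguments": {"steps": [[0.0018,0,0.0025,0,0,0],[0.0012,0,0.0018,0,0,0],[0,0,0,0,0,0]]}}

```text
t: 39.02
tcp_pos: [0.5493, 0.0965, 0.0652]
ee_rot: [[0.554, -0.126, 0.823], [0.072, 0.992, 0.103], [-0.83, 0.002, 0.558]]
contact_force: [-0.1, 0.5, 0.7]
gripper_width: 0.0006
```

```bash
python3 push.py|head -1; python3 st.py|tail -2
```

```text
tip local -0.05104788913789159 -0.0018360097846823393 0.04441208389036038 56.070546577077884 7.407844017906175
contact_force [-0.0812, 0.4756, 0.7391]
gripper_width 0.0006
```

Request:
{"name": "apply_moves", "arguments": {"steps": [[-0.0028,0,-0.0042,0,0,0],[-0.0056,0,-0.0084,0,0,0],[-0.0112,0,-0.0168,0,0,0],[-0.02,0,-0.01,0,0,0],[-0.03,0,-0.003,0,0,0],[-0.03,0,0,0,0,0],[-0.03,0,0,0,0,0],[-0.03,0,0,0,0,0],[-0.02,0.005,0.01,0,0,0],[0,0.01,0,0,3,0],[0,0.02,0,0,5,0],[0,0.03,0,0,5,0],[0,0.03,0,0,5,0],[0,0.03,0,0,3,0],[0,0.03,0,0,0,0],[0,0.02,0,0,0,0],[0,0,0,0,0,0]]}}

```text
t: 40.43
tcp_pos: [0.4462, 0.2557, 0.1317]
ee_rot: [[0.208, -0.117, 0.971], [0.006, 0.993, 0.118], [-0.978, -0.019, 0.208]]
contact_force: [-1.4, 0.4, -0.5]
gripper_width: 0.0003
```

```bash
python3 st.py
python3 - <<'E'
from h import *
snap("scene","s24",(190,110,420,300),3.2);snap("top","t24",(270,150,430,280),4.6)
E
```

```text
t 40.4333
joint_positions [0.2942, 0.1992, -1.0457, 1.9964, 0.3905, 0.9164, 0.7413]
tcp_pos [0.4462, 0.2557, 0.1317]
ee_rot [[0.2084, -0.1169, 0.971], [0.006, 0.993, 0.1183], [-0.978, -0.0188, 0.2077]]
contact_force [-1.3872, 0.413, -0.4784]
gripper_width 0.0003
```

View pics/s24.png

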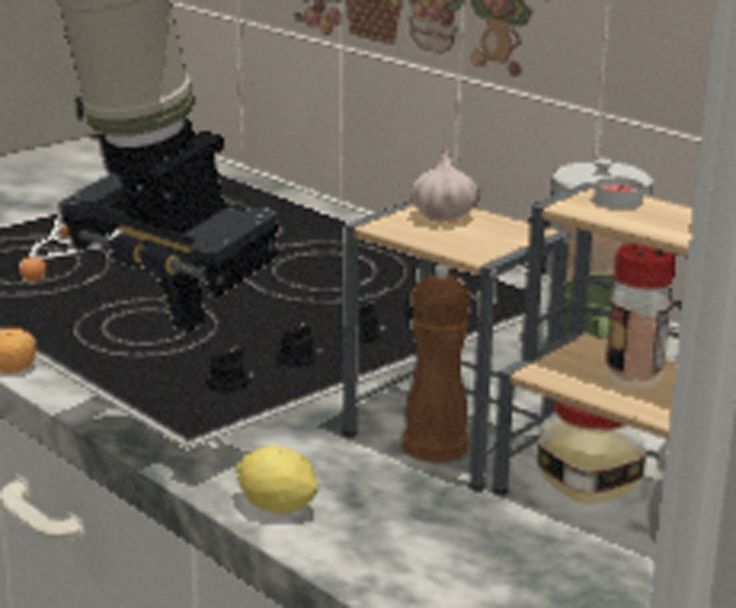

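View pics/t24.png

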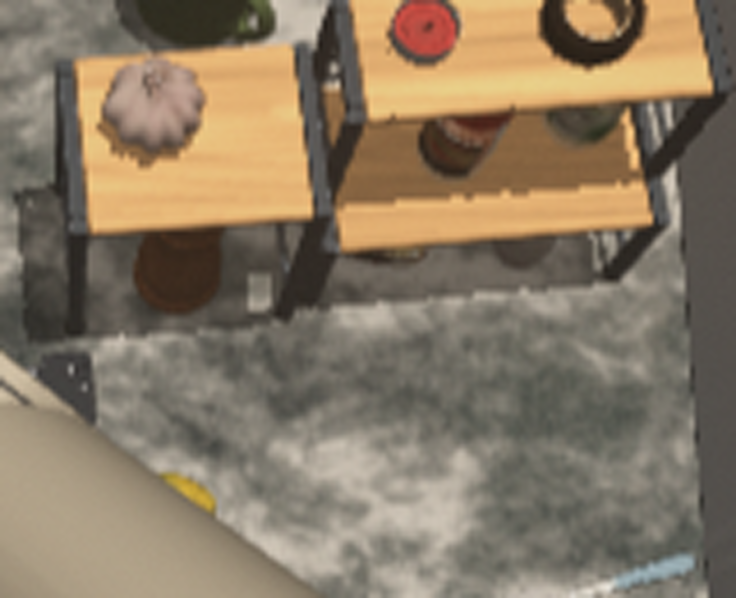

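Run:
```python
from path import *
from h import *
im=vision.read_camera("scene")[:,:,::-1]; cv2.imwrite("pics/s25.png",cv2.resize(im[160:250,330:410],None,fx=7,fy=7,interpolation=cv2.INTER_CUBIC))
th=np.linspace(0,2*np.pi,180)
for x in (-.002,.002,.006,.01):
    C=tc+x*ex+.022*ey
    o=[]
    for n in("scene","top"):
        for r,z in((.0215,.11),(.0225,.216),(.0225,.195)):
            P=C+np.c_[r*np.cos(th),r*np.sin(th),0*th+z]; a=proj(n,P)
            if n=="scene": a=(a-[330,160])*7
            else: a=(a-[270,150])*4.6
            o.append((n,z,a[:,0].min().round(),a[:,0].max().round(),a[:,1].min().round(),a[:,1].max().round()))
    print(x,*o,sep="\n  ")
```

```text
-0.002
  ('scene', 0.11, np.float64(335.0), np.float64(458.0), np.float64(454.0), np.float64(506.0))
  ('scene', 0.216, np.float64(356.0), np.float64(490.0), np.float64(177.0), np.float64(223.0))
  ('scene', 0.195, np.float64(351.0), np.float64(484.0), np.float64(233.0), np.float64(281.0))
  ('top', 0.11, np.float64(415.0), np.float64(484.0), np.float64(130.0), np.float64(194.0))
  ('top', 0.216, np.float64(448.0), np.float64(527.0), np.float64(55.0), np.float64(128.0))
  ('top', 0.195, np.float64(440.0), np.float64(518.0), np.float64(71.0), np.float64(142.0))
0.002
  ('scene', 0.11, np.float64(341.0), np.float64(464.0), np.float64(450.0), np.float64(502.0))
  ('scene', 0.216, np.float64(362.0), np.float64(496.0), np.float64(174.0), np.float64(220.0))
  ('scene', 0.195, np.float64(357.0), np.float64(490.0), np.float64(230.0), np.float64(278.0))
  ('top', 0.11, np.float64(414.0), np.float64(483.0), np.float64(124.0), np.float64(188.0))
  ('top', 0.216, np.float64(447.0), np.float64(525.0), np.float64(49.0), np.float64(121.0))
  ('top', 0.195, np.float64(439.0), np.float64(517.0), np.f
[... 463 characters left out ...]
24.0), np.float64(43.0), np.float64(115.0))
  ('top', 0.195, np.float64(438.0), np.float64(516.0), np.float64(59.0), np.float64(129.0))
0.01
  ('scene', 0.11, np.float64(353.0), np.float64(475.0), np.float64(443.0), np.float64(495.0))
  ('scene', 0.216, np.float64(375.0), np.float64(508.0), np.float64(168.0), np.float64(214.0))
  ('scene', 0.195, np.float64(370.0), np.float64(502.0), np.float64(224.0), np.float64(271.0))
  ('top', 0.11, np.float64(412.0), np.float64(481.0), np.float64(112.0), np.float64(176.0))
  ('top', 0.216, np.float64(444.0), np.float64(523.0), np.float64(37.0), np.float64(108.0))
  ('top', 0.195, np.float64(437.0), np.float64(515.0), np.float64(52.0), np.float64(123.0))
```

View pics/s25.png

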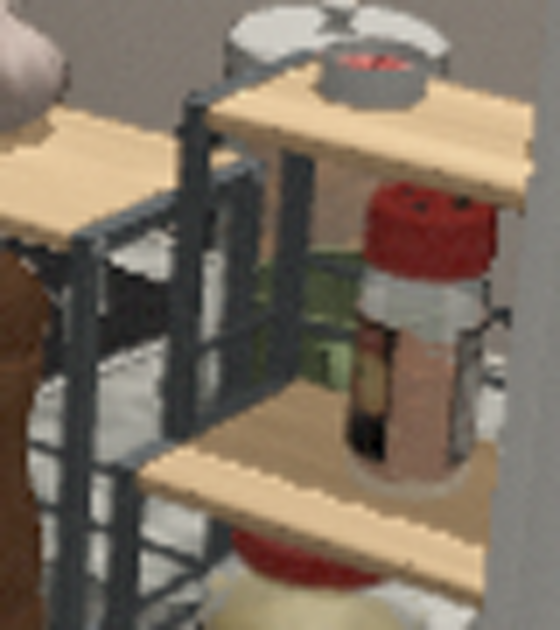

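Run:
```python
from rig import robot, telemetry
print(telemetry.sense()["t"], robot.close_job())
```

```text
the job is handed in; nothing more can be done
40.5833 None
```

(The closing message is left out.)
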